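# Knock out the oat bars and pack the snack box

### The job

Push every oat bar out of the upside-down bar mould from behind, through the hole in its back (the wooden pusher is made for this), then lift the empty mould off, stand it on the grey drying mat, on its feet as it stands now, and leave the pusher standing upright on the worktop. Lay each bar flat and lengthwise in a compartment of the snack box, one to a compartment, and only when all are in shut the lid, pressing its front edge down until it clicks home under the catch. Leave the garlic, timer, lemon and mug where they are.

Things in the scene. Friction and masses are not known exactly. Their poses are not given: they have to be found in the camera images.
- mould: Blue-grey plastic bar mould, upside down in the baking tray, loose, 0.32 kg, 144 (own x) x 98 (own y) mm. Origin: centre of its footprint at foot level, z up. It stands on two end panels (5 mm thick, at x = -70 and +70 mm, full width). Its back plate (6 mm) is 66 mm above the origin. Four pockets, open downward, at x = -35 or +35, y = -28 or +28 mm. Empty, it lifts straight up off the bars.
- mould_handle (a point): Centre of the mould's handle bar, 87.5 mm above its origin: 80 mm along the mould's x, 14 mm wide along its y, 13 mm high (81 to 94 mm above the origin), on two posts near its ends. Grasp it across y.
- hole_1 (a point): Centre of the access slot of the pocket at x = -35, y = +28 mm, at the plate's upper face, 66 mm above the mould's origin. Slot 44 mm along x, 25 mm along y, right through the plate. A bar in the pocket has its top 59 and underside 37 mm above the origin. Springy lips under its long edges hold it: 10 to 15 N down moves it.
- hole_2 (a point): The same for the pocket at x = -35, y = -28 mm. A stuck bar must be pushed down about 30 mm, until its top is below the lips (30 mm above the mould's origin); it then drops the last 8 mm flat on to the tray, where thin skirts between the pockets (down to 12 mm above the mould's origin) keep it under its own pocket.
- hole_3 (a point): The same for the pocket at x = +35, y = +28 mm.
- hole_4 (a point): The same for the pocket at x = +35, y = -28 mm.
- bar_1: Baked oat bar, rigid, brown with pale flakes, 60 (own x) x 30 (own y) x 22 (z) mm, 60 g. Origin: centre of its underside. At the start in the mould's pocket under hole_1, long side along the mould's x, or absent: two or three of the four pockets are filled.
- bar_2: Baked oat bar, rigid, brown with pale flakes, 60 (own x) x 30 (own y) x 22 (z) mm, 60 g. Origin: centre of its underside. At the start in the mould's pocket under hole_2, long side along the mould's x, or absent: two or three of the four pockets are filled.
- bar_3: Baked oat bar, rigid, brown with pale flakes, 60 (own x) x 30 (own y) x 22 (z) mm, 60 g. Origin: centre of its underside. At the start in the mould's pocket under hole_3, long side along the mould's x, or absent: two or three of the four pockets are filled.
- bar_4: Baked oat bar, rigid, brown with pale flakes, 60 (own x) x 30 (own y) x 22 (z) mm, 60 g. Origin: centre of its underside. At the start in the mould's pocket under hole_4, long side along the mould's x, or absent: two or three of the four pockets are filled.
- pusher: Wooden pusher, loose, 70 g, upright on the worktop. Origin: centre of its underside, z up. Lower block 34 (own x) x 19 (own y) mm up to 52 mm height; it fits through the mould's slots, its x along theirs. Above it the darker grip, 34 (x) x 30 (y) mm, 52 to 88 mm height, too wide for the slots; hold it across x so that the fingers clear the mould's handle.
- tray: Small aluminium baking tray, fixed, under the mould: inside 158 (own x) x 112 (own y) mm, floor 3 mm, rim 10 mm above its origin (centre of its underside), rim 4 mm thick.
- mat: Dark grey ribbed silicone drying mat, fixed, 154 (own x) x 106 (own y) x 4 mm. Origin: centre of its underside. The mould fits on it with its x along the mat's x.
- snack_box: Cream snack box with terracotta lid, fixed, 81 (own x) x 159 (own y) mm. Origin: centre of its underside; the catch side faces -x, left along the worktop. Three open compartments side by side along y, 65 (x) x 35 (y) mm, floor 4 and walls 19 mm above the origin, 21 mm between them. All long walls have finger notches in the middle: 36 mm along x, sill 9 mm above the origin. Lid hinge at x = +42.5, z = 20 mm.
- slot_1 (a point): Centre of the floor of the compartment at y = +56 mm of the snack box (4 mm above its origin).
- slot_2 (a point): Centre of the floor of the middle compartment (y = 0).
- slot_3 (a point): Centre of the floor of the compartment at y = -56 mm.
- box_lid (a joint): Lid angle, rad: 0 shut and clicked home, 1.6 fully open. It starts about upright (1.45 to 1.58). Above 1.32 it leans back and stays; pushed forward past that it falls slowly and rests on the catch at about 0.105, not yet shut. The spring catch at the middle of the front then takes about 8 N down on the lid's front edge (9 mm of travel) and holds the lid at 0.
- lid_front (a point): Point on the lid's outer face, 12 mm in from the middle of its front edge: press here to shut. Shut, it lies 39 mm above the box's origin at x = -28.5 mm. With the lid open it is on the back of the upright lid near its top, 71 mm from the hinge. The lid is 83 mm long, 159 mm wide and 18 mm deep (outer face to rim).
- garlic: Garlic bulb, 50 mm, at the back: leave alone.
- timer: Red and white kitchen timer, 63 mm wide, 67 mm high, at the back: leave alone.
- lemon: Lemon, 72 x 55 mm, at the back: leave alone.
- mug: Spotted mug, 93 mm high, at the back on the left: leave alone.

How it is judged:
On the way, in this order (a step that is already met when the one before it is completed fails the run):
1. every bar has been pushed out of the mould and lies beneath it (z of bar_1 in the frame of mould between -0.012 and 0.008 m and z of bar_2 in the frame of mould between -0.012 and 0.008 m and z of bar_3 in the frame of mould between -0.012 and 0.008 m and z of bar_4 in the frame of mould between -0.012 and 0.008 m), for 0.1 s.
2. every bar lies in a compartment of the snack box, the lid still open ((horizontal distance between bar_1 and slot_1 below 0.008 m or horizontal distance between bar_1 and slot_2 below 0.008 m or horizontal distance between bar_1 and slot_3 below 0.008 m) and z of bar_1 in the frame of snack_box between 0.001 and 0.008 m and angle between the z axis of each of bar_1, bar_2, bar_3, bar_4 and the z axis of snack_box, either way round below 0.1 rad and angle between the x axis of each of bar_1, bar_2, bar_3, bar_4 and the x axis of snack_box, either way round below 0.15 rad and (horizontal distance between bar_2 and slot_1 below 0.008 m or horizontal distance between bar_2 and slot_2 below 0.008 m or horizontal distance between bar_2 and slot_3 below 0.008 m) and z of bar_2 in the frame of snack_box between 0.001 and 0.008 m and (horizontal distance between bar_3 and slot_1 below 0.008 m or horizontal distance between bar_3 and slot_2 below 0.008 m or horizontal distance between bar_3 and slot_3 below 0.008 m) and z of bar_3 in the frame of snack_box between 0.001 and 0.008 m and (horizontal distance between bar_4 and slot_1 below 0.008 m or horizontal distance between bar_4 and slot_2 below 0.008 m or horizontal distance between bar_4 and slot_3 below 0.008 m) and z of bar_4 in the frame of snack_box between 0.001 and 0.008 m and value of joint box_lid above 0.5 rad), for 0.1 s.
At the end, for the whole second after the job is handed in: Each bar present lies flat on the floor of its own compartment (within 8 mm and 0.15 rad of lengthwise); lid shut under its catch (angle below 0.03); mould on its feet on the drying mat (centred within 40 mm), pusher upright on the worktop, all at rest ((horizontal distance between bar_1 and slot_1 below 0.008 m or horizontal distance between bar_1 and slot_2 below 0.008 m or horizontal distance between bar_1 and slot_3 below 0.008 m) and z of bar_1 in the frame of snack_box between 0.001 and 0.008 m and angle between the z axis of each of bar_1, bar_2, bar_3, bar_4 and the z axis of snack_box, either way round below 0.1 rad and angle between the x axis of each of bar_1, bar_2, bar_3, bar_4 and the x axis of snack_box, either way round below 0.15 rad and (horizontal distance between bar_2 and slot_1 below 0.008 m or horizontal distance between bar_2 and slot_2 below 0.008 m or horizontal distance between bar_2 and slot_3 below 0.008 m) and z of bar_2 in the frame of snack_box between 0.001 and 0.008 m and (horizontal distance between bar_3 and slot_1 below 0.008 m or horizontal distance between bar_3 and slot_2 below 0.008 m or horizontal distance between bar_3 and slot_3 below 0.008 m) and z of bar_3 in the frame of snack_box between 0.001 and 0.008 m and (horizontal distance between bar_4 and slot_1 below 0.008 m or horizontal distance between bar_4 and slot_2 below 0.008 m or horizontal distance between bar_4 and slot_3 below 0.008 m) and z of bar_4 in the frame of snack_box between 0.001 and 0.008 m and value of joint box_lid below 0.03 rad and horizontal distance between mould and mat below 0.04 m and angle between mould's own z axis and vertical below 0.1 rad and height (world z) of each of mould, pusher below 0.012 m and linear speed of mould below 0.02 m/s and angle between pusher's own z axis and vertical below 0.15 rad); the robot touches nothing.
It fails at once if a bystander (garlic, timer, lemon or mug) was moved more than 3 cm (distance of any of garlic, timer, lemon, mug from where it was at the start of the episode above 0.03 m).
Of bar_1, bar_2, bar_3, bar_4 only 2 to 3 are there at a start; the rules pass over those that are not, and their reading is None.
At some moment in a run one of bar_1, bar_2, bar_3, bar_4 may be knocked a few centimetres aside while the robot is not near it.
It also fails if it takes over 208 s, if anything falls off the work surface, if the arm or the gripper's body presses on something with over 40 N, if the wrist force passes 120 N, or if a joint passes its speed limit or range.

### The arm

A 6-joint arm with a two-finger parallel gripper is mounted at the origin on a cart in front of the work surface, level with it; the furniture and walls round the work are solid. World frame = base frame: x ahead of the robot, y to its left, z up, the work surface at z = 0. Lengths are in m, angles in rad, forces in N, time in s.
With the tool pointing down it reaches from about 0.375 to 0.975 m from the base axis. Payload 3.8 kg.
Tool frame: the origin (TCP) lies on the mounting face of the last link; the fingertips stand 173 mm ahead of it and the grasp point (between the pads) lies 155 mm ahead of it; z points along the fingers, y is the direction in which the jaws open and shut (so a half turn about z gives the same grasp; the last joint's range is limited). The gripper opens to 85 mm and grips with 20 to 120 N. Pads are 22 mm wide; open, the fingers measure 114 mm over their backs; the gripper's body (76 mm by 85 mm) begins 54 mm behind the grasp point. The pads swing forward as they close: fully open they stand 13 mm farther back than shut.
Start: joints at [1.303, 0.264, 1.604, -0, 1.274, -0.037], TCP at [0.154, 0.657, 0.405] pointing down, gripper open.
Joint ranges: [-2.63, 2.63], [-0.94, 2.18], [0.31, 2.57], [-1.31, 4.45], [0, 2.66], [-2.55, 2.55]. Speed limits (rad/s): [2.57, 2.57, 3.14, 3.14, 3.14, 3.14].

### API

Orientations are given as a rotation vector (axis times angle).
In Python, from workcell import bot, imaging, order gives the robot as it stands. The module is installed in compiled form; this text tells all that it offers.
- The arm moves only by the shell command python3 -m creep 'ROWS' [OPENING] [FORCE]. ROWS is JSON, a list of rows, each an object with "slide": the shift along the tool's x, y, z each as a share of 25 mm, from -1 to 1, a list of three; "angular": the turn, a rotation vector about the tool's x, y, z each as a share of 4 degrees, from -1 to 1, a list of three. A call has 1 to 5 rows; each row shifts and turns the commanded pose from where the row before left it, along the tool's axes as they then stand; what a row does not reach is not made up. A row lasts 1/12 s, in which the tool goes at most 41.7 mm and 7.16 degrees, less where a joint would pass 70% of its speed; a pose out of reach is approached as far as the arm can. A call with a number of a shift or a turn outside -1 to 1 is refused whole. A call with a gripper value outside its range is refused whole. OPENING is the closure, from -1 (fully open) to 1 (shut), set as the call begins (- or left out, the last holds). The fingers move at their own pace and stop on an object; FORCE is the grip in N (left out, the last holds). Time passes only in rows, so rows that do not move let the fingers close. It gives the time, the measured TCP pose, the force and the opening at its end, in the units of the state.
- bot.read_state(): the state, without advancing time (a new reading comes with each control period).
- imaging.read_camera(name): name is "scene" or "top"; returns (picture, depth): 420x560x3 uint8, red, green, blue; 420x560 float32, m along the optical axis (not along the pixel's ray), 0 where there is no reading.
- imaging.camera_model(name): a dict with "fovy" (degrees; the focal length in pixels is half the picture's height over the tangent of half this angle, whatever the lens; pixels are square), "cx", "cy" (the principal point, pixels), "camera_from_world" (4x4, takes a point from world to camera coordinates). Camera axes: x right, y down, z forward; pixel columns grow to the right and rows downward; lengths in m; the calibration is good to about 2 mm. A picture is of the moment at which its call begins. camera_model takes no time and is no camera call.
- order.finish_job(): hands the job in, once; it reports no verdict.
The state is a dict: "time": time; "q": joint angles; "joint_vel": joint speeds; "joint_torque": joint torques, N m; "tool_pos": TCP position; "tcp_rot": TCP orientation; "wrist_force": force on the tool from outside, world axes, zero at the start; "torque": the same for the moment, N m; "width": opening from 0.0 (shut) to 1.0 (fully open).
Only numpy, scipy, OpenCV 4.12 (cv2) and the standard library are available. Lean on these libraries where they do the work, as an engineer would, in place of code of your own. Each camera call takes 0.05 s, during which the arm holds its last target.

## Working session

There is one attempt and no reset: what is moved stays moved. The work goes in short steps, Python scripts to look and compute and a shell command to move; the robot and the scene stay as the last step left them, time stands still between calls to the robot, and variables do not carry over. Pictures are saved under pics/ and viewed, and the job is handed in when it is done.

```bash
ls -la; mkdir -p pics; python3 - <<'E'
from workcell import bot, imaging, order
import cv2
s=bot.read_state();print(s)
for n in("scene","top"):
    p,d=imaging.read_camera(n);cv2.imwrite(f"pics/{n}0.png",p[:,:,::-1]);
    m=imaging.camera_model(n);print(n,m,d.min(),d.max())
E
```

```text
total 12
drwxr-xr-x  3 agent agent 4096 Dec  7 16:23 .
drwxr-xr-x 23 root  root  4096 Dec  7 16:23 ..
drwxr-xr-x  2 agent agent 4096 Dec  7 16:23 pics
{'time': 0.0, 'q': array([ 1.30309537e+00,  2.64743094e-01,  1.60543782e+00, -1.25055283e-05,
        1.27370340e+00, -3.69193648e-02]), 'joint_vel': array([ 8.84279702e-04,  4.73907423e-05,  7.86189282e-04, -8.57038555e-05,
       -7.24936707e-05,  5.02241479e-04]), 'joint_torque': array([-8.15165322e-05, -5.15097892e+01, -3.67324662e+01,  2.14053603e-04,
        1.27285451e-02, -6.36932374e-07]), 'tool_pos': array([0.15431768, 0.65674555, 0.4033339 ]), 'tcp_rot': array([-0.3616623 , -3.12036566,  0.00356052]), 'wrist_force': array([0.09517136, 1.07756976, 0.45089256]), 'torque': array([-0.01270302,  0.00667825,  0.03166178]), 'width': 1.003108743112704}
scene {'fovy': 55.68514814983797, 'cx': 282.96083054401294, 'cy': 208.75503292902616, 'camera_from_world': array([[ 0.90073998, -0.43387608,  0.02047018, -0.37586149],
       [-0.29328164, -0.64227188, -0.70814738,  0.3500528 ],
       [ 0.32039563,  0.63185313, -0.70576785,  0.75588848],
       [ 0.        ,  0.        ,  0.        ,  1.        ]])} 0.0 2.3579974
top {'fovy': 45.99043849789813, 'cx': 279.97145511546915, 'cy': 205.24809938902985, 'camera_from_world': array([[-0.01357107, -0.99990594,  0.00198189,  0.19855052],
       [-0.97691314,  0.01283633, -0.21325091,  0.52179848],
       [ 0.21320541, -0.00483018, -0.97699546,  1.15765195],
       [ 0.        ,  0.        ,  0.        ,  1.        ]])} 0.0 2.18667
```

View pics/scene0.png

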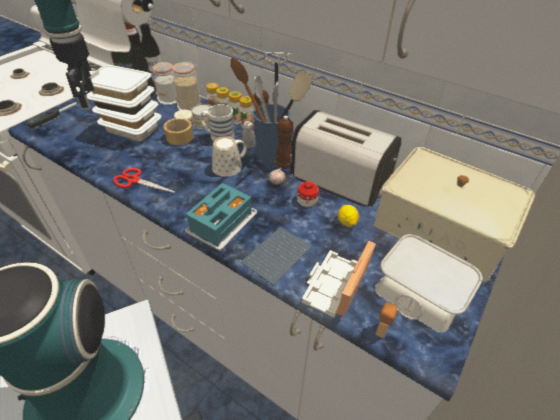

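View pics/top0.png

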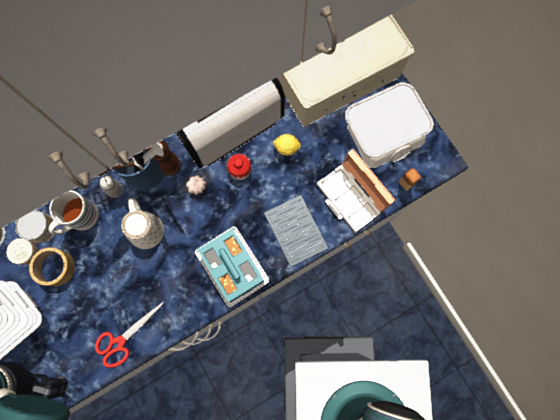

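The top view shows the mould at about (232,265) with two orange-brown bars visible, at (233,245) and (227,284). The mat is at (297,230), the box with its upright lid at (352,192), and the pusher at (410,178). I'll zoom in and measure.

```bash
cat > h.py <<'E'
import numpy as np, cv2
from workcell import bot, imaging, order
from scipy.spatial.transform import Rotation as R
def K(n):
    m=imaging.camera_model(n); f=210/np.tan(np.radians(m["fovy"])/2); return f,m["cx"],m["cy"],np.array(m["camera_from_world"])
def plane(n,u,v,z):
    f,cx,cy,T=K(n); Ri=T[:3,:3].T; c=-Ri@T[:3,3]; d=Ri@np.array([(u-cx)/f,(v-cy)/f,1]); return c+d*(z-c[2])/d[2]
def proj(n,P):
    f,cx,cy,T=K(n); p=T[:3,:3]@np.asarray(P,float)+T[:3,3]; return np.array([cx+f*p[0]/p[2],cy+f*p[1]/p[2]])
def cloud(n,d):
    f,cx,cy,T=K(n); v,u=np.mgrid[0:420,0:560]; P=np.stack([(u-cx)/f*d,(v-cy)/f*d,d],-1)-T[:3,3]
    W=P@T[:3,:3]; W[d<=0]=np.nan; return W
def snap(n,tag=None):
    p,d=imaging.read_camera(n)
    if tag: cv2.imwrite(f"pics/{tag}.png",p[:,:,::-1]); np.savez(f"pics/{tag}.npz",p=p,d=d)
    return p,d
def crop(p,x0,y0,x1,y1,k,tag):
    cv2.imwrite(f"pics/{tag}.png",cv2.resize(p[y0:y1,x0:x1,::-1],None,fx=k,fy=k,interpolation=cv2.INTER_CUBIC))
E
python3 - <<'E'
from h import *
p,d=snap("top","t1"); crop(p,180,130,440,320,3,"t1c")
p2,d2=snap("scene","s1"); crop(p2,170,160,430,340,3,"s1c")
E
```

```text
(no output)
```

View pics/t1c.png

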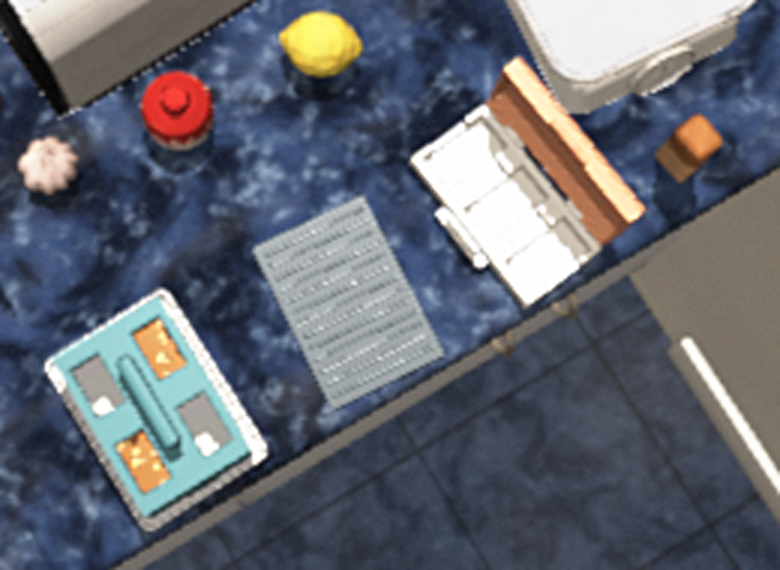

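View pics/s1c.png

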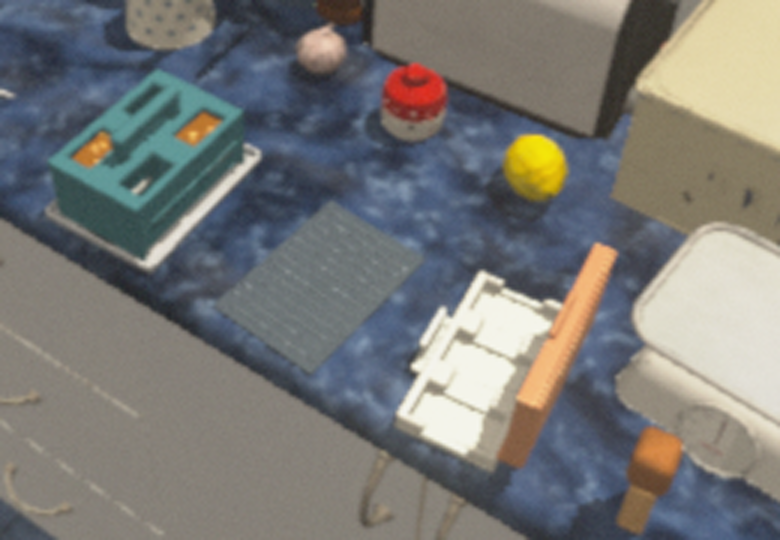

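The enlarged top view shows bars under two diagonal slots: upper right at about (160,347) and lower left at (143,460). The other two slots show the bare tray. Next I'll measure each object by colour mask plus depth.

```bash
cat > meas.py <<'E'
from h import *
def rect(P):
    (c,s,a)=cv2.minAreaRect((P[:,:2]*1000).astype(np.float32)); return np.round(c,1),np.round(s,1),round(a,1)
def hsv(p): return cv2.cvtColor(p,cv2.COLOR_RGB2HSV).astype(int)
E
python3 - <<'E'
from meas import *
for n,t in(("top","t1"),("scene","s1")):
    z=np.load(f"pics/{t}.npz");p,d=z["p"],z["d"];W=cloud(n,d);H=hsv(p);h,s,v=H[...,0],H[...,1],H[...,2]
    reg=np.zeros(h.shape,bool)
    if n=="top": reg[140:310,190:425]=1
    else: reg[180:350,180:430]=1
    X=W[...,2]
    teal=reg&(h>80)&(h<100)&(s>60)&(v>60)
    m=teal&(X>.062)&(X<.077); print(n,"plate",m.sum(),np.nanmedian(X[m]),rect(W[m]))
    m=teal&(X>.090)&(X<.11); print("handle",m.sum(),np.nanmedian(X[m]),rect(W[m]))
    br=reg&(h>5)&(h<22)&(s>110)
    for lo,hi in((.08,.095),):
        m=br&(X>lo)&(X<hi)
        k,L,st,c=cv2.connectedComponentsWithStats(m.astype(np.uint8))
        for i in range(1,k):
            if st[i,4]>15: Q=W[L==i]; print("brown hi",c[i],st[i,4],np.nanmedian(Q[:,2]),rect(Q))
    m=br&(X>.04)&(X<.075)
    k,L,st,c=cv2.connectedComponentsWithStats(m.astype(np.uint8))
    for i in range(1,k):
        if st[i,4]>15: Q=W[L==i]; print("brown mid",c[i],st[i,4],np.nanmedian(Q[:,2]),rect(Q))
    print("table",[np.round(np.nanmedian(X[180:230,240:260]),4)])
E
```

```text
top plate 1311 0.07040688306968636 (array([379.4, 311.3]), array([142.4,  95.3]), 30.9)
handle 208 0.09761848170291182 (array([379.1, 312.6]), array([78.7, 14. ]), 31.2)
brown hi [411.81290323 175.83870968] 155 0.08793782557404664 (array([ 586.7, -129.1]), array([32.4, 28.1]), 35.7)
brown mid [366.79888268 179.86592179] 179 0.049624173509422255 (array([586.8, -27.4]), array([151.9,  16.6]), 41.7)
brown mid [406.28888889 181.64444444] 45 0.06577005400863868 (array([ 579.1, -121.5]), array([31.2,  9.6]), 43.9)
brown mid [232.56578947 245.84210526] 152 0.06318295892185005 (array([425.1, 306.3]), array([42.3, 23.6]), 30.8)
brown mid [227.3081761  283.71069182] 159 0.0632214805846488 (array([336.1, 318.5]), array([42.6, 24.4]), 30.2)
table [np.float64(0.0014)]
scene plate 1040 0.06916848129072012 (array([380.3, 310.4]), array([146.7, 100.3]), 31.0)
handle 145 0.09661897975048686 (array([380.9, 311.1]), array([80.7, 15.6]), 30.7)
brown hi [354.83529412 283.62352941] 85 0.08943327281718556 (array([580.1, -39.9]), array([142.8,  13.5]), 30.3)
brown hi [388.79802956 310.71921182] 203 0.08755014087682192 (array([ 587.2, -134.3]), array([32.1, 27.8]), 37.1)
brown mid [235.67088608 202.3164557 ] 79 0.06234369884606929 (array([428.9, 305.2]), array([38.4, 29. ]), 26.6)
brown mid [200.66233766 209.66233766] 77 0.062104996859798846 (array([337.4, 317.9]), array([36.3, 25.7]), 36.1)
brown mid [362.23529412 274.        ] 17 0.06303517150451798 (array([600.1, -25.2]), array([63.8,  0.6]), 36.4)
brown mid [345.26804124 303.11340206] 97 0.058364845020819 (array([549.3, -60.7]), array([70.6, 15.5]), 22.2)
brown mid [384.37362637 322.41758242] 91 0.06236992817533602 (array([ 575.3, -142.9]), array([ 4.3, 23.7]), 34.6)
table [np.float64(0.0018)]
```

```bash
python3 - <<'E'
from meas import *
for n,t in(("top","t1"),("scene","s1")):
    z=np.load(f"pics/{t}.npz");p,d=z["p"],z["d"];W=cloud(n,d);H=hsv(p);h,s,v=H[...,0],H[...,1],H[...,2];X=W[...,2]
    # mat: low saturation, z<8mm
    uv=proj(n,[0.47,0.16,0.004]).astype(int); print(n,"mat px guess",uv, "mat",p[uv[1],uv[0]],H[uv[1],uv[0]])
    m=((s<90)&(v>70)&(v<200)&(abs(X)<.012)).astype(np.uint8)
    m=cv2.morphologyEx(m,cv2.MORPH_CLOSE,np.ones((3,3)));m=cv2.morphologyEx(m,cv2.MORPH_OPEN,np.ones((5,5)))
    k,L,st,c=cv2.connectedComponentsWithStats(m)
    for i in range(1,k):
        if 1000<st[i,4]<8000:
            ys,xs=np.where(L==i);Q=np.array([plane(n,a,b,.004) for a,b in zip(xs,ys)]);print(" mat?",c[i],st[i,4],rect(Q))
    # box walls
    m=(v>150)&(s<60)&(X>.014)&(X<.024)
    m[:, :int(290)]=0
    k,L,st,c=cv2.connectedComponentsWithStats(m.astype(np.uint8))
    for i in range(1,k):
        if st[i,4]>60: print(" box",c[i],st[i,4],rect(W[L==i]))
    # white container near pusher
    D=np.hypot(W[...,0]-.587,W[...,1]+.132)
    m=(D<.12)&(X>.02)&~((h>5)&(h<22)&(s>110)); 
    if m.any():
        Q=W[m]; i=np.argsort(D[m]); print(" near pusher",m.sum(),np.round(Q[i[:200:20]],3))
E
```

```text
top mat px guess [292 230] mat [163 171 173] [ 96  15 173]Traceback (most recent call last):
  File "<stdin>", line 11, in <module>
  File "h.py", line 7, in plane
    f,cx,cy,T=K(n); Ri=T[:3,:3].T; c=-Ri@T[:3,3]; d=Ri@np.array([(u-cx)/f,(v-cy)/f,1]); return c+d*(z-c[2])/d[2]
              ~^^^
  File "h.py", line 5, in K
    m=imaging.camera_model(n); f=210/np.tan(np.radians(m["fovy"])/2); return f,m["cx"],m["cy"],np.array(m["camera_from_world"])
ValueError: time passes only in moves, steps and waits
```

```bash
python3 - <<'E'
s=open('h.py').read()
s=s.replace("def K(n):","import functools\n@functools.lru_cache(None)\ndef K(n):");open('h.py','w').write(s)
E
cat > m2.py <<'E'
from meas import *
for n,t in(("top","t1"),("scene","s1")):
    z=np.load(f"pics/{t}.npz");p,d=z["p"],z["d"];W=cloud(n,d);H=hsv(p);h,s,v=H[...,0],H[...,1],H[...,2];X=W[...,2]
    m=((s<60)&(v>60)&(v<200)&(abs(X)<.012)).astype(np.uint8)
    m=cv2.morphologyEx(m,cv2.MORPH_CLOSE,np.ones((3,3)));m=cv2.morphologyEx(m,cv2.MORPH_OPEN,np.ones((5,5)))
    k,L,st,c=cv2.connectedComponentsWithStats(m)
    for i in range(1,k):
        if 700<st[i,4]<8000:
            ys,xs=np.where(L==i);Q=np.array([plane(n,a,b,.004) for a,b in zip(xs,ys)]);print(n," mat?",c[i],st[i,4],rect(Q))
    m=(v>150)&(s<60)&(X>.014)&(X<.024)
    m[:, :int(290)]=0
    k,L,st,c=cv2.connectedComponentsWithStats(m.astype(np.uint8))
    for i in range(1,k):
        if st[i,4]>60: print(" box",c[i],st[i,4],rect(W[L==i]))
    D=np.hypot(W[...,0]-.587,W[...,1]+.132)
    m=(D<.12)&(X>.02)&~((h>5)&(h<22)&(s>110)); 
    if m.any():
        Q=W[m]; i=np.argsort(D[m]); print(" near pusher",m.sum(),np.round(Q[i[:200:20]],3))
E
python3 m2.py
```

```text
top  mat? [294.52602436 232.19970469] 2709 (array([460.9, 171.3]), array([158.8, 149.2]), 25.6)
 box [358.0212766  190.39209726] 329 (array([568. ,  -4.7]), array([158.4,  29.9]), 35.9)
 box [338.00946372 205.38801262] 317 (array([533.3,  42.4]), array([158.8,  24.8]), 36.8)
 near pusher 1445 [[ 0.57  -0.135  0.03 ]
 [ 0.655 -0.11   0.031]
 [ 0.657 -0.108  0.042]
 [ 0.652 -0.092  0.042]
 [ 0.659 -0.103  0.051]
 [ 0.666 -0.129  0.028]
 [ 0.668 -0.133  0.024]
 [ 0.548 -0.06   0.104]
 [ 0.67  -0.133  0.035]
 [ 0.67  -0.132  0.04 ]]
scene  mat? [270.22222222 255.46072446] 2457 (array([450.6, 167. ]), array([179.9, 156. ]), 25.1)
 box [318.         275.88519637] 331 (array([533.1,  39.7]), array([160.1,  22.7]), 36.3)
 box [335.30894309 300.17073171] 123 (array([529.4, -35.2]), array([65., 20.]), 37.4)
 near pusher 2127 [[ 0.58  -0.122  0.083]
 [ 0.57  -0.135  0.06 ]
 [ 0.569 -0.128  0.066]
 [ 0.585 -0.151  0.071]
 [ 0.65  -0.101  0.021]
 [ 0.655 -0.111  0.035]
 [ 0.648 -0.094  0.036]
 [ 0.659 -0.12   0.026]
 [ 0.658 -0.113  0.047]
 [ 0.652 -0.095  0.03 ]]
```

```bash
python3 - <<'E'
from meas import *
C=[plane("top",a/3+180-.33,b/3+130-.33,.004)[:2]*1000 for a,b in((255,247),(361,198),(443,354),(337,407))]
print("mat top",np.round(C,1),np.mean(C,0))
C=[plane("scene",a/3+170-.33,b/3+160-.33,.004)[:2]*1000 for a,b in((218,302),(331,203),(424,262),(312,371))]
print("mat scene",np.round(C,1),np.mean(C,0))
a=np.radians(36.4);ey=np.array([np.cos(a),np.sin(a)]);ex=np.array([np.sin(a),-np.cos(a)])
for n,t in(("top","t1"),("scene","s1")):
    z=np.load(f"pics/{t}.npz");p,d=z["p"],z["d"];W=cloud(n,d);H=hsv(p);s,v=H[...,1],H[...,2];X=W[...,2]
    Q=(W[...,:2]-np.array([.55,.02]));bx=Q@ex*1000;by=Q@ey*1000
    m=(v>150)&(s<60)&(abs(bx)<60)&(abs(by)<90)&(X<.026)&(X>-.003)
    print(n,"by",np.percentile(by[m],[.5,2,98,99.5]).round(1))
    for lo,hi in((.000,.008),(.008,.013),(.015,.023)):
        k=m&(X>lo)&(X<hi);print(lo,k.sum(),"bx",np.percentile(bx[k],[.5,2,10,90,98,99.5]).round(1),"by",np.percentile(by[k],[.5,2,98,99.5]).round(1))
    # floor: by histogram & gaps
    k=m&(X<.0085)&(X>0); hist=np.histogram(by[k],np.arange(-90,91,5)); print("floor by",dict(zip(hist[1].astype(int),hist[0])))
    w=m&(X>.0155); hist=np.histogram(by[w],np.arange(-90,91,5)); print("wall by",dict(zip(hist[1].astype(int),hist[0])))
    hist=np.histogram(bx[w],np.arange(-60,61,5)); print("wall bx",dict(zip(hist[1].astype(int),hist[0])))
E
```

```text
mat top [[518.6 230.6]
 [560.3 139.5]
 [425.1  73.7]
 [382.  163.4]] [471.49125062 151.78897986]
mat scene [[385.9 166.1]
 [517.7 226.9]
 [560.6 132.4]
 [427.6  72.1]] [472.94013086 149.3808476 ]
top by [-79.5 -77.1  76.6  80.6]
0.0 920 bx [-45.6 -27.8 -22.1  28.5  34.   46.8] by [-79.6 -72.5  73.2  81.8]
0.008 375 bx [-49.3 -48.6 -28.2  23.5  34.   34.5] by [-79.1 -77.5  77.2  78.7]
0.015 593 bx [-47.7 -39.6 -37.6  39.2  41.8  44.5] by [-79.2 -77.9  77.   78.5]
floor by {np.int64(-90): np.int64(0), np.int64(-85): np.int64(4), np.int64(-80): np.int64(9), np.int64(-75): np.int64(28), np.int64(-70): np.int64(44), np.int64(-65): np.int64(41), np.int64(-60): np.int64(39), np.int64(-55): np.int64(41), np.int64(-50): np.int64(45), np.int64(-45): np.int64(43), np.int64(-40): np.int64(20), np.int64(-35): np.int64(5), np.int64(-30): np.int64(9), np.int64(-25): np.int64(11), np.int64(-20): np.int64(21), np.int64(-15): np.int64(42), np.int64(-10): np.int64(46), np.int64(-5): np.int64(39), np.int64(0): np.int64(45), np.int64(5): np.int64(42), np.int64(10): np.int64(46), np.int64(15): np.int64(29
[... 4388 characters left out ...]
nt64(85): np.int64(0)}
wall bx {np.int64(-60): np.int64(0), np.int64(-55): np.int64(0), np.int64(-50): np.int64(0), np.int64(-45): np.int64(10), np.int64(-40): np.int64(41), np.int64(-35): np.int64(119), np.int64(-30): np.int64(66), np.int64(-25): np.int64(46), np.int64(-20): np.int64(38), np.int64(-15): np.int64(3), np.int64(-10): np.int64(0), np.int64(-5): np.int64(0), np.int64(0): np.int64(0), np.int64(5): np.int64(0), np.int64(10): np.int64(0), np.int64(15): np.int64(0), np.int64(20): np.int64(27), np.int64(25): np.int64(47), np.int64(30): np.int64(47), np.int64(35): np.int64(54), np.int64(40): np.int64(15), np.int64(45): np.int64(0), np.int64(50): np.int64(0), np.int64(55): np.int64(0)}
```

```bash
cat > go.py <<'E'
import sys
from h import *
# go.py x y z(grasp point, m) phi(deg, tool-y direction mod 180): remaining shift/turn in tool units
a=[float(v) for v in sys.argv[1:5]]
s=bot.read_state(); Rm=R.from_rotvec(s["tcp_rot"]).as_matrix()
g=s["tool_pos"]+Rm[:,2]*.155
best=None
for k in (0,180):
    ph=np.radians(a[3]+k); y=np.array([np.cos(ph),np.sin(ph),0]); z=np.array([0,0,-1.]); x=np.cross(y,z)
    Rt=np.column_stack([x,y,z]); w=R.from_matrix(Rm.T@Rt).as_rotvec()
    if best is None or np.linalg.norm(w)<np.linalg.norm(best[0]): best=(w,Rt)
w,Rt=best; tt=np.array(a[:3])-Rt[:,2]*.155
print("t %.2f grasp %s tcp %s phi %.1f F %s width %.3f q1 %.2f q6 %.2f"%(s["time"],g.round(4),s["tool_pos"].round(4),np.degrees(np.arctan2(Rm[1,1],Rm[0,1])),s["wrist_force"].round(1),s["width"],s["q"][0],s["q"][5]))
print("turn x4deg:",np.round(np.degrees(w)/4,2)," slide x25mm in present axes:",np.round(Rm.T@(tt-s["tool_pos"])/.025,2)," in final axes:",np.round(Rt.T@(tt-s["tool_pos"])/.025,2))
E
python3 go.py .587 -.132 .20 36.5
```

```text
t 0.20 grasp [0.1543 0.6567 0.2488] tcp [0.1544 0.6569 0.4038] phi 76.8 F [ 0.4 -0.4  0.6] width 1.001 q1 1.30 q6 -0.04
turn x4deg: [-2.000e-02  1.000e-02  1.007e+01]  slide x25mm in present axes: [-24.07 -26.76   1.99]  in final axes: [-35.66  -4.86   1.95]
```

```bash
python3 -m creep '[{"slide":[-0.75,-0.75,0],"angular":[0,0,1]},{"slide":[-0.75,-0.7,0],"angular":[0,0,1]},{"slide":[-0.75,-0.65,0],"angular":[0,0,1]},{"slide":[-0.8,-0.6,0],"angular":[0,0,1]},{"slide":[-0.85,-0.5,0],"angular":[0,0,1]}]' -1 40
python3 -m creep '[{"slide":[-0.9,-0.45,0],"angular":[0,0,1]},{"slide":[-0.9,-0.4,0],"angular":[0,0,1]},{"slide":[-0.95,-0.35,0],"angular":[0,0,1]},{"slide":[-1,-0.25,0],"angular":[0,0,1]},{"slide":[-1,-0.2,0],"angular":[0,0,1]}]'
python3 go.py .587 -.132 .20 36.5
```

```text
time: 0.62
tool_pos: [0.2171, 0.5458, 0.4043]
tcp_rot: [-0.903, -3.009, 0.001]
wrist_force: [-0.1, -0.5, -0.0]
width: 0.998
time: 1.03
tool_pos: [0.2795, 0.4359, 0.4046]
tcp_rot: [1.412, 2.806, -0.0]
wrist_force: [0.7, 0.4, -0.4]
width: 0.997
t 1.03 grasp [0.2795 0.4359 0.2496] tcp [0.2795 0.4359 0.4046] phi 36.6 F [ 0.7  0.4 -0.4] width 0.997 q1 0.95 q6 0.31
turn x4deg: [-0.    0.    0.02]  slide x25mm in present axes: [-25.57  -3.67   1.99]  in final axes: [-25.58  -3.62   1.98]
```

```bash

python3 -m creep '[{"slide":[-1,-0.14,0]},{"slide":[-1,-0.14,0]},{"slide":[-1,-0.14,0]},{"slide":[-1,-0.14,0]},{"slide":[-1,-0.14,0]}]' >/dev/null
python3 -m creep '[{"slide":[-1,-0.14,0]},{"slide":[-1,-0.14,0]},{"slide":[-1,-0.14,0]},{"slide":[-1,-0.14,0]},{"slide":[-1,-0.14,0]}]' >/dev/null
python3 -m creep '[{"slide":[-1,-0.14,0]},{"slide":[-1,-0.14,0]},{"slide":[-1,-0.14,0]},{"slide":[-1,-0.14,0]},{"slide":[-1,-0.14,0]}]' >/dev/null
python3 -m creep '[{"slide":[-1,-0.14,0]},{"slide":[-1,-0.14,0]},{"slide":[-1,-0.14,0]},{"slide":[-1,-0.14,0]},{"slide":[-1,-0.14,0]}]' >/dev/null
python3 -m creep '[{"slide":[-1,-0.14,0.4]},{"slide":[-1,-0.14,0.4]},{"slide":[-1,-0.14,0.4]},{"slide":[-1,-0.14,0.4]},{"slide":[-1,-0.14,0.4]}]'
python3 go.py .587 -.132 .20 36.5
python3 - <<'E'
from meas import *
p,d=snap("scene","s2"); crop(p,300,180,500,340,4,"s2c")
E
```

```text
t 1.03 grasp [0.2795 0.4359 0.2496] tcp [0.2795 0.4359 0.4046] phi 36.6 F [ 0.7  0.4 -0.4] width 0.997 q1 0.95 q6 0.31
turn x4deg: [-0.    0.    0.02]  slide x25mm in present axes: [-25.57  -3.67   1.99]  in final axes: [-25.58  -3.62   1.98]validation failed for argument at $[0]...
validation failed for argument at $[0]...
validation failed for argument at $[0]...
validation failed for argument at $[0]...
validation failed for argument at $[0]...
```

View pics/s2c.png

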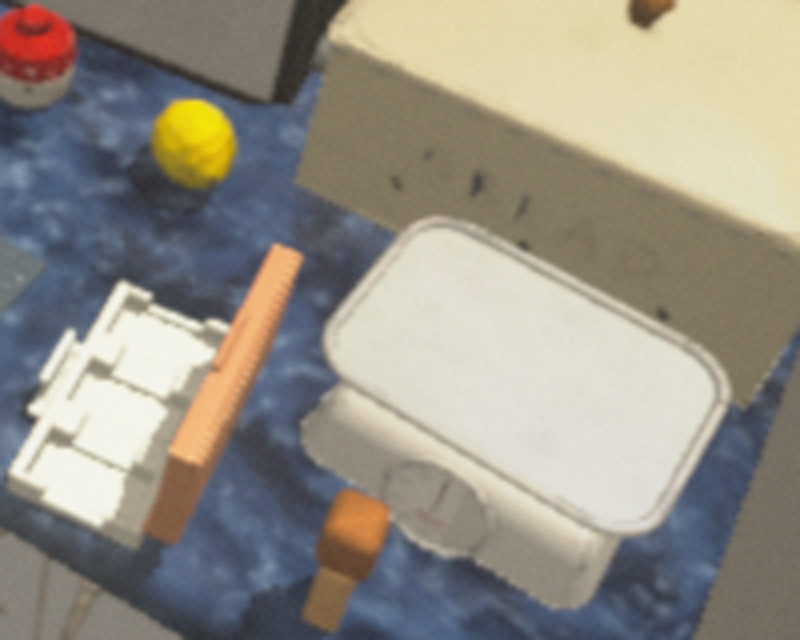

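The scene view shows the pusher standing at crop (340,555), just in front of a kitchen scale. The moves were refused because "angular" is required. I'll check the scale's clearance first.

```bash
python3 - <<'E'
from meas import *
for n,t in(("top","t1"),("scene","s2")):
    z=np.load(f"pics/{t}.npz");W=cloud(n,z["d"]);X=W[...,2]
    a=np.radians(36.5);e=np.array([np.cos(a),np.sin(a)]);f=np.array([-e[1],e[0]])
    Q=W[...,:2]-[.587,-.132];u=Q@e;v=Q@f
    for lo in(.03,.06,.09,.12):
        m=(X>lo)&(X<.3)&(u>.03)&(u<.15)&(abs(v)<.045)
        if m.any(): print(n,lo,m.sum(),"min u",np.nanpercentile(u[m],2).round(4), "zmax",np.nanmax(X[m]).round(3))
E
for i in 1; do python3 -m creep '[{"slide":[-1,-0.14,0],"angular":[0,0,0]},{"slide":[-1,-0.14,0],"angular":[0,0,0]},{"slide":[-1,-0.14,0],"angular":[0,0,0]},{"slide":[-1,-0.14,0],"angular":[0,0,0]},{"slide":[-1,-0.14,0],"angular":[0,0,0]}]'; done
python3 -m creep '[{"slide":[-1,-0.14,0],"angular":[0,0,0]},{"slide":[-1,-0.14,0],"angular":[0,0,0]},{"slide":[-1,-0.14,0],"angular":[0,0,0]},{"slide":[-1,-0.14,0],"angular":[0,0,0]},{"slide":[-1,-0.14,0],"angular":[0,0,0]}]'
```

```text
top 0.03 1119 min u 0.0707 zmax 0.084
top 0.06 908 min u 0.0787 zmax 0.084
scene 0.03 1524 min u 0.0676 zmax 0.079
scene 0.06 992 min u 0.0759 zmax 0.079
time: 1.5
tool_pos: [0.3402, 0.3254, 0.4046]
tcp_rot: [1.406, 2.809, -0.0]
wrist_force: [-0.2, 0.7, 0.6]
width: 1.004
time: 1.92
tool_pos: [0.4011, 0.2148, 0.4047]
tcp_rot: [1.407, 2.809, 0.0]
wrist_force: [0.1, 0.6, -0.1]
width: 1.002
```

```bash

python3 -m creep '[{"slide":[-1,-0.14,0],"angular":[0,0,0]},{"slide":[-1,-0.14,0],"angular":[0,0,0]},{"slide":[-1,-0.14,0],"angular":[0,0,0]},{"slide":[-1,-0.14,0],"angular":[0,0,0]},{"slide":[-1,-0.14,0],"angular":[0,0,0]}]' -0.4 >/dev/null
python3 -m creep '[{"slide":[-1,-0.14,0],"angular":[0,0,0]},{"slide":[-1,-0.14,0],"angular":[0,0,0]},{"slide":[-1,-0.14,0],"angular":[0,0,0]},{"slide":[-1,-0.14,0],"angular":[0,0,0]},{"slide":[-1,-0.14,0],"angular":[0,0,0]}]' >/dev/null
python3 -m creep '[{"slide":[-1,-0.14,0.4],"angular":[0,0,0]},{"slide":[-1,-0.14,0.4],"angular":[0,0,0]},{"slide":[-1,-0.14,0.4],"angular":[0,0,0]},{"slide":[-1,-0.14,0.4],"angular":[0,0,0]},{"slide":[-1,-0.14,0.4],"angular":[0,0,0]}]'
python3 go.py .587 -.132 .07 36.5
python3 - <<'E'
from meas import *
p,d=snap("scene","s3"); crop(p,300,180,500,340,4,"s3c")
E
```

```text
time: 3.17
tool_pos: [0.5837, -0.117, 0.354]
tcp_rot: [-1.407, -2.809, -0.0]
wrist_force: [1.1, 0.3, 0.6]
width: 0.7
t 3.17 grasp [ 0.5837 -0.117   0.199 ] tcp [ 0.5837 -0.117   0.354 ] phi 36.8 F [1.1 0.3 0.6] width 0.700 q1 -0.24 q6 -0.88
turn x4deg: [-0.   -0.    0.07]  slide x25mm in present axes: [-0.56 -0.25  5.16]  in final axes: [-0.56 -0.25  5.16]
```

View pics/s3c.png

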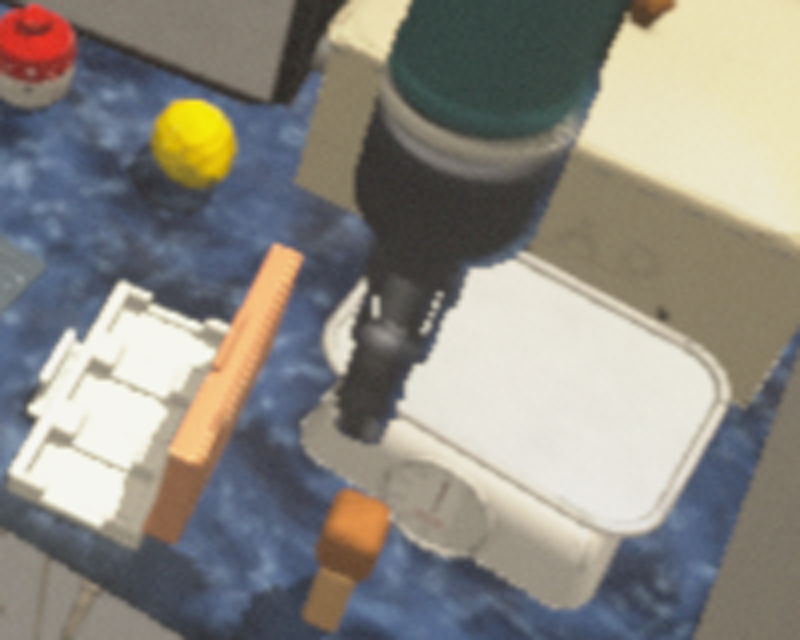

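The gripper is above and slightly short of the pusher at crop (350,540). Next: centre, descend, close.

```bash

python3 -m creep '[{"slide":[-0.56,-0.25,0.5],"angular":[0,0,0]},{"slide":[0,0,1],"angular":[0,0,0]},{"slide":[0,0,1],"angular":[0,0,0]},{"slide":[0,0,1],"angular":[0,0,0]},{"slide":[0,0,0.5],"angular":[0,0,0]}]' 
python3 -m creep '[{"slide":[0,0,0.5],"angular":[0,0,0]},{"slide":[0,0,0.4],"angular":[0,0,0]},{"slide":[0,0,0.18],"angular":[0,0,0]},{"slide":[0,0,0],"angular":[0,0,0]}]' 
python3 -m creep '[{"slide":[0,0,0],"angular":[0,0,0]},{"slide":[0,0,0],"angular":[0,0,0]},{"slide":[0,0,0],"angular":[0,0,0]},{"slide":[0,0,0],"angular":[0,0,0]},{"slide":[0,0,0],"angular":[0,0,0]}]' 1 60
python3 -m creep '[{"slide":[0,0,0],"angular":[0,0,0]},{"slide":[0,0,0],"angular":[0,0,0]},{"slide":[0,0,0],"angular":[0,0,0]},{"slide":[0,0,0],"angular":[0,0,0]},{"slide":[0,0,0],"angular":[0,0,0]}]' 
python3 go.py .587 -.132 .07 36.5
```

```text
time: 3.63
tool_pos: [0.5849, -0.1306, 0.2508]
tcp_rot: [-1.405, -2.804, 0.002]
wrist_force: [-0.0, 0.1, -0.3]
width: 0.7
time: 3.97
tool_pos: [0.5865, -0.1307, 0.227]
tcp_rot: [-1.406, -2.808, 0.0]
wrist_force: [0.1, 0.5, -1.0]
width: 0.7
time: 4.38
tool_pos: [0.5874, -0.1311, 0.2292]
tcp_rot: [1.406, 2.806, 0.001]
wrist_force: [0.3, 0.3, 4.2]
width: 0.389
time: 4.8
tool_pos: [0.5874, -0.1311, 0.2292]
tcp_rot: [1.406, 2.806, 0.001]
wrist_force: [-0.3, 0.8, 5.1]
width: 0.385
t 4.80 grasp [ 0.5878 -0.1312  0.0742] tcp [ 0.5874 -0.1311  0.2292] phi 36.8 F [-0.3  0.8  5.1] width 0.385 q1 -0.26 q6 -0.90
turn x4deg: [0.03 0.03 0.07]  slide x25mm in present axes: [-0.02 -0.04  0.17]  in final axes: [-0.02 -0.04  0.17]
```

Grasped: opening 32.7 mm against the 34 mm given. Now I'll lift and carry it to the mould.

```bash

python3 -m creep '[{"slide":[0,0,-0.6],"angular":[0,0,0]},{"slide":[0,0,-1],"angular":[0,0,0]},{"slide":[0,0,-1],"angular":[0,0,0]},{"slide":[0,0,-1],"angular":[0,0,0]},{"slide":[0,0,-1],"angular":[0,0,0]}]' >/dev/null
python3 -m creep '[{"slide":[0,0,-1],"angular":[0,0,0.7]},{"slide":[0,0,-1],"angular":[0,0,0.7]},{"slide":[0,0,-0.4],"angular":[0,0,0]},{"slide":[0,0,0],"angular":[0,0,0]}]' 
python3 go.py .4242 .3049 .224 31
```

```text
time: 5.55
tool_pos: [0.5874, -0.1311, 0.406]
tcp_rot: [1.538, 2.733, 0.002]
wrist_force: [1.1, 0.5, -0.4]
width: 0.389
t 5.55 grasp [ 0.5883 -0.1313  0.251 ] tcp [ 0.5874 -0.1311  0.406 ] phi 31.3 F [ 1.1  0.5 -0.4] width 0.389 q1 -0.26 q6 -0.81
turn x4deg: [0.06 0.06 0.06]  slide x25mm in present axes: [18.3   3.46  1.02]  in final axes: [18.31  3.38  1.08]
```

```bash

python3 -m creep '[{"slide":[1,0.19,0],"angular":[0,0,0]},{"slide":[1,0.19,0],"angular":[0,0,0]},{"slide":[1,0.19,0],"angular":[0,0,0]},{"slide":[1,0.19,0],"angular":[0,0,0]},{"slide":[1,0.19,0],"angular":[0,0,0]}]' >/dev/null
python3 -m creep '[{"slide":[1,0.19,0],"angular":[0,0,0]},{"slide":[1,0.19,0],"angular":[0,0,0]},{"slide":[1,0.19,0],"angular":[0,0,0]},{"slide":[1,0.19,0],"angular":[0,0,0]},{"slide":[1,0.19,0],"angular":[0,0,0]}]' >/dev/null
python3 -m creep '[{"slide":[1,0.19,0],"angular":[0,0,0]},{"slide":[1,0.19,0],"angular":[0,0,0]},{"slide":[1,0.19,0],"angular":[0,0,0]},{"slide":[1,0.19,0],"angular":[0,0,0]},{"slide":[1,0.19,0],"angular":[0,0,0]}]' >/dev/null
python3 -m creep '[{"slide":[1,0.19,0],"angular":[0,0,0]},{"slide":[1,0.19,0.3],"angular":[0,0,0]},{"slide":[1,0.19,0.6],"angular":[0,0,0]},{"slide":[0.3,0,0.1],"angular":[0,0,0]},{"slide":[0,0,0],"angular":[0,0,0]}]'
python3 go.py .4242 .3049 .188 31
python3 - <<'E'
from meas import *
p,d=snap("scene","s4"); crop(p,160,120,300,250,5,"s4c")
p,d=snap("top","t4"); crop(p,180,200,300,320,5,"t4c")
E
```

```text
time: 7.22
tool_pos: [0.4211, 0.3055, 0.374]
tcp_rot: [-1.536, -2.737, 0.009]
wrist_force: [-0.8, -0.2, -1.0]
width: 0.391
t 7.22 grasp [0.4202 0.3049 0.219 ] tcp [0.4211 0.3055 0.374 ] phi 31.4 F [-0.8 -0.2 -1. ] width 0.391 q1 0.58 q6 0.03
turn x4deg: [-0.1  0.   0.1]  slide x25mm in present axes: [-0.08  0.1   1.24]  in final axes: [-0.08  0.1   1.24]
```

View pics/s4c.png

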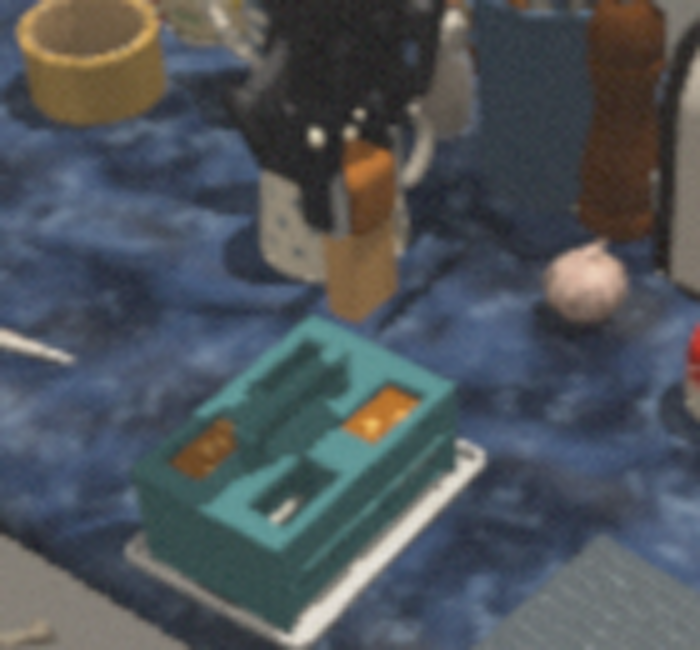

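View pics/t4c.png

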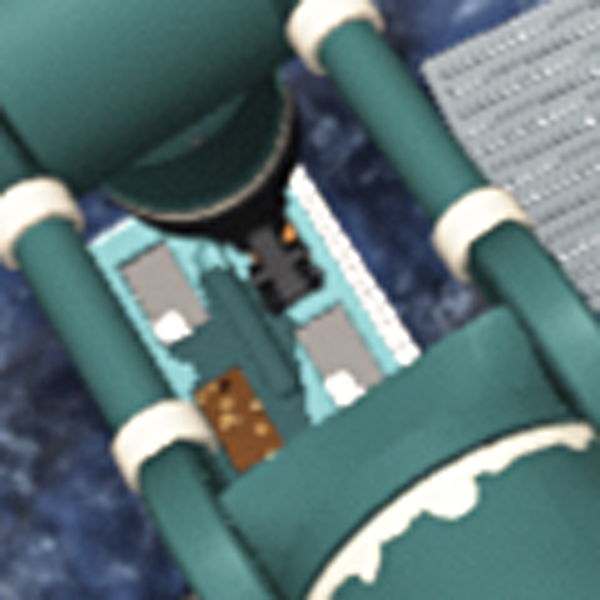

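```bash
cat > push.py <<'E'
import sys
from meas import *
# pusher's pose in the mould frame from the scene view
z=np.load(f"pics/{sys.argv[1]}.npz");p,d=z["p"],z["d"];W=cloud("scene",d);H=hsv(p);h,s,v=H[...,0],H[...,1],H[...,2];X=W[...,2]
th=np.radians(31);e=np.array([np.cos(th),np.sin(th)]);f=np.array([-e[1],e[0]])
Q=(W[...,:2]-[.3798,.3109])*1000;u=Q@e;w=Q@f
s_=bot.read_state();Rm=R.from_rotvec(s_["tcp_rot"]).as_matrix();g=s_["tool_pos"]+Rm[:,2]*.155
gq=(g[:2]-[.3798,.3109])*1000;print("grasp in mould u,v",(gq@e).round(1),(gq@f).round(1),"z",g[2].round(4))
c=-K("scene")[3][:3,:3].T@K("scene")[3][:3,3];cq=(c[:2]-[.3798,.3109])*1000;print("cam u,v",cq@e,cq@f)
m=(h>5)&(h<22)&(s>80)&(X>g[2]-.085)&(X<g[2]+.025)&(np.hypot(W[...,0]-g[0],W[...,1]-g[1])<.05)
m=cv2.erode(m.astype(np.uint8),np.ones((2,2)))>0
print(m.sum(),"z",np.nanpercentile(X[m],[1,99]).round(4))
for lo,hi in((-.070,-.028),(-.018,.010)):
    k=m&(X>g[2]+lo)&(X<g[2]+hi); print("band",lo,k.sum(),"u",np.nanpercentile(u[k],[2,10,50,90,98]).round(1),"v",np.nanpercentile(w[k],[2,10,50,90,98]).round(1))
    A=np.c_[u[k],w[k]]
    hi_,ed=np.histogram(A[:,0],12);print(dict(zip(ed.round().astype(int),[(n,np.round(np.median(A[(A[:,0]>=a)&(A[:,0]<=b),1]),1) if n else None) for n,a,b in zip(hi_,ed[:-1],ed[1:])])))
E
python3 push.py s4
```

```text
grasp in mould u,v 33.0 -27.8 z 0.2213
cam u,v -529.2549878481742 -529.8525458802184
317 z [0.1494 0.2346]
band -0.07 167 u [14.1 14.9 24.5 42.3 45.8] v [-38.  -37.3 -36.1 -28.8 -25.4]
{np.int64(13): (np.int64(35), np.float64(-30.1)), np.int64(16): (np.int64(24), np.float64(-34.0)), np.int64(19): (np.int64(14), np.float64(-36.2)), np.int64(22): (np.int64(10), np.float64(-36.7)), np.int64(25): (np.int64(13), np.float64(-36.8)), np.int64(27): (np.int64(12), np.float64(-36.5)), np.int64(30): (np.int64(10), np.float64(-36.6)), np.int64(33): (np.int64(9), np.float64(-36.2)), np.int64(36): (np.int64(10), np.float64(-36.4)), np.int64(39): (np.int64(12), np.float64(-36.5)), np.int64(42): (np.int64(9), np.float64(-36.5)), np.int64(45): (np.int64(9), np.float64(-35.7))}
band -0.018 91 u [17.8 19.4 30.  41.5 45.4] v [-43.8 -43.1 -41.5 -39.5 -37. ]
{np.int64(17): (np.int64(9), np.float64(-40.6)), np.int64(19): (np.int64(10), np.float64(-40.5)), np.int64(22): (np.int64(10), np.float64(-42.0)), np.int64(24): (np.int64(6), np.float64(-42.0)), np.int64(27): (np.int64(9), np.float64(-41.7)), np.int64(30): (np.int64(8), np.float64(-42.2)), np.int64(32): (np.int64(7), np.float64(-42.1)), np.int64(35): (np.int64(9), np.float64(-42.0)), np.int64(38): (np.int64(7), np.float64(-41.2)), np.int64(40): (np.int64(9), np.float64(-41.5)), np.int64(43): (np.int64(5), np.float64(-41.0)), np.int64(45): (np.int64(2), np.float64(-38.3))}
```

The scene view shows the pusher's block hanging over the filled slot. Measured in the mould frame it is at u≈31–33, v≈-27, and square to the mould. I'll shift 3 mm along x and go down.

```bash

python3 -m creep '[{"slide":[-0.02,0.12,0.5],"angular":[0,0,0.1]},{"slide":[0,0,0.8],"angular":[0,0,0]},{"slide":[0,0,0.5],"angular":[0,0,0]},{"slide":[0,0,0],"angular":[0,0,0]},{"slide":[0,0,0],"angular":[0,0,0]}]'
python3 go.py .4242 .3049 .154 31
python3 - <<'E'
from meas import *
p,d=snap("scene","s5"); crop(p,160,120,300,250,5,"s5c")
E
python3 push.py s5 |head -1
```

```text
time: 7.73
tool_pos: [0.4258, 0.305, 0.3314]
tcp_rot: [-1.553, -2.729, 0.004]
wrist_force: [-0.3, 0.1, 0.3]
width: 0.391
t 7.73 grasp [0.4254 0.3047 0.1764] tcp [0.4258 0.305  0.3314] phi 30.7 F [-0.3  0.1  0.3] width 0.391 q1 0.57 q6 0.04
turn x4deg: [-0.04  0.   -0.07]  slide x25mm in present axes: [ 0.03 -0.05  0.9 ]  in final axes: [ 0.03 -0.06  0.9 ]
grasp in mould u,v 36.8 -28.6 z 0.1776
```

View pics/s5c.png

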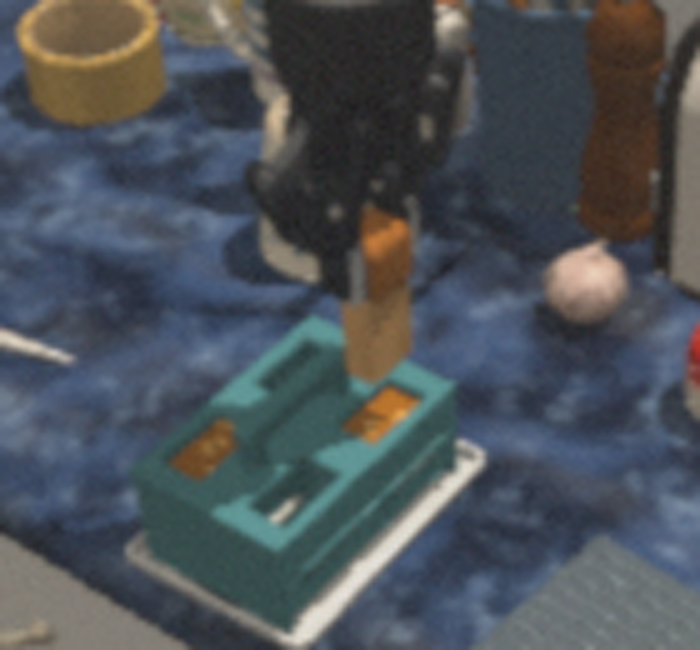

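```bash

python3 -m creep '[{"slide":[0.02,-0.05,0.3],"angular":[0,0,0]},{"slide":[0,0,0.3],"angular":[0,0,0]},{"slide":[0,0,0.3],"angular":[0,0,0]},{"slide":[0,0,0],"angular":[0,0,0]}]'
python3 go.py .4242 .3049 .104 31
python3 - <<'E'
from meas import *
p,d=snap("scene","s6"); crop(p,160,120,300,250,5,"s6c")
E
python3 push.py s6
```

```text
time: 8.12
tool_pos: [0.4237, 0.3053, 0.3083]
tcp_rot: [-1.552, -2.73, 0.004]
wrist_force: [-0.2, -1.5, -0.5]
width: 0.388
t 8.12 grasp [0.4234 0.3051 0.1533] tcp [0.4237 0.3053 0.3083] phi 30.8 F [-0.2 -1.5 -0.5] width 0.388 q1 0.58 q6 0.04
turn x4deg: [-0.04  0.   -0.05]  slide x25mm in present axes: [-0.02  0.01  1.97]  in final axes: [-0.02  0.01  1.97]
grasp in mould u,v 34.6 -27.4 z 0.1539
cam u,v -529.2549878481742 -529.8525458802184
271 z [0.0828 0.1687]
band -0.07 137 u [17.  17.7 26.  43.6 46.6] v [-39.6 -39.  -37.7 -30.8 -27.5]
{np.int64(16): (np.int64(40), np.float64(-33.4)), np.int64(19): (np.int64(14), np.float64(-37.4)), np.int64(22): (np.int64(10), np.float64(-38.6)), np.int64(25): (np.int64(8), np.float64(-38.4)), np.int64(28): (np.int64(6), np.float64(-38.1)), np.int64(31): (np.int64(10), np.float64(-37.8)), np.int64(33): (np.int64(10), np.float64(-37.9)), np.int64(36): (np.int64(9), np.float64(-37.6)), np.int64(39): (np.int64(10), np.float64(-38.7)), np.int64(42): (np.int64(8), np.float64(-38.6)), np.int64(45): (np.int64(10), np.float64(-38.0)), np.int64(47): (np.int64(2), np.float64(-36.9))}
band -0.018 72 u [21.6 23.2 34.7 46.6 50.1] v [-45.5 -44.3 -42.8 -41.3 -39.6]
{np.int64(21): (np.int64(11), np.float64(-42.3)), np.int64(23): (np.int64(7), np.float64(-42.4)), np.int64(26): (np.int64(7), np.float64(-43.5)), np.int64(29): (np.int64(6), np.float64(-43.5)), np.int64(32): (np.int64(5), np.float64(-44.2)), np.int64(35): (np.int64(8), np.float64(-42.7)), np.int64(38): (np.int64(7), np.float64(-42.8)), np.int64(41): (np.int64(7), np.float64(-43.1)), np.int64(44): (np.int64(6), np.float64(-42.9)), np.int64(46): (np.int64(4), np.float64(-42.9)), np.int64(49): (np.int64(3), np.float64(-42.1)), np.int64(52): (np.int64(1), np.float64(-37.8))}
```

View pics/s6c.png

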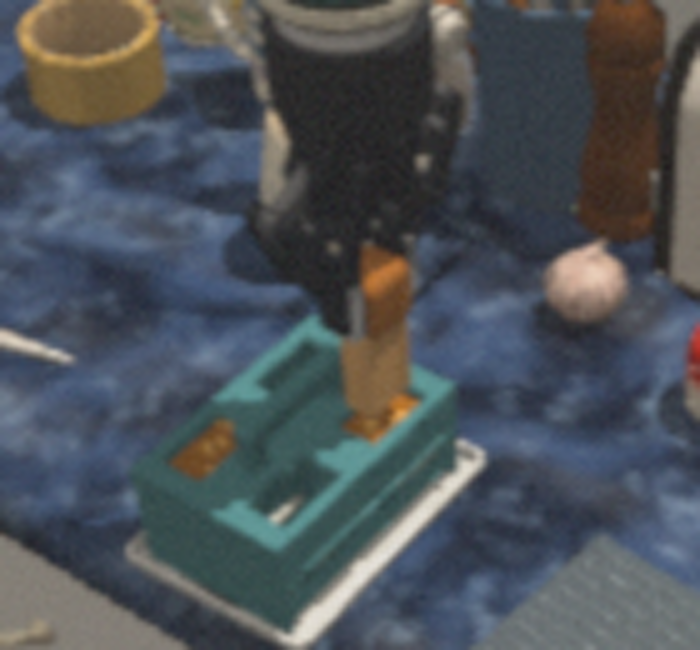

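The block stands just above the slot, centred at v=-28.6 and u≈33. Now the push.

```bash

python3 -m creep '[{"slide":[0,0.04,0.3],"angular":[0,0,0]},{"slide":[0,0,0.3],"angular":[0,0,0]},{"slide":[0,0,0.1],"angular":[0,0,0]},{"slide":[0,0,0],"angular":[0,0,0]}]'
python3 -m creep '[{"slide":[0,0,0.2],"angular":[0,0,0]},{"slide":[0,0,0.2],"angular":[0,0,0]},{"slide":[0,0,0.2],"angular":[0,0,0]},{"slide":[0,0,0],"angular":[0,0,0]}]'
python3 -m creep '[{"slide":[0,0,0.2],"angular":[0,0,0]},{"slide":[0,0,0.2],"angular":[0,0,0]},{"slide":[0,0,0.2],"angular":[0,0,0]},{"slide":[0,0,0],"angular":[0,0,0]}]'
python3 go.py .4242 .3049 .104 31
```

```text
time: 8.5
tool_pos: [0.4249, 0.306, 0.2914]
tcp_rot: [-1.552, -2.73, 0.003]
wrist_force: [0.1, 0.3, 0.0]
width: 0.39
time: 8.83
tool_pos: [0.425, 0.3061, 0.2766]
tcp_rot: [-1.552, -2.731, 0.002]
wrist_force: [-0.8, -0.9, -0.8]
width: 0.391
time: 9.17
tool_pos: [0.4246, 0.3058, 0.261]
tcp_rot: [-1.552, -2.73, 0.004]
wrist_force: [-0.5, -0.0, -0.9]
width: 0.388
t 9.17 grasp [0.4243 0.3056 0.106 ] tcp [0.4246 0.3058 0.261 ] phi 30.8 F [-0.5 -0.  -0.9] width 0.388 q1 0.58 q6 0.04
turn x4deg: [-0.04  0.   -0.06]  slide x25mm in present axes: [-0.02 -0.03  0.08]  in final axes: [-0.02 -0.03  0.08]
```

```bash

python3 - <<'E'
from meas import *
p,d=snap("scene","s7"); crop(p,160,120,300,250,5,"s7c")
E
python3 push.py s7|head -3
```

```text
grasp in mould u,v 35.6 -27.5 z 0.1065
cam u,v -529.2549878481742 -529.8525458802184
149 z [0.0657 0.1221]
```

View pics/s7c.png

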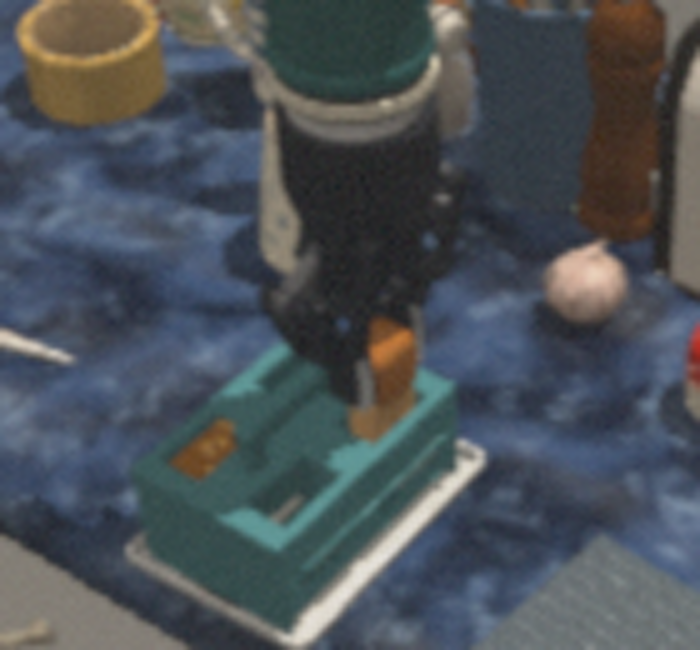

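The block is deep in the slot with its grip about 13 mm above the plate, as calculated. I'll go 4 mm deeper, then retract and check.

```bash

python3 -m creep '[{"slide":[0,0,0.12],"angular":[0,0,0]},{"slide":[0,0,0.08],"angular":[0,0,0]},{"slide":[0,0,0],"angular":[0,0,0]},{"slide":[0,0,0],"angular":[0,0,0]}]'
python3 -m creep '[{"slide":[0,0,-0.5],"angular":[0,0,0]},{"slide":[0,0,-0.7],"angular":[0,0,0]},{"slide":[0,0,-1],"angular":[0,0,0]},{"slide":[0,0,-1],"angular":[0,0,0]},{"slide":[0,0,-0.2],"angular":[0,0,0]}]'
python3 go.py .3354 .3169 .188 31
python3 - <<'E'
from meas import *
p,d=snap("scene","s8"); crop(p,160,120,300,250,5,"s8c")
E
python3 push.py s8|head -3
```

```text
time: 9.55
tool_pos: [0.4253, 0.3062, 0.2575]
tcp_rot: [-1.552, -2.731, 0.0]
wrist_force: [-0.4, 0.5, -1.1]
width: 0.389
time: 9.97
tool_pos: [0.4268, 0.3073, 0.3487]
tcp_rot: [1.55, 2.728, 0.013]
wrist_force: [0.5, 0.4, 0.3]
width: 0.39
t 9.97 grasp [0.428  0.3081 0.1937] tcp [0.4268 0.3073 0.3487] phi 30.8 F [0.5 0.4 0.3] width 0.390 q1 0.58 q6 0.04
turn x4deg: [ 0.13 -0.01 -0.06]  slide x25mm in present axes: [ 2.2  -2.95  0.2 ]  in final axes: [ 2.21 -2.94  0.23]
grasp in mould u,v 39.7 -27.3 z 0.1929
cam u,v -529.2549878481742 -529.8525458802184
284 z [0.1237 0.209 ]
```

View pics/s8c.png

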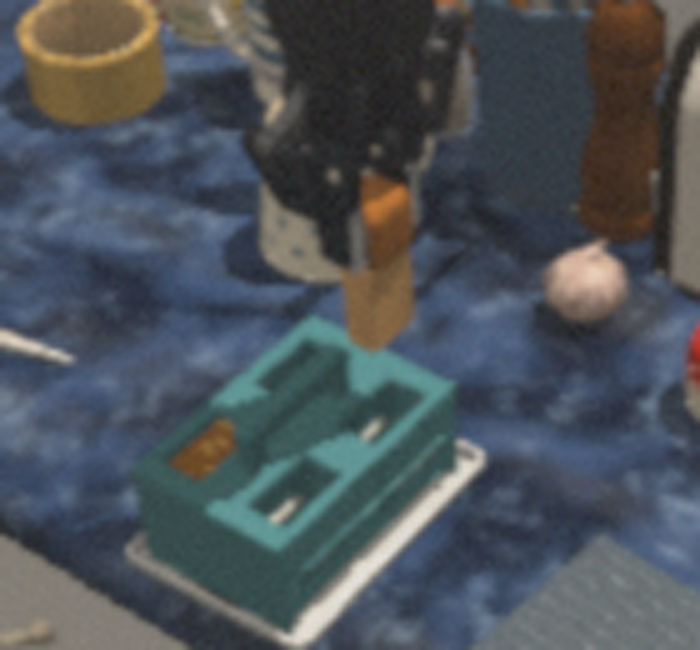

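The slot at crop (385,415) no longer shows brown, so that bar has gone down. On to the second slot.

```bash

python3 -m creep '[{"slide":[0.55,-0.73,0],"angular":[0,0,0]},{"slide":[0.55,-0.73,0],"angular":[0,0,0]},{"slide":[0.55,-0.73,0],"angular":[0,0,0]},{"slide":[0.6,-0.7,0],"angular":[0,0,0]},{"slide":[0,0,0],"angular":[0,0,0]}]'
python3 -m creep '[{"slide":[0,0,0],"angular":[0,0,0]},{"slide":[0,0,0],"angular":[0,0,0]},{"slide":[0,0,0],"angular":[0,0,0]}]'
python3 go.py .3354 .3169 .154 31
python3 - <<'E'
from meas import *
p,d=snap("scene","s9"); crop(p,160,120,300,250,5,"s9c")
p,d=snap("top","t9"); crop(p,180,200,300,320,5,"t9c")
E
python3 push.py s9
```

```text
time: 10.43
tool_pos: [0.331, 0.3172, 0.3412]
tcp_rot: [-1.549, -2.73, 0.005]
wrist_force: [-0.2, -0.1, -0.7]
width: 0.389
time: 10.68
tool_pos: [0.3351, 0.3176, 0.3426]
tcp_rot: [1.553, 2.731, 0.0]
wrist_force: [0.8, 0.6, 0.6]
width: 0.388
t 10.68 grasp [0.3351 0.3176 0.1876] tcp [0.3351 0.3176 0.3426] phi 30.8 F [0.8 0.6 0.6] width 0.388 q1 0.70 q6 0.17
turn x4deg: [ 0.    0.   -0.06]  slide x25mm in present axes: [-0.03 -0.    1.34]  in final axes: [-0.03 -0.    1.34]
grasp in mould u,v -34.8 28.6 z 0.1876
cam u,v -529.2549878481742 -529.8525458802184
331 z [0.1158 0.2033]
band -0.07 161 u [-52.1 -50.9 -40.5 -24.2 -20.1] v [16.7 17.2 18.4 23.9 27.1]
{np.int64(-52): (np.int64(38), np.float64(23.1)), np.int64(-50): (np.int64(17), np.float64(18.2)), np.int64(-47): (np.int64(12), np.float64(17.8)), np.int64(-44): (np.int64(10), np.float64(17.8)), np.int64(-41): (np.int64(11), np.float64(18.0)), np.int64(-38): (np.int64(8), np.float64(17.7)), np.int64(-36): (np.int64(13), np.float64(18.7)), np.int64(-33): (np.int64(14), np.float64(18.4)), np.int64(-30): (np.int64(10), np.float64(17.8)), np.int64(-27): (np.int64(8), np.float64(18.1)), np.int64(-25): (np.int64(15), np.float64(18.4)), np.int64(-22): (np.int64(5), np.float64(18.7))}
band -0.018 85 u [-48.5 -46.8 -35.  -23.3 -18.4] v [11.  11.6 13.3 15.  16.8]
{np.int64(-49): (np.int64(11), np.float64(14.5)), np.int64(-46): (np.int64(5), np.float64(13.6)), np.int64(-44): (np.int64(10), np.float64(12.6)), np.int64(-41): (np.int64(6), np.float64(12.8)), np.int64(-38): (np.int64(9), np.float64(14.0)), np.int64(-35): (np.int64(9), np.float64(13.1)), np.int64(-32): (np.int64(8), np.float64(13.0)), np.int64(-30): (np.int64(9), np.float64(13.1)), np.int64(-27): (np.int64(5), np.float64(12.2)), np.int64(-24): (np.int64(7), np.float64(13.0)), np.int64(-21): (np.int64(4), np.float64(13.3)), np.int64(-19): (np.int64(2), np.float64(18.5))}
```

View pics/s9c.png

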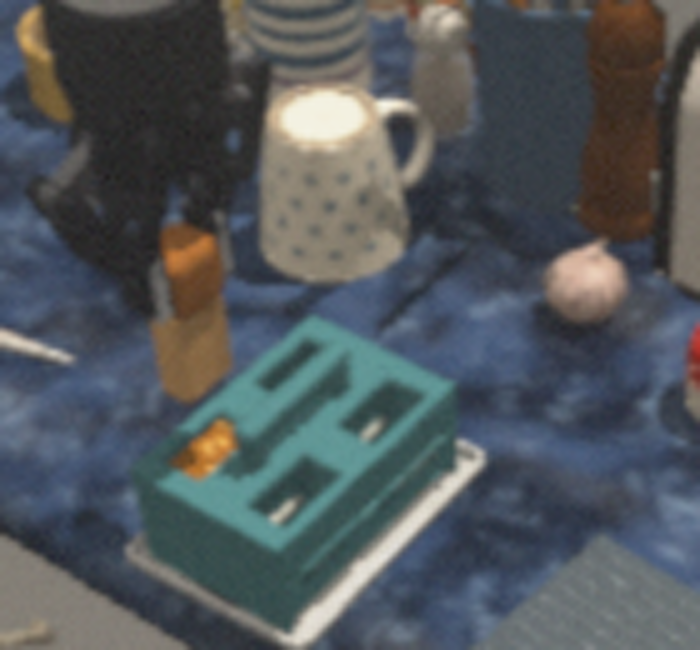

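View pics/t9c.png

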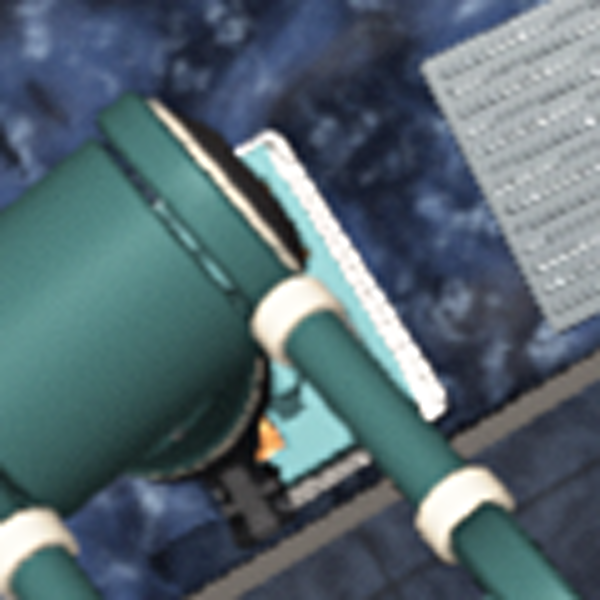

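The pusher is over the second slot, centred at about (-36, 27.5) against (-35, 28). Push.

```bash

python3 -m creep '[{"slide":[0.02,0.03,0.6],"angular":[0,0,0]},{"slide":[0,0,0.4],"angular":[0,0,0]},{"slide":[0,0,0.3],"angular":[0,0,0]},{"slide":[0,0,0.3],"angular":[0,0,0]},{"slide":[0,0,0.3],"angular":[0,0,0]}]'
python3 -m creep '[{"slide":[0,0,0.2],"angular":[0,0,0]},{"slide":[0,0,0.2],"angular":[0,0,0]},{"slide":[0,0,0.2],"angular":[0,0,0]},{"slide":[0,0,0.2],"angular":[0,0,0]},{"slide":[0,0,0.2],"angular":[0,0,0]}]'
python3 -m creep '[{"slide":[0,0,0.2],"angular":[0,0,0]},{"slide":[0,0,0.2],"angular":[0,0,0]},{"slide":[0,0,0.15],"angular":[0,0,0]},{"slide":[0,0,0],"angular":[0,0,0]},{"slide":[0,0,0],"angular":[0,0,0]}]'
python3 go.py .3354 .3169 .101 31
```

```text
time: 11.2
tool_pos: [0.3349, 0.3183, 0.2943]
tcp_rot: [-1.553, -2.731, 0.001]
wrist_force: [-0.1, -0.4, -0.6]
width: 0.388
time: 11.62
tool_pos: [0.3351, 0.3185, 0.2701]
tcp_rot: [1.552, 2.731, 0.001]
wrist_force: [1.0, -0.4, 1.8]
width: 0.393
time: 12.03
tool_pos: [0.3346, 0.3183, 0.2559]
tcp_rot: [-1.552, -2.731, 0.002]
wrist_force: [0.8, 0.1, -0.8]
width: 0.394
t 12.03 grasp [0.3345 0.3182 0.1009] tcp [0.3346 0.3183 0.2559] phi 30.8 F [ 0.8  0.1 -0.8] width 0.394 q1 0.71 q6 0.17
turn x4deg: [-0.02  0.   -0.06]  slide x25mm in present axes: [-0.06 -0.   -0.  ]  in final axes: [-0.06 -0.   -0.  ]
```

```bash

python3 -m creep '[{"slide":[0,0,-0.5],"angular":[0,0,0]},{"slide":[0,0,-0.7],"angular":[0,0,0]},{"slide":[0,0,-1],"angular":[0,0,0]},{"slide":[0,0,-1],"angular":[0,0,0]},{"slide":[0,0,-1],"angular":[0,0,0]}]'
python3 - <<'E'
from meas import *
for u,v in((196,185),(140,225),(240,165),(245,205),(230,215),(165,280)): print(u,v,plane("top",u,v,0).round(3))
for P in((.55,.28,0),(.55,.25,0),(.56,.27,0)): print(P,proj("top",P).round())
z=np.load("pics/t1.npz");W=cloud("top",z["d"]);X=W[...,2]
for P in((.55,.28),(.55,.25),(.56,.27)):
    m=(np.hypot(W[...,0]-P[0],W[...,1]-P[1])<.15)&(X>.01)&(X<.3); Q=W[m]; D=np.hypot(Q[:,0]-P[0],Q[:,1]-P[1]); i=np.argsort(D); print(P,D[i[[5,40]]].round(3),Q[i[5]].round(3))
E
python3 go.py .55 .26 .20 31
```

```text
time: 12.45
tool_pos: [0.3347, 0.3183, 0.3626]
tcp_rot: [-1.552, -2.731, 0.0]
wrist_force: [0.2, 0.4, -1.6]
width: 0.39
196 185 [0.593 0.408 0.   ]
140 225 [0.49  0.548 0.   ]
240 165 [0.646 0.294 0.   ]
245 205 [0.538 0.281 0.   ]
230 215 [0.513 0.319 0.   ]
165 280 [0.35 0.48 0.  ]
(0.55, 0.28, 0) [245. 201.]
(0.55, 0.25, 0) [257. 200.]
(0.56, 0.27, 0) [249. 197.]
(0.55, 0.28) [0.053 0.057] [0.603 0.289 0.028]
(0.55, 0.25) [0.064 0.067] [0.606 0.281 0.035]
(0.56, 0.27) [0.047 0.05 ] [0.605 0.284 0.031]
t 12.45 grasp [0.3347 0.3183 0.2076] tcp [0.3347 0.3183 0.3626] phi 30.8 F [ 0.2  0.4 -1.6] width 0.390 q1 0.71 q6 0.17
turn x4deg: [-0.   -0.   -0.06]  slide x25mm in present axes: [-6.41  6.2   0.3 ]  in final axes: [-6.44  6.18  0.3 ]
```

```bash

python3 -m creep '[{"slide":[-0.88,0.98,0],"angular":[0,0,0]},{"slide":[-0.88,0.98,0],"angular":[0,0,0]},{"slide":[-0.88,0.98,0],"angular":[0,0,0]},{"slide":[-0.88,0.98,0],"angular":[0,0,0]},{"slide":[-0.88,0.98,0],"angular":[0,0,0]}]'
python3 -m creep '[{"slide":[-0.88,0.98,0],"angular":[0,0,0]},{"slide":[0,0,0.5],"angular":[0,0,0]},{"slide":[0,0,1],"angular":[0,0,0]},{"slide":[0,0,1],"angular":[0,0,0]},{"slide":[0,0,1],"angular":[0,0,0]}]'
python3 -m creep '[{"slide":[0,0,0.8],"angular":[0,0,0]},{"slide":[0,0,0.4],"angular":[0,0,0]},{"slide":[0,0,0],"angular":[0,0,0]},{"slide":[0,0,0],"angular":[0,0,0]},{"slide":[0,0,0],"angular":[0,0,0]}]'
python3 go.py .53 .28 .0742 31
python3 - <<'E'
from meas import *
p,d=snap("scene","s10"); crop(p,160,120,360,280,4,"s10c")
p,d=snap("top","t10"); crop(p,180,140,320,310,4,"t10c")
E
python3 push.py s10|sed -n '1p;3p'
```

```text
time: 12.87
tool_pos: [0.4978, 0.2862, 0.3619]
tcp_rot: [1.552, 2.731, 0.001]
wrist_force: [0.0, 0.5, -1.0]
width: 0.391
time: 13.28
tool_pos: [0.5289, 0.2802, 0.2733]
tcp_rot: [1.553, 2.73, 0.001]
wrist_force: [0.1, 0.8, -0.9]
width: 0.392
time: 13.7
tool_pos: [0.5294, 0.2807, 0.2455]
tcp_rot: [1.551, 2.73, 0.004]
wrist_force: [0.1, 1.1, -0.3]
width: 0.387
t 13.70 grasp [0.5298 0.2809 0.0905] tcp [0.5294 0.2807 0.2455] phi 30.8 F [ 0.1  1.1 -0.3] width 0.387 q1 0.45 q6 -0.09
turn x4deg: [ 0.04  0.   -0.05]  slide x25mm in present axes: [-0.04  0.    0.65]  in final axes: [-0.04  0.01  0.65]
grasp in mould u,v 113.4 -103.1 z 0.091
196 z [0.0208 0.1058]
```

View pics/s10c.png

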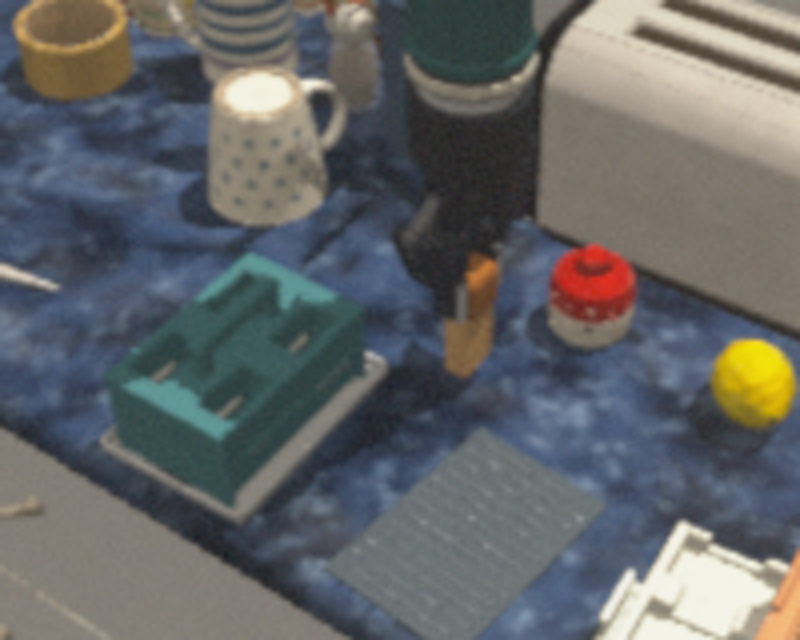

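View pics/t10c.png

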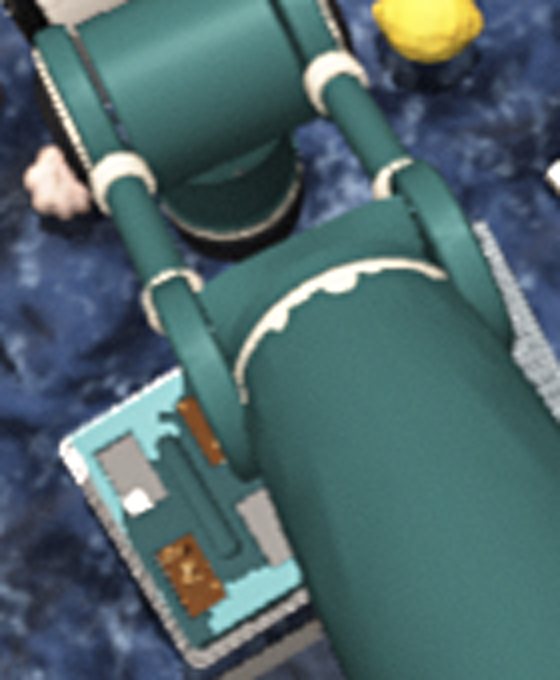

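Both slots look empty from the scene camera. From above, brown still shows under both, so I'll check its depth: the bars should be down at about z=0.025.

```bash

python3 - <<'E'
from meas import *
z=np.load("pics/t10.npz");p,d=z["p"],z["d"];W=cloud("top",d);H=hsv(p);h,s=H[...,0],H[...,1];X=W[...,2]
m=(h>3)&(h<22)&(s>100)&(np.hypot(W[...,0]-.38,W[...,1]-.311)<.09)
k,L,st,c=cv2.connectedComponentsWithStats(m.astype(np.uint8))
for i in range(1,k):
    if st[i,4]>12: print(c[i].round(),st[i,4],np.nanpercentile(X[L==i],[10,50,90]).round(4))
E
python3 -m creep '[{"slide":[0,0,0.25],"angular":[0,0,0]},{"slide":[0,0,0.2],"angular":[0,0,0]},{"slide":[0,0,0.12],"angular":[0,0,0]},{"slide":[0,0,0.04],"angular":[0,0,0]},{"slide":[0,0,0],"angular":[0,0,0]}]'
python3 go.py .53 .28 .0742 31
```

```text
[230. 247.] 74 [0.0228 0.0265 0.0299]
[227. 283.] 180 [0.0241 0.0268 0.0299]
time: 14.22
tool_pos: [0.5287, 0.2802, 0.2292]
tcp_rot: [-1.552, -2.731, 0.001]
wrist_force: [-1.9, -0.9, 5.5]
width: 0.387
t 14.22 grasp [0.5286 0.2802 0.0742] tcp [0.5287 0.2802 0.2292] phi 30.8 F [-1.9 -0.9  5.5] width 0.387 q1 0.45 q6 -0.09
turn x4deg: [-0.01 -0.   -0.06]  slide x25mm in present axes: [-0.03  0.04  0.  ]  in final axes: [-0.04  0.04  0.  ]
```

Both bar tops read 26–27 mm, so they lie on the tray floor. The pusher is touching the worktop (5.5 N), so I'll release it.

```bash

python3 -m creep '[{"slide":[0,0,0],"angular":[0,0,0]},{"slide":[0,0,0],"angular":[0,0,0]},{"slide":[0,0,0],"angular":[0,0,0]},{"slide":[0,0,0],"angular":[0,0,0]},{"slide":[0,0,0],"angular":[0,0,0]}]' -0.3 
python3 -m creep '[{"slide":[0,0,-0.3],"angular":[0,0,0]},{"slide":[0,0,-0.6],"angular":[0,0,0]},{"slide":[0,0,-1],"angular":[0,0,0]},{"slide":[0,0,-1],"angular":[0,0,0]},{"slide":[0,0,-1],"angular":[0,0,0]}]'
python3 go.py .3798 .3109 .0905 121
```

```text
time: 14.63
tool_pos: [0.5286, 0.2802, 0.2284]
tcp_rot: [-1.552, -2.731, 0.0]
wrist_force: [-0.5, 0.2, -0.3]
width: 0.646
time: 15.05
tool_pos: [0.5285, 0.2801, 0.3274]
tcp_rot: [-1.552, -2.731, 0.001]
wrist_force: [0.1, 0.4, -0.1]
width: 0.651
t 15.05 grasp [0.5284 0.2801 0.1724] tcp [0.5285 0.2801 0.3274] phi 30.8 F [ 0.1  0.4 -0.1] width 0.651 q1 0.45 q6 -0.09
turn x4deg: [-1.000e-02  1.000e-02  2.244e+01]  slide x25mm in present axes: [ 4.1  -4.48  3.28]  in final axes: [-4.47 -4.12  3.28]
```

```bash

python3 -m creep '[{"slide":[0.82,-0.9,0],"angular":[0,0,0]},{"slide":[0.82,-0.9,0],"angular":[0,0,0]},{"slide":[0.82,-0.9,0],"angular":[0,0,0]},{"slide":[0.82,-0.9,0],"angular":[0,0,0]},{"slide":[0.82,-0.9,0],"angular":[0,0,0]}]' -1 >/dev/null
python3 -m creep '[{"slide":[0,0,0],"angular":[0,0,1]},{"slide":[0,0,0],"angular":[0,0,1]},{"slide":[0,0,0],"angular":[0,0,1]},{"slide":[0,0,0],"angular":[0,0,1]},{"slide":[0,0,0],"angular":[0,0,1]}]' >/dev/null
python3 -m creep '[{"slide":[0,0,0],"angular":[0,0,1]},{"slide":[0,0,0],"angular":[0,0,1]},{"slide":[0,0,0],"angular":[0,0,1]},{"slide":[0,0,0],"angular":[0,0,1]},{"slide":[0,0,0],"angular":[0,0,1]}]' >/dev/null
python3 -m creep '[{"slide":[0,0,0],"angular":[0,0,1]},{"slide":[0,0,0],"angular":[0,0,1]},{"slide":[0,0,0],"angular":[0,0,1]},{"slide":[0,0,0],"angular":[0,0,1]},{"slide":[0,0,0],"angular":[0,0,1]}]' >/dev/null
python3 -m creep '[{"slide":[0,0,0],"angular":[0,0,1]},{"slide":[0,0,0],"angular":[0,0,1]},{"slide":[0,0,0],"angular":[0,0,1]},{"slide":[0,0,0],"angular":[0,0,1]},{"slide":[0,0,0],"angular":[0,0,1]}]' >/dev/null
python3 -m creep '[{"slide":[0,0,0],"angular":[0,0,1]},{"slide":[0,0,0],"angular":[0,0,1]},{"slide":[0,0,0],"angular":[0,0,0.44]},{"slide":[0,0,0],"angular":[0,0,0]}]'
python3 go.py .3798 .3109 .0905 121
python3 - <<'E'
from meas import *
p,d=snap("scene","s11"); crop(p,160,120,360,280,4,"s11c")
W=cloud("scene",d);H=hsv(p);h,s,v=H[...,0],H[...,1],H[...,2];X=W[...,2]
teal=(h>80)&(h<100)&(s>60)&(v>60)&(np.hypot(W[...,0]-.38,W[...,1]-.311)<.1)
m=teal&(X>.062)&(X<.077);print("plate",rect(W[m]))
E
```

```text
time: 17.47
tool_pos: [0.3796, 0.3107, 0.3268]
tcp_rot: [-3.027, -0.839, -0.001]
wrist_force: [-0.5, -0.4, -1.1]
width: 0.997
t 17.47 grasp [0.3797 0.3108 0.1718] tcp [0.3796 0.3107 0.3268] phi -59.0 F [-0.5 -0.4 -1.1] width 0.997 q1 0.64 q6 1.67
turn x4deg: [-0.   -0.01 -0.01]  slide x25mm in present axes: [ 0.01 -0.    3.25]  in final axes: [ 0.01 -0.    3.25]
plate (array([380.6, 310.9]), array([146.4, 100.2]), 30.9)
```

View pics/s11c.png

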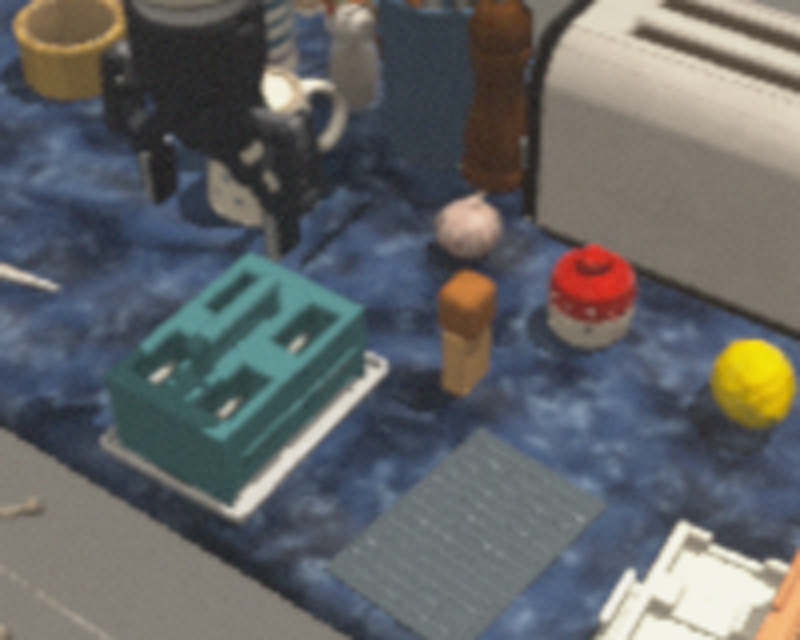

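The pusher stands upright at crop (465,330) and the mould hasn't moved. I'll lower on to the handle and grip it.

```bash

python3 -m creep '[{"slide":[0,0,0.6],"angular":[0,0,0]},{"slide":[0,0,1],"angular":[0,0,0]},{"slide":[0,0,0.8],"angular":[0,0,0]},{"slide":[0,0,0.5],"angular":[0,0,0]},{"slide":[0,0,0.25],"angular":[0,0,0]}]' -0.5
python3 -m creep '[{"slide":[0,0,0],"angular":[0,0,0]},{"slide":[0,0,0],"angular":[0,0,0]},{"slide":[0,0,0],"angular":[0,0,0]},{"slide":[0,0,0],"angular":[0,0,0]},{"slide":[0,0,0],"angular":[0,0,0]}]' 1 60
python3 -m creep '[{"slide":[0,0,0],"angular":[0,0,0]},{"slide":[0,0,0],"angular":[0,0,0]},{"slide":[0,0,0],"angular":[0,0,0]},{"slide":[0,0,0],"angular":[0,0,0]},{"slide":[0,0,0],"angular":[0,0,0]}]' 
python3 go.py .3798 .3109 .0905 121
```

```text
time: 17.93
tool_pos: [0.3787, 0.3101, 0.2455]
tcp_rot: [3.026, 0.841, -0.005]
wrist_force: [0.2, -0.5, -0.3]
width: 0.751
time: 18.35
tool_pos: [0.3801, 0.3113, 0.2489]
tcp_rot: [-3.026, -0.839, -0.004]
wrist_force: [-1.9, 1.3, 2.5]
width: 0.154
time: 18.77
tool_pos: [0.3801, 0.3113, 0.2489]
tcp_rot: [-3.026, -0.839, -0.004]
wrist_force: [-2.2, 0.3, 6.2]
width: 0.15
t 18.77 grasp [0.3804 0.3116 0.0939] tcp [0.3801 0.3113 0.2489] phi -59.0 F [-2.2  0.3  6.2] width 0.150 q1 0.64 q6 1.66
turn x4deg: [-0.01 -0.04  0.  ]  slide x25mm in present axes: [-0.02  0.01  0.13]  in final axes: [-0.02  0.01  0.13]
```

Grip opening is 12.8 mm, against the 14 mm handle. I'll lift slowly and straight, then check.

```bash

python3 -m creep '[{"slide":[0,0,-0.2],"angular":[0,0,0]},{"slide":[0,0,-0.3],"angular":[0,0,0]},{"slide":[0,0,-0.4],"angular":[0,0,0]},{"slide":[0,0,-0.5],"angular":[0,0,0]},{"slide":[0,0,-0.6],"angular":[0,0,0]}]' 
python3 -m creep '[{"slide":[0,0,-0.8],"angular":[0,0,0]},{"slide":[0,0,-1],"angular":[0,0,0]},{"slide":[0,0,-1],"angular":[0,0,0]},{"slide":[0,0,-0.5],"angular":[0,0,0]},{"slide":[0,0,0],"angular":[0,0,0]}]' 
python3 go.py .4722 .1506 .20 115.3
python3 - <<'E'
from meas import *
p,d=snap("scene","s12"); crop(p,160,120,360,280,4,"s12c")
E
```

```text
time: 19.18
tool_pos: [0.3789, 0.3101, 0.2972]
tcp_rot: [3.026, 0.84, -0.004]
wrist_force: [0.0, 0.2, -4.1]
width: 0.145
time: 19.6
tool_pos: [0.3806, 0.3114, 0.384]
tcp_rot: [-3.025, -0.839, -0.011]
wrist_force: [-0.4, 0.8, -4.5]
width: 0.153
t 19.60 grasp [0.3815 0.312  0.229 ] tcp [0.3806 0.3114 0.384 ] phi -59.0 F [-0.4  0.8 -4.5] width 0.153 q1 0.64 q6 1.66
turn x4deg: [-0.01 -0.1   1.43]  slide x25mm in present axes: [-0.18  7.4   1.16]  in final axes: [0.57 7.38 1.16]
```

View pics/s12c.png

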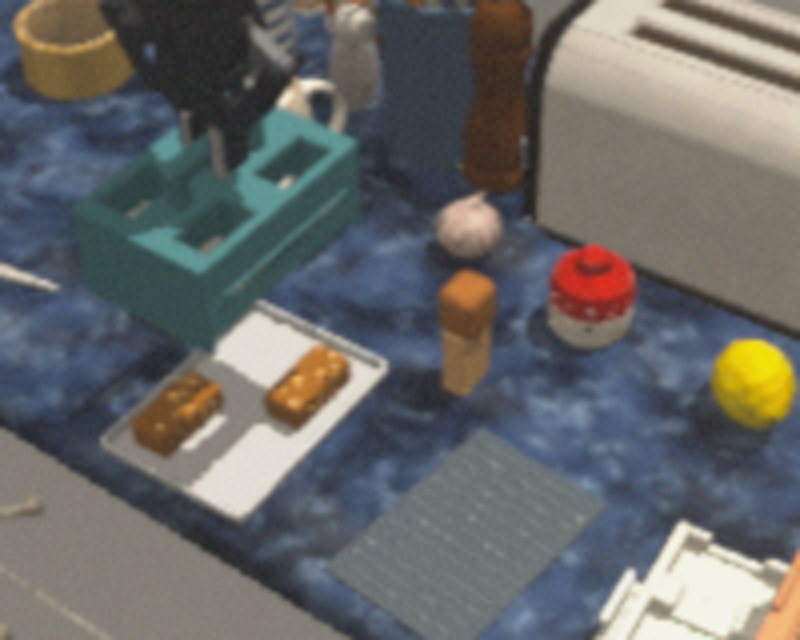

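The mould came off cleanly. Two bars lie flat in the tray at crop (178,410) and (308,385). Carry the mould to the mat.

```bash

python3 -m creep '[{"slide":[0,0.9,0],"angular":[0,0,0.4]},{"slide":[0.05,0.9,0],"angular":[0,0,0.4]},{"slide":[0.1,0.9,0],"angular":[0,0,0.4]},{"slide":[0.1,0.9,0],"angular":[0,0,0.23]},{"slide":[0.1,0.9,0],"angular":[0,0,0]}]' 
python3 -m creep '[{"slide":[0.06,0.9,0],"angular":[0,0,0]},{"slide":[0.06,0.9,0],"angular":[0,0,0]},{"slide":[0.06,0.9,0],"angular":[0,0,0]},{"slide":[0,0.3,0],"angular":[0,0,0]},{"slide":[0,0,0],"angular":[0,0,0]}]' 
python3 go.py .4722 .1506 .095 115.3
python3 - <<'E'
from meas import *
p,d=snap("scene","s13"); crop(p,160,120,360,280,4,"s13c")
E
```

```text
time: 20.07
tool_pos: [0.4397, 0.2141, 0.3773]
tcp_rot: [3.065, 0.687, -0.007]
wrist_force: [0.8, 0.8, -4.0]
width: 0.149
time: 20.48
tool_pos: [0.4761, 0.1479, 0.3777]
tcp_rot: [3.066, 0.684, -0.006]
wrist_force: [-0.9, 0.7, -4.8]
width: 0.148
t 20.48 grasp [0.4756 0.1477 0.2227] tcp [0.4761 0.1479 0.3777] phi -64.9 F [-0.9  0.7 -4.8] width 0.148 q1 0.25 q6 1.38
turn x4deg: [-0.    0.05 -0.04]  slide x25mm in present axes: [-0.08 -0.16  5.11]  in final axes: [-0.1  -0.16  5.11]
```

View pics/s13c.png

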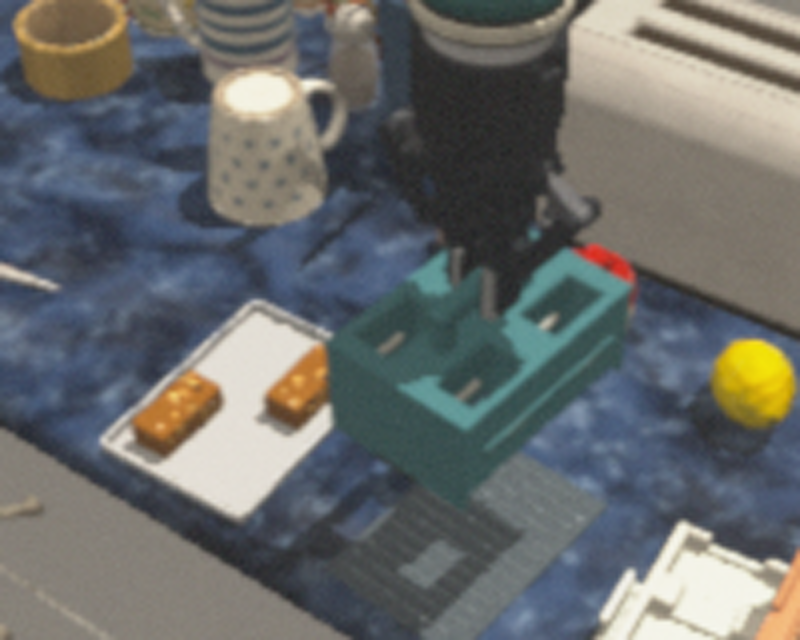

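```bash

python3 -m creep '[{"slide":[-0.1,-0.16,0.5],"angular":[0,0,0]},{"slide":[0,0,1],"angular":[0,0,0]},{"slide":[0,0,1],"angular":[0,0,0]},{"slide":[0,0,1],"angular":[0,0,0]},{"slide":[0,0,0.6],"angular":[0,0,0]}]' 
python3 -m creep '[{"slide":[0,0,0.4],"angular":[0,0,0]},{"slide":[0,0,0.25],"angular":[0,0,0]},{"slide":[0,0,0.12],"angular":[0,0,0]},{"slide":[0,0,0.1],"angular":[0,0,0]},{"slide":[0,0,0.1],"angular":[0,0,0]}]' 
python3 go.py .4722 .1506 .095 115.3
```

```text
time: 20.95
tool_pos: [0.4695, 0.1529, 0.2733]
tcp_rot: [-3.064, -0.69, 0.009]
wrist_force: [-0.9, -1.1, -3.4]
width: 0.147
time: 21.37
tool_pos: [0.4728, 0.1525, 0.254]
tcp_rot: [-3.065, -0.688, -0.003]
wrist_force: [0.1, 0.0, -3.3]
width: 0.147
t 21.37 grasp [0.4731 0.1526 0.099 ] tcp [0.4728 0.1525 0.254 ] phi -64.7 F [ 0.1  0.  -3.3] width 0.147 q1 0.26 q6 1.39
turn x4deg: [ 0.   -0.03  0.  ]  slide x25mm in present axes: [-0.05  0.06  0.16]  in final axes: [-0.05  0.06  0.16]
```

```bash

python3 -m creep '[{"slide":[0,0,0.1],"angular":[0,0,0]},{"slide":[0,0,0.07],"angular":[0,0,0]},{"slide":[0,0,0.03],"angular":[0,0,0]},{"slide":[0,0,0],"angular":[0,0,0]}]' 
python3 go.py .4722 .1506 .095 115.3
```

```text
time: 21.7
tool_pos: [0.4727, 0.1522, 0.2499]
tcp_rot: [-3.065, -0.687, -0.002]
wrist_force: [-5.2, 0.8, 4.4]
width: 0.148
t 21.70 grasp [0.4729 0.1523 0.0949] tcp [0.4727 0.1522 0.2499] phi -64.7 F [-5.2  0.8  4.4] width 0.148 q1 0.26 q6 1.39
turn x4deg: [-0.   -0.02 -0.01]  slide x25mm in present axes: [-0.05  0.05 -0.01]  in final axes: [-0.05  0.05 -0.  ]
```

The wrist now reads 4.4 N upward, so the mould has touched down. Release, rise, look.

```bash

python3 -m creep '[{"slide":[0,0,0],"angular":[0,0,0]},{"slide":[0,0,0],"angular":[0,0,0]},{"slide":[0,0,0],"angular":[0,0,0]},{"slide":[0,0,0],"angular":[0,0,0]}]' -0.5 
python3 -m creep '[{"slide":[0,0,-0.3],"angular":[0,0,0]},{"slide":[0,0,-0.6],"angular":[0,0,0]},{"slide":[0,0,-1],"angular":[0,0,0]},{"slide":[0,0,-1],"angular":[0,0,0]},{"slide":[0,0,-1],"angular":[0,0,0]}]' 
python3 -m creep '[{"slide":[0,0,-1],"angular":[0,0,0]},{"slide":[0,0,-1],"angular":[0,0,0]}]' 
cat > bars.py <<'E'
import sys
from meas import *
tag=sys.argv[1]
for n in("top","scene"):
    p,d=snap(n,f"{n[0]}{tag}"); W=cloud(n,d);H=hsv(p);h,s,v=H[...,0],H[...,1],H[...,2];X=W[...,2]
    m=(h>5)&(h<22)&(s>110)&(X>.018)&(X<.034)&(W[...,0]<.7)&(W[...,0]>.25)&(W[...,1]>-.1)&(W[...,1]<.45)
    m=cv2.morphologyEx(m.astype(np.uint8),cv2.MORPH_CLOSE,np.ones((3,3)))
    k,L,st,c=cv2.connectedComponentsWithStats(m)
    for i in range(1,k):
        if st[i,4]>40: Q=W[(L==i)&(X>.018)&(X<.034)]; print(n,c[i].round(1),st[i,4],"z",np.nanpercentile(Q[:,2],[10,50,90]).round(4),rect(Q))
    t=(h>80)&(h<100)&(s>60)&(v>60)&(np.hypot(W[...,0]-.472,W[...,1]-.151)<.1)&(X>.06)&(X<.08)
    if t.sum()>300: print(n,"plate z",np.nanmedian(X[t]).round(4),rect(W[t]))
E
python3 bars.py 14
python3 go.py .3798 .3109 .0905 121
python3 -c "
from h import *
p=cv2.imread('pics/s14.png')[:,:,::-1];crop(p,160,120,360,280,4,'s14c')"
```

```text
time: 22.03
tool_pos: [0.4726, 0.152, 0.2486]
tcp_rot: [3.065, 0.688, 0.002]
wrist_force: [0.0, -0.8, -0.7]
width: 0.712
time: 22.45
tool_pos: [0.4721, 0.152, 0.347]
tcp_rot: [3.065, 0.688, -0.001]
wrist_force: [0.3, -0.3, 0.1]
width: 0.749
time: 22.62
tool_pos: [0.472, 0.152, 0.3975]
tcp_rot: [3.065, 0.688, 0.001]
wrist_force: [0.6, 0.2, -0.3]
width: 0.748
top [373.7 196.5] 206 z [0.0229 0.0262 0.0302] (array([552.9, -42.1]), array([84. , 17.4]), 34.8)
top [234.4 249.4] 262 z [0.0232 0.0263 0.0297] (array([421.4, 305.6]), array([57., 28.]), 31.9)
top [229.3 284.9] 280 z [0.0235 0.0265 0.0293] (array([334.7, 317.5]), array([58.1, 28.5]), 29.8)
top plate z 0.0711 (array([472.3, 153.6]), array([144.6,  99. ]), 25.0)
scene [236.6 214.7] 186 z [0.0216 0.0251 0.0273] (array([423.5, 301.8]), array([60.5, 27.8]), 33.2)
scene [203.4 221.7] 202 z [0.0212 0.025  0.027 ] (array([335.4, 313.7]), array([58.9, 28.2]), 33.3)
scene plate z 0.0701 (array([472.6, 151.6]), array([146.2, 100. ]), 25.4)
t 22.72 grasp [0.4754 0.1529 0.2467] tcp [0.4739 0.1525 0.4017] phi -64.7 F [-0.1 -0.7  0.2] width 0.750 q1 0.26 q6 1.39
turn x4deg: [ 0.03 -0.14 -1.43]  slide x25mm in present axes: [-0.76 -7.35  6.23]  in final axes: [ 0.04 -7.37  6.25]
```

View pics/s14c.png

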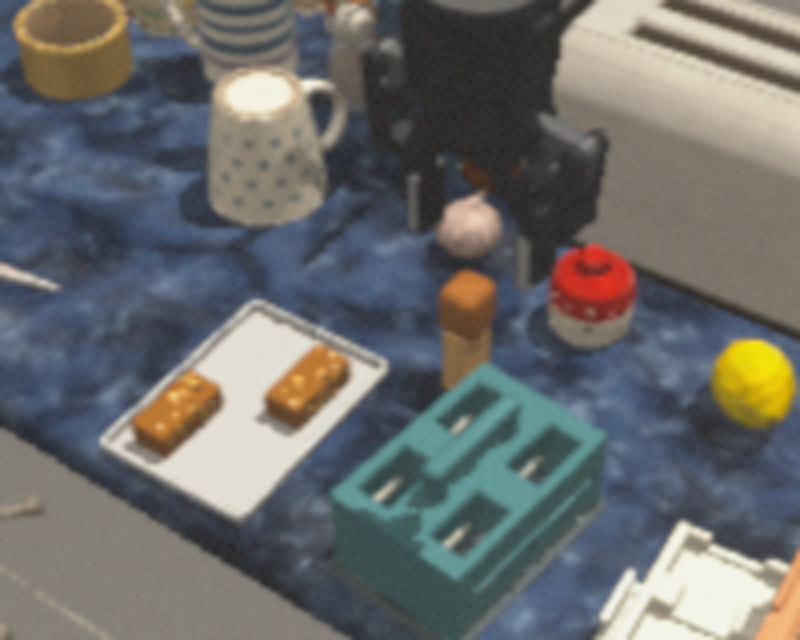

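The mould stands on the mat, centred at (0.4725, 0.1525), within 3 mm. The bars are at A (0.422, 0.3045) and B (0.335, 0.316). Before planning the box approach I'll check the lid for clearance.

```bash
python3 - <<'E'
from meas import *
a=np.radians(36.4);ey=np.array([np.cos(a),np.sin(a)]);ex=np.array([np.sin(a),-np.cos(a)])
for n,t in(("top","t1"),("scene","s14")):
    z=np.load(f"pics/{t}.npz");p,d=z["p"],z["d"];W=cloud(n,d);H=hsv(p);h,s,v=H[...,0],H[...,1],H[...,2];X=W[...,2]
    Q=(W[...,:2]-np.array([.5495,.0187]));bx=Q@ex*1000;by=Q@ey*1000
    m=(h<22)&(s>80)&(abs(by)<75)&(bx>10)&(bx<85)
    for lo in np.arange(.02,.115,.008):
        k=m&(X>=lo)&(X<lo+.008)
        if k.sum()>8: print(n,round(lo,3),k.sum(),np.percentile(bx[k],[3,50,97]).round(1))
    k=m&(X>.08); print(np.percentile(X[k],[50,90,99]).round(4))
E
```

```text
top 0.02 311 [41.9 51.5 59.1]
top 0.028 114 [43.  56.  59.6]
top 0.036 56 [57.6 58.6 60. ]
top 0.044 71 [57.8 58.9 60.8]
top 0.052 54 [57.6 59.  60.2]
top 0.1 138 [45.5 49.5 63.2]
top 0.108 30 [45.3 47.7 59. ]
[0.1048 0.1099 0.1136]
scene 0.036 17 [63.6 64.5 64.9]
scene 0.044 13 [64.  64.8 65.2]
scene 0.052 16 [63.9 65.1 65.3]
scene 0.06 16 [64.3 65.2 65.7]
scene 0.068 18 [64.4 65.5 65.8]
scene 0.076 15 [64.6 65.8 66.2]
scene 0.084 39 [64.5 65.8 66.2]
scene 0.092 25 [60.2 65.2 65.8]
scene 0.1 424 [48.9 57.6 65. ]
scene 0.108 28 [49.4 50.9 52.6]
[0.1032 0.1053 0.1108]
```

```bash

python3 -m creep '[{"slide":[-0.1,-0.95,0],"angular":[0,0,-0.4]},{"slide":[-0.1,-0.95,0],"angular":[0,0,-0.4]},{"slide":[0,-0.95,0],"angular":[0,0,-0.4]},{"slide":[0,-0.95,0],"angular":[0,0,-0.2]},{"slide":[0,-0.95,0],"angular":[0,0,0]}]' 0
python3 -m creep '[{"slide":[0,-0.6,0],"angular":[0,0,0]},{"slide":[0,0,0.3],"angular":[0,0,0]},{"slide":[0,0,0.7],"angular":[0,0,0]},{"slide":[0,0,0.7],"angular":[0,0,0]},{"slide":[0,0,0],"angular":[0,0,0]}]' 
python3 go.py .4254 .3066 .10 121
```

```text
time: 23.13
tool_pos: [0.4106, 0.2549, 0.3953]
tcp_rot: [3.028, 0.837, -0.001]
wrist_force: [0.1, 0.6, -0.1]
width: 0.501
time: 23.55
tool_pos: [0.4023, 0.2658, 0.3489]
tcp_rot: [3.026, 0.836, -0.011]
wrist_force: [-0.5, -0.5, -0.7]
width: 0.504
t 23.55 grasp [0.4013 0.2652 0.1939] tcp [0.4023 0.2658 0.3489] phi -59.1 F [-0.5 -0.5 -0.7] width 0.504 q1 0.53 q6 1.56
turn x4deg: [ 0.01  0.11 -0.02]  slide x25mm in present axes: [ 1.66 -0.93  3.74]  in final axes: [ 1.63 -0.92  3.75]
```

```bash

python3 -m creep '[{"slide":[0.8,-0.46,0.5],"angular":[0,0,0]},{"slide":[0.83,-0.46,1],"angular":[0,0,0]},{"slide":[0,0,1],"angular":[0,0,0]},{"slide":[0,0,1],"angular":[0,0,0]},{"slide":[0,0,0.2],"angular":[0,0,0]}]' 
python3 -m creep '[{"slide":[0,0,0],"angular":[0,0,0]},{"slide":[0,0,0],"angular":[0,0,0]}]' 
python3 go.py .4254 .3066 .032 121
python3 bars.py 15
python3 -c "
from h import *
p=cv2.imread('pics/s15.png')[:,:,::-1];crop(p,160,120,360,280,4,'s15c')"
```

```text
time: 23.97
tool_pos: [0.4256, 0.3064, 0.2564]
tcp_rot: [3.026, 0.836, -0.012]
wrist_force: [-0.6, -0.6, -1.0]
width: 0.505
time: 24.13
tool_pos: [0.4273, 0.3076, 0.2613]
tcp_rot: [3.028, 0.836, 0.0]
wrist_force: [0.2, 0.5, 0.2]
width: 0.497
t 24.13 grasp [0.4273 0.3075 0.1063] tcp [0.4273 0.3076 0.2613] phi -59.1 F [0.2 0.5 0.2] width 0.497 q1 0.58 q6 1.61
turn x4deg: [ 0.    0.   -0.03]  slide x25mm in present axes: [-0.08 -0.01  2.97]  in final axes: [-0.08 -0.01  2.97]
top [364.2 185. ] 402 z [0.023  0.026  0.0304] (array([580.2, -21.9]), array([155.5,  18.9]), 36.1)
top [237.3 253.9] 140 z [0.0237 0.0264 0.0292] (array([410. , 298.6]), array([31.1, 27.7]), 31.0)
top plate z 0.0711 (array([472.5, 153.8]), array([144.9,  98.9]), 25.3)
scene [236.5 214.7] 184 z [0.0216 0.025  0.0271] (array([424.8, 301.4]), array([62.1, 27.9]), 34.2)
scene [203.3 221.9] 193 z [0.0212 0.0249 0.027 ] (array([335.8, 313.7]), array([57. , 27.5]), 30.1)
scene plate z 0.0701 (array([472.8, 151.6]), array([146.6, 100.7]), 24.8)
```

View pics/s15c.png

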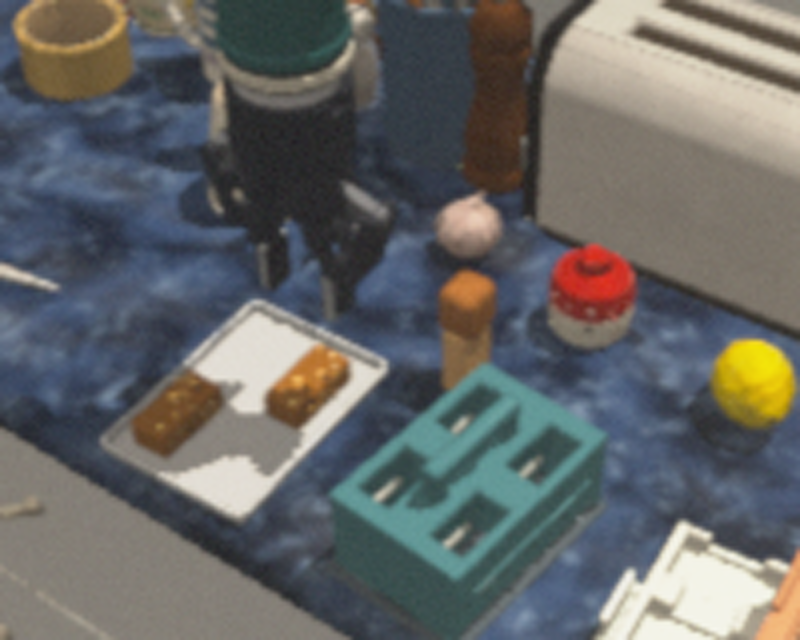

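Jaws are above bar A and the bars haven't moved. Descend and grip.

```bash

python3 -m creep '[{"slide":[-0.07,0,0.6],"angular":[0,0,0]},{"slide":[0,0,0.8],"angular":[0,0,0]},{"slide":[0,0,0.8],"angular":[0,0,0]},{"slide":[0,0,0.5],"angular":[0,0,0]},{"slide":[0,0,0.15],"angular":[0,0,0]}]' 
python3 -m creep '[{"slide":[0,0,0],"angular":[0,0,0]},{"slide":[0,0,0],"angular":[0,0,0]}]' 
python3 go.py .4254 .3066 .032 121
```

```text
time: 24.65
tool_pos: [0.4252, 0.3066, 0.1891]
tcp_rot: [3.028, 0.837, -0.001]
wrist_force: [-0.7, -0.0, 0.6]
width: 0.499
time: 24.82
tool_pos: [0.4261, 0.3074, 0.1909]
tcp_rot: [-3.027, -0.837, -0.004]
wrist_force: [0.5, -0.0, 0.5]
width: 0.499
t 24.82 grasp [0.4264 0.3076 0.0359] tcp [0.4261 0.3074 0.1909] phi -59.1 F [ 0.5 -0.   0.5] width 0.499 q1 0.58 q6 1.61
turn x4deg: [-0.   -0.03 -0.03]  slide x25mm in present axes: [-0.04  0.01  0.16]  in final axes: [-0.04  0.01  0.16]
```

```bash

python3 -m creep '[{"slide":[-0.04,0,0.16],"angular":[0,0,0]},{"slide":[0,0,0],"angular":[0,0,0]},{"slide":[0,0,0],"angular":[0,0,0]}]' 
python3 -m creep '[{"slide":[0,0,0],"angular":[0,0,0]},{"slide":[0,0,0],"angular":[0,0,0]},{"slide":[0,0,0],"angular":[0,0,0]},{"slide":[0,0,0],"angular":[0,0,0]},{"slide":[0,0,0],"angular":[0,0,0]}]' 1 40
python3 -m creep '[{"slide":[0,0,0],"angular":[0,0,0]},{"slide":[0,0,0],"angular":[0,0,0]},{"slide":[0,0,0],"angular":[0,0,0]}]'
python3 go.py .4254 .3066 .032 121
python3 -m creep '[{"slide":[0,0,-0.3],"angular":[0,0,0]},{"slide":[0,0,-0.6],"angular":[0,0,0]},{"slide":[0,0,-1],"angular":[0,0,0]},{"slide":[0,0,-1],"angular":[0,0,0]},{"slide":[0,0,-1],"angular":[0,0,0]}]' 
python3 -m creep '[{"slide":[0,0,-1],"angular":[0,0,0]},{"slide":[0,0,-1],"angular":[0,0,0]},{"slide":[0,0,-1],"angular":[0,0,0]}]' 
python3 go.py .5916 .0552 .19 36.4
```

```text
time: 25.07
tool_pos: [0.4247, 0.3065, 0.1861]
tcp_rot: [-3.028, -0.837, -0.002]
wrist_force: [0.3, 0.3, -0.1]
width: 0.501
time: 25.48
tool_pos: [0.425, 0.3067, 0.1862]
tcp_rot: [-3.028, -0.837, -0.002]
wrist_force: [-0.4, -0.2, 4.9]
width: 0.34
time: 25.73
tool_pos: [0.4249, 0.3067, 0.1862]
tcp_rot: [-3.028, -0.837, -0.002]
wrist_force: [-0.5, -0.6, 5.8]
width: 0.337
t 25.73 grasp [0.4251 0.3068 0.0312] tcp [0.4249 0.3067 0.1862] phi -59.1 F [-0.5 -0.6  5.8] width 0.337 q1 0.58 q6 1.61
turn x4deg: [-0.   -0.02 -0.03]  slide x25mm in present axes: [ 0.01  0.01 -0.03]  in final axes: [ 0.01  0.01 -0.03]
time: 26.15
tool_pos: [0.4239, 0.306, 0.2833]
tcp_rot: [3.027, 0.837, -0.003]
wrist_force: [0.9, 0.4, -0.7]
width: 0.338
time: 26.4
tool_pos: [0.4239, 0.3061, 0.3588]
tcp_rot: [3.028, 0.837, -0.002]
wrist_force: [0.8, 0.2, -1.1]
width: 0.337
t 26.40 grasp [0.4238 0.306  0.2038] tcp [0.4239 0.3061 0.3588] phi -59.1 F [ 0.8  0.2 -1.1] width 0.337 q1 0.58 q6 1.61
turn x4deg: [1.000e-02 1.000e-02 2.112e+01]  slide x25mm in present axes: [ 0.6  12.05  0.55]  in final axes: [12.06  0.56  0.55]
```

```bash

python3 -m creep '[{"slide":[0.05,1,0],"angular":[0,0,0]},{"slide":[0.05,1,0],"angular":[0,0,0]},{"slide":[0.05,1,0],"angular":[0,0,0]},{"slide":[0.05,1,0],"angular":[0,0,0]},{"slide":[0.05,1,0],"angular":[0,0,0]}]' >/dev/null
python3 -m creep '[{"slide":[0.05,1,0],"angular":[0,0,0]},{"slide":[0.05,1,0],"angular":[0,0,0]},{"slide":[0.05,1,0],"angular":[0,0,0]},{"slide":[0.05,1,0],"angular":[0,0,0]},{"slide":[0.05,1,0],"angular":[0,0,0]}]' >/dev/null
python3 -m creep '[{"slide":[0.05,1,0],"angular":[0,0,0]},{"slide":[0.05,1,0],"angular":[0,0,0]},{"slide":[0,0,0],"angular":[0,0,-1]},{"slide":[0,0,0],"angular":[0,0,-1]},{"slide":[0,0,0],"angular":[0,0,-1]}]' >/dev/null
python3 -m creep '[{"slide":[0,0,0],"angular":[0,0,-1]},{"slide":[0,0,0],"angular":[0,0,-1]},{"slide":[0,0,0],"angular":[0,0,-1]},{"slide":[0,0,0],"angular":[0,0,-1]},{"slide":[0,0,0],"angular":[0,0,-1]}]' >/dev/null
python3 -m creep '[{"slide":[0,0,0],"angular":[0,0,-1]},{"slide":[0,0,0],"angular":[0,0,-1]},{"slide":[0,0,0],"angular":[0,0,-1]},{"slide":[0,0,0],"angular":[0,0,-1]},{"slide":[0,0,0],"angular":[0,0,-1]}]' >/dev/null
python3 -m creep '[{"slide":[0,0,0],"angular":[0,0,-1]},{"slide":[0,0,0],"angular":[0,0,-1]},{"slide":[0,0,0],"angular":[0,0,-1]},{"slide":[0,0,0],"angular":[0,0,-1]},{"slide":[0,0,0],"angular":[0,0,-1]}]' >/dev/null
python3 -m creep '[{"slide":[0,0,0],"angular":[0,0,-1]},{"slide":[0,0,0],"angular":[0,0,-1]},{"slide":[0,0,0],"angular":[0,0,-1]},{"slide":[0,0,0],"angular":[0,0,-1]},{"slide":[0,0,0],"angular":[0,0,-1]}]'
python3 go.py .5916 .0552 .12 36.4
```

```text
time: 29.32
tool_pos: [0.5909, 0.0567, 0.3574]
tcp_rot: [-1.496, -2.761, 0.001]
wrist_force: [-0.7, -0.5, -0.3]
width: 0.344
t 29.32 grasp [0.5907 0.0566 0.2024] tcp [0.5909 0.0567 0.3574] phi 33.1 F [-0.7 -0.5 -0.3] width 0.344 q1 0.05 q6 -0.52
turn x4deg: [-0.02 -0.01 -0.83]  slide x25mm in present axes: [-0.07 -0.    3.3 ]  in final axes: [-0.06 -0.01  3.3 ]
```

```bash

python3 -m creep '[{"slide":[-0.06,0,0.3],"angular":[0,0,-0.83]},{"slide":[0,0,1],"angular":[0,0,0]},{"slide":[0,0,1],"angular":[0,0,0]},{"slide":[0,0,0.7],"angular":[0,0,0]},{"slide":[0,0,0.2],"angular":[0,0,0]}]'
python3 -m creep '[{"slide":[0,0,0],"angular":[0,0,0]},{"slide":[0,0,0],"angular":[0,0,0]}]' 
python3 go.py .5916 .0552 .0322 36.4
python3 - <<'E'
from meas import *
p,d=snap("scene","s16"); crop(p,260,180,420,320,5,"s16c")
p,d=snap("top","t16"); crop(p,290,120,430,250,5,"t16c")
E
```

```text
time: 29.73
tool_pos: [0.59, 0.0553, 0.2737]
tcp_rot: [-1.418, -2.796, 0.006]
wrist_force: [-1.1, -0.4, -2.1]
width: 0.341
time: 29.9
tool_pos: [0.5923, 0.0554, 0.2782]
tcp_rot: [-1.421, -2.802, 0.0]
wrist_force: [0.4, -0.4, -0.7]
width: 0.339
t 29.90 grasp [0.5923 0.0554 0.1232] tcp [0.5923 0.0554 0.2782] phi 36.2 F [ 0.4 -0.4 -0.7] width 0.339 q1 0.05 q6 -0.58
turn x4deg: [-0.   -0.   -0.05]  slide x25mm in present axes: [ 0.01 -0.03  3.64]  in final axes: [ 0.01 -0.03  3.64]
```

View pics/s16c.png

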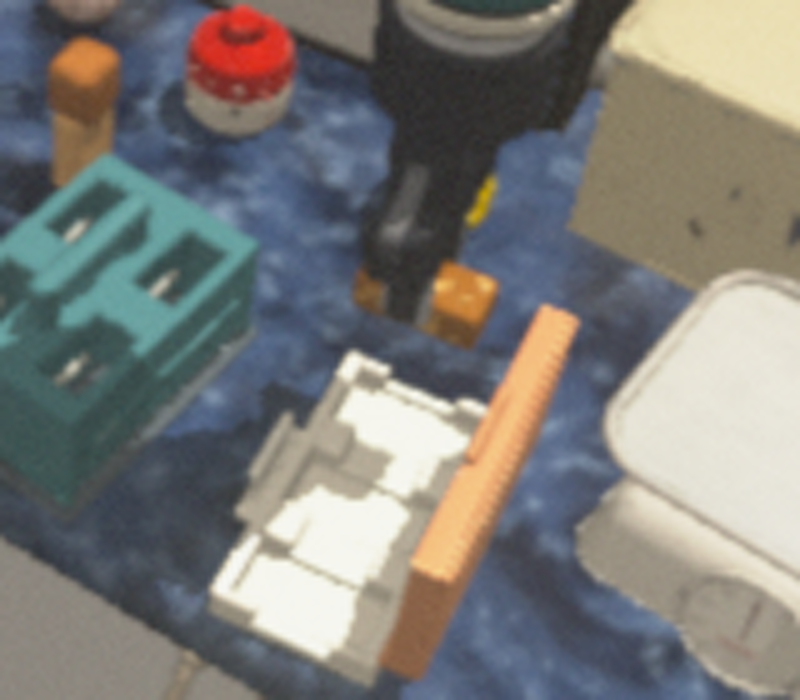

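View pics/t16c.png

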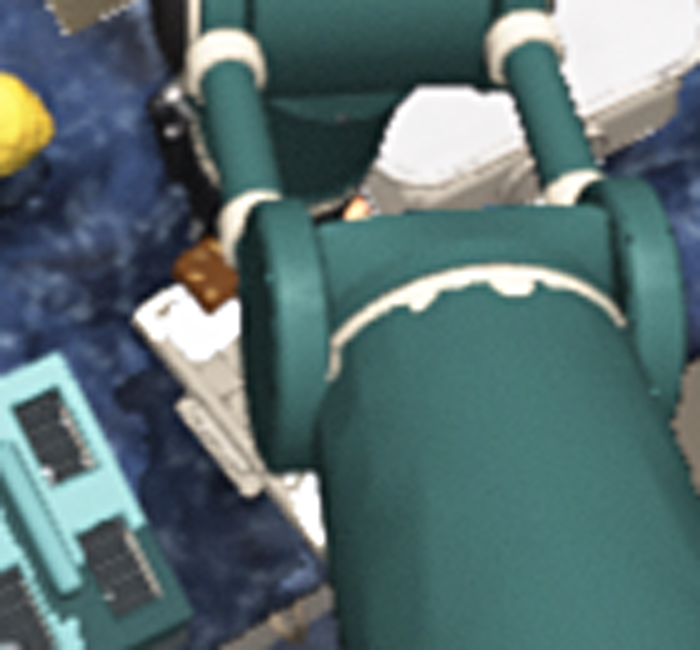

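```bash
cat > inbox.py <<'E'
import sys
from meas import *
z=np.load(f"pics/{sys.argv[1]}.npz");p,d=z["p"],z["d"];W=cloud("scene",d);H=hsv(p);h,s,v=H[...,0],H[...,1],H[...,2];X=W[...,2]
a=np.radians(36.4);ey=np.array([np.cos(a),np.sin(a)]);ex=np.array([np.sin(a),-np.cos(a)])
Q=(W[...,:2]-np.array([.5495,.0187]));bx=Q@ex*1000;by=Q@ey*1000
s_=bot.read_state();Rm=R.from_rotvec(s_["tcp_rot"]).as_matrix();g=s_["tool_pos"]+Rm[:,2]*.155
q=(g[:2]-[.5495,.0187])*1000;gx,gy=q@ex,q@ey;print("grasp bx %.1f by %.1f z %.4f"%(gx,gy,g[2]))
m=(h>5)&(h<22)&(s>100)&(X>g[2]-.033)&(X<g[2]+.002)&(abs(bx-gx)<45)&(abs(by-gy)<25)
m=cv2.erode(m.astype(np.uint8),np.ones((2,2)))>0
print(m.sum(),"z",np.percentile(X[m],[2,98]).round(4),"bx",np.percentile(bx[m],[1,5,95,99]).round(1))
for lo in range(int(gx)-36,int(gx)+44,8):
    k=m&(bx>=lo)&(bx<lo+8)
    if k.sum()>3: print(lo,k.sum(),np.percentile(by[k],[5,25,75,95]).round(1), np.percentile(X[k],[5,95]).round(3))
E
python3 inbox.py s16
```

```text
grasp bx -3.5 by 57.2 z 0.1246
143 z [0.1017 0.1193] bx [-22.1 -19.1  29.1  29.4]
-23 12 [40.3 41.  42.  42.3] [0.103 0.114]
1 6 [54.5 57.  64.9 66.7] [0.117 0.118]
9 40 [42.8 43.3 58.  64.9] [0.104 0.119]
17 47 [41.  42.2 57.  62.9] [0.104 0.119]
25 37 [41.5 43.9 58.2 65.6] [0.103 0.119]
```

Measured bar edges put its centre at bx≈0 and by≈57. The slot is at 55–56, so I'll shift 1.5 mm and lower.

```bash

python3 -m creep '[{"slide":[0,-0.06,0.6],"angular":[0,0,-0.05]},{"slide":[0,0,0.8],"angular":[0,0,0]},{"slide":[0,0,0.8],"angular":[0,0,0]},{"slide":[0,0,0.4],"angular":[0,0,0]},{"slide":[0,0,0],"angular":[0,0,0]}]'
python3 -m creep '[{"slide":[0,0,0],"angular":[0,0,0]},{"slide":[0,0,0],"angular":[0,0,0]}]' 
python3 go.py .5908 .0547 .0322 36.4
python3 - <<'E'
from meas import *
p,d=snap("scene","s17"); crop(p,260,180,420,320,5,"s17c")
E
python3 inbox.py s17
```

```text
time: 30.42
tool_pos: [0.5901, 0.0545, 0.2114]
tcp_rot: [-1.415, -2.802, 0.003]
wrist_force: [-1.4, 0.3, -0.9]
width: 0.34
time: 30.58
tool_pos: [0.592, 0.0546, 0.2146]
tcp_rot: [1.415, 2.802, 0.002]
wrist_force: [0.2, -0.6, -0.0]
width: 0.339
t 30.58 grasp [0.5924 0.0546 0.0596] tcp [0.592  0.0546 0.2146] phi 36.4 F [ 0.2 -0.6 -0. ] width 0.339 q1 0.05 q6 -0.59
turn x4deg: [0.03 0.02 0.  ]  slide x25mm in present axes: [ 0.03 -0.04  1.09]  in final axes: [ 0.03 -0.04  1.09]
grasp bx -3.4 by 56.0 z 0.0598
122 z [0.0398 0.0565] bx [-21.  -16.3  30.   30.3]
-23 8 [40.  40.5 41.4 42.1] [0.04  0.047]
9 37 [41.4 43.3 59.  66.7] [0.042 0.056]
17 42 [41.1 42.3 57.7 63.7] [0.043 0.056]
25 33 [41.2 42.7 59.1 65.1] [0.041 0.056]
```

View pics/s17c.png

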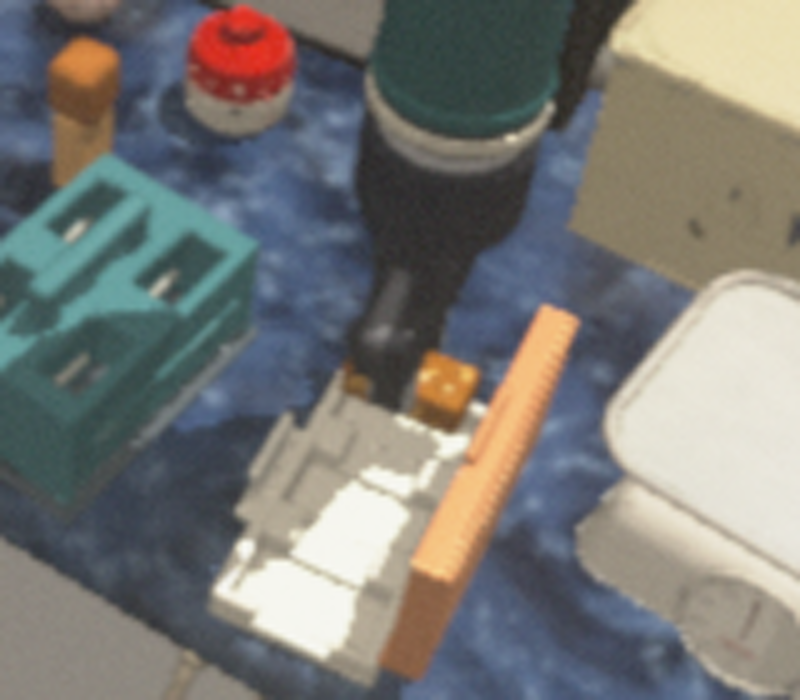

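```bash

python3 -m creep '[{"slide":[0,-0.03,0.3],"angular":[0,0,0]},{"slide":[0,0,0.3],"angular":[0,0,0]},{"slide":[0,0,0.1],"angular":[0,0,0]},{"slide":[0,0,0],"angular":[0,0,0]}]'
python3 go.py .5908 .0547 .0322 36.4
python3 -m creep '[{"slide":[0,0,0.15],"angular":[0,0,0]},{"slide":[0,0,0.1],"angular":[0,0,0]},{"slide":[0,0,0],"angular":[0,0,0]},{"slide":[0,0,0],"angular":[0,0,0]}]'
python3 go.py .5908 .0547 .0322 36.4
```

```text
time: 30.97
tool_pos: [0.5908, 0.0537, 0.1949]
tcp_rot: [1.415, 2.803, -0.0]
wrist_force: [3.1, -3.5, -2.1]
width: 0.338
t 30.97 grasp [0.5909 0.0536 0.0399] tcp [0.5908 0.0537 0.1949] phi 36.4 F [ 3.1 -3.5 -2.1] width 0.338 q1 0.05 q6 -0.59
turn x4deg: [0.   0.02 0.  ]  slide x25mm in present axes: [0.03 0.03 0.31]  in final axes: [0.03 0.03 0.31]
time: 31.3
tool_pos: [0.5909, 0.0538, 0.1892]
tcp_rot: [1.415, 2.803, 0.0]
wrist_force: [3.7, -3.6, -2.1]
width: 0.338
t 31.30 grasp [0.5912 0.0537 0.0342] tcp [0.5909 0.0538 0.1892] phi 36.4 F [ 3.7 -3.6 -2.1] width 0.338 q1 0.05 q6 -0.59
turn x4deg: [0.01 0.02 0.  ]  slide x25mm in present axes: [0.03 0.02 0.08]  in final axes: [0.03 0.02 0.08]
```

```bash

python3 -m creep '[{"slide":[-0.06,0.02,0],"angular":[0,0,0]},{"slide":[0,0,0],"angular":[0,0,0]},{"slide":[0,0,0],"angular":[0,0,0]}]'
python3 -m creep '[{"slide":[-0.03,0,0.06],"angular":[0,0,0]},{"slide":[0,0,0.04],"angular":[0,0,0]},{"slide":[0,0,0],"angular":[0,0,0]},{"slide":[0,0,0],"angular":[0,0,0]}]'
python3 go.py .5908 .0547 .0322 36.4
```

```text
time: 31.55
tool_pos: [0.5913, 0.0534, 0.1888]
tcp_rot: [-1.416, -2.803, 0.001]
wrist_force: [0.8, -1.2, -1.3]
width: 0.339
time: 31.88
tool_pos: [0.5918, 0.0528, 0.1872]
tcp_rot: [-1.415, -2.803, 0.0]
wrist_force: [-1.7, -0.1, 4.8]
width: 0.333
t 31.88 grasp [0.5916 0.0529 0.0322] tcp [0.5918 0.0528 0.1872] phi 36.4 F [-1.7 -0.1  4.8] width 0.333 q1 0.05 q6 -0.59
turn x4deg: [-0.01 -0.02  0.01]  slide x25mm in present axes: [ 0.08  0.01 -0.  ]  in final axes: [ 0.08  0.01 -0.  ]
```

The side force is gone and the bar is on the floor (4.8 N up at the expected height). Release and rise.

```bash

python3 -m creep '[{"slide":[0,0,0],"angular":[0,0,0]},{"slide":[0,0,0],"angular":[0,0,0]},{"slide":[0,0,0],"angular":[0,0,0]},{"slide":[0,0,0],"angular":[0,0,0]}]' 0.1
python3 -m creep '[{"slide":[0,0,-0.2],"angular":[0,0,0]},{"slide":[0,0,-0.4],"angular":[0,0,0]},{"slide":[0,0,-0.8],"angular":[0,0,0]},{"slide":[0,0,-1],"angular":[0,0,0]},{"slide":[0,0,-1],"angular":[0,0,0]}]'
python3 -m creep '[{"slide":[0,0,-1],"angular":[0,0,0]},{"slide":[0,0,-1],"angular":[0,0,0]},{"slide":[0,0,-0.5],"angular":[0,0,0]}]' 
python3 bars.py 18
python3 -c "
from h import *
p=cv2.imread('pics/s18.png')[:,:,::-1];crop(p,180,180,380,320,4,'s18c')"
python3 go.py .3384 .3186 .19 121
```

```text
time: 32.22
tool_pos: [0.592, 0.0526, 0.1864]
tcp_rot: [-1.416, -2.804, 0.0]
wrist_force: [0.3, -0.7, 0.1]
width: 0.448
time: 32.63
tool_pos: [0.5919, 0.0525, 0.2729]
tcp_rot: [-1.416, -2.804, 0.001]
wrist_force: [0.6, -0.1, -0.6]
width: 0.455
time: 32.88
tool_pos: [0.5932, 0.0526, 0.3391]
tcp_rot: [1.414, 2.799, 0.005]
wrist_force: [0.4, -0.4, 0.8]
width: 0.447
top [333.5 181. ] 236 z [0.0238 0.0269 0.03  ] (array([594.2,  50.9]), array([29.5, 63.1]), 35.9)
top [229.3 284.9] 279 z [0.0229 0.0263 0.0291] (array([334.4, 317.5]), array([57.6, 28.6]), 30.6)
top plate z 0.071 (array([472.4, 153.8]), array([144.8,  98.7]), 25.3)
scene [203.3 221.8] 202 z [0.0209 0.0248 0.0269] (array([335.8, 314. ]), array([57.3, 28.8]), 29.6)
scene [340.7 262.2] 268 z [0.0222 0.0263 0.0285] (array([594.5,  48.3]), array([30. , 56.4]), 36.0)
scene plate z 0.0702 (array([472.2, 152. ]), array([146.4, 100.7]), 25.2)
t 32.98 grasp [0.5946 0.0527 0.1833] tcp [0.5935 0.0526 0.3383] phi 36.4 F [ 0.9  0.7 -0.1] width 0.448 q1 0.05 q6 -0.59
turn x4deg: [  0.03   0.11 -21.15]  slide x25mm in present axes: [14.62 -1.89 -0.34]  in final axes: [ 3.27 14.37 -0.27]
```

View pics/s18c.png

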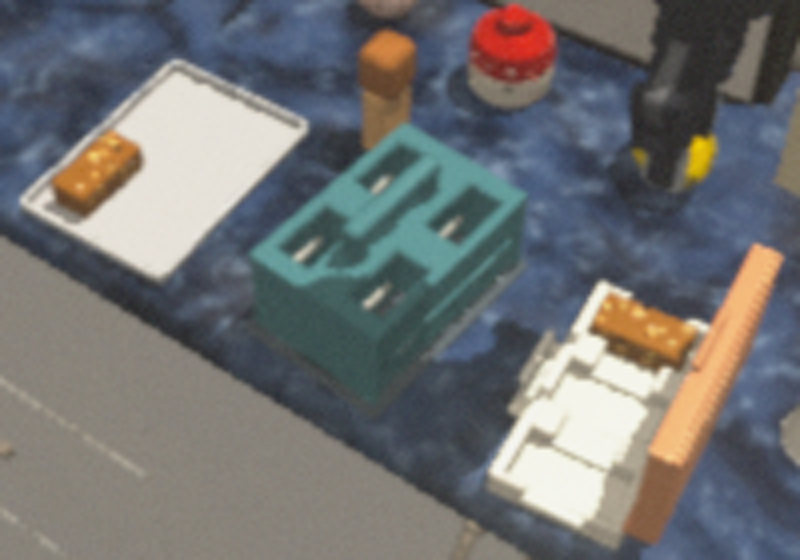

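Bar A lies flat in slot 1: top at 26.5 mm and edge lines at 36°. Bar B is unmoved. Return for B.

```bash

python3 go.py .3324 .3150 .19 121
python3 -m creep '[{"slide":[1,-0.13,0],"angular":[0,0,0]},{"slide":[1,-0.13,0],"angular":[0,0,0]},{"slide":[1,-0.13,0],"angular":[0,0,0]},{"slide":[1,-0.13,0],"angular":[0,0,0]},{"slide":[1,-0.13,0],"angular":[0,0,0]}]' 0 >/dev/null
python3 -m creep '[{"slide":[1,-0.13,0],"angular":[0,0,0]},{"slide":[1,-0.13,0],"angular":[0,0,0]},{"slide":[1,-0.13,0],"angular":[0,0,0]},{"slide":[1,-0.13,0],"angular":[0,0,0]},{"slide":[1,-0.13,0],"angular":[0,0,0]}]' >/dev/null
python3 -m creep '[{"slide":[1,-0.15,0],"angular":[0,0,0]},{"slide":[1,-0.15,0],"angular":[0,0,0]},{"slide":[1,-0.15,0],"angular":[0,0,0]},{"slide":[0,0,0],"angular":[0,0,-1]},{"slide":[0,0,0],"angular":[0,0,-1]}]' >/dev/null
python3 -m creep '[{"slide":[0,0,0],"angular":[0,0,-1]},{"slide":[0,0,0],"angular":[0,0,-1]},{"slide":[0,0,0],"angular":[0,0,-1]},{"slide":[0,0,0],"angular":[0,0,-1]},{"slide":[0,0,0],"angular":[0,0,-1]}]' >/dev/null
python3 -m creep '[{"slide":[0,0,0],"angular":[0,0,-1]},{"slide":[0,0,0],"angular":[0,0,-1]},{"slide":[0,0,0],"angular":[0,0,-1]},{"slide":[0,0,0],"angular":[0,0,-1]},{"slide":[0,0,0],"angular":[0,0,-1]}]' >/dev/null
python3 -m creep '[{"slide":[0,0,0],"angular":[0,0,-1]},{"slide":[0,0,0],"angular":[0,0,-1]},{"slide":[0,0,0],"angular":[0,0,-1]},{"slide":[0,0,0],"angular":[0,0,-1]},{"slide":[0,0,0],"angular":[0,0,-1]}]'
python3 go.py .3324 .3150 .10 121
```

```text
t 32.98 grasp [0.5946 0.0527 0.1833] tcp [0.5935 0.0526 0.3383] phi 36.4 F [ 0.9  0.7 -0.1] width 0.448 q1 0.05 q6 -0.59
turn x4deg: [  0.03   0.11 -21.15]  slide x25mm in present axes: [14.64 -2.17 -0.34]  in final axes: [ 3.55 14.37 -0.27]
time: 35.48
tool_pos: [0.3634, 0.2877, 0.3321]
tcp_rot: [0.399, -3.113, 0.003]
wrist_force: [-0.2, -0.1, -0.6]
width: 0.497
t 35.48 grasp [0.3629 0.2874 0.1771] tcp [0.3634 0.2877 0.3321] phi 104.6 F [-0.2 -0.1 -0.6] width 0.497 q1 0.62 q6 -1.21
turn x4deg: [-0.01 -0.05 -4.1 ]  slide x25mm in present axes: [0.91 1.37 3.09]  in final axes: [0.5  1.58 3.09]
```

```bash

python3 -m creep '[{"slide":[0,0,0],"angular":[0,0,-1]},{"slide":[0,0,0],"angular":[0,0,-1]},{"slide":[0,0,0],"angular":[0,0,-1]},{"slide":[0,0,0],"angular":[0,0,-1]},{"slide":[0,0,0],"angular":[0,0,-0.1]}]'
python3 -m creep '[{"slide":[0.25,0.79,0.5],"angular":[0,0,0]},{"slide":[0.25,0.79,1],"angular":[0,0,0]},{"slide":[0,0,1],"angular":[0,0,0]},{"slide":[0,0,0.5],"angular":[0,0,0]},{"slide":[0,0,0],"angular":[0,0,0]}]'
python3 -m creep '[{"slide":[0,0,0],"angular":[0,0,0]},{"slide":[0,0,0],"angular":[0,0,0]}]'
python3 go.py .3324 .3150 .032 121
python3 bars.py 19 | grep scene
python3 -c "
from h import *
p=cv2.imread('pics/s19.png')[:,:,::-1];crop(p,160,140,360,300,4,'s19c')"
```

```text
time: 35.9
tool_pos: [0.3634, 0.2877, 0.3323]
tcp_rot: [0.837, -3.025, 0.002]
wrist_force: [-0.4, 0.0, 0.1]
width: 0.499
time: 36.32
tool_pos: [0.3307, 0.3142, 0.2547]
tcp_rot: [0.831, -3.021, 0.006]
wrist_force: [-1.0, -0.1, -1.4]
width: 0.5
time: 36.48
tool_pos: [0.3334, 0.3158, 0.2595]
tcp_rot: [-0.833, 3.029, 0.0]
wrist_force: [0.2, -0.3, 0.1]
width: 0.502
t 36.48 grasp [0.3334 0.3158 0.1045] tcp [0.3334 0.3158 0.2595] phi 120.8 F [ 0.2 -0.3  0.1] width 0.502 q1 0.70 q6 -1.40
turn x4deg: [ 0.    0.01 -0.06]  slide x25mm in present axes: [ 0.05 -0.01  2.9 ]  in final axes: [ 0.05 -0.01  2.9 ]
scene [203.4 221.7] 198 z [0.022  0.0251 0.0269] (array([335.5, 314.5]), array([58.2, 29.2]), 32.0)
scene [342.1 261.8] 281 z [0.0215 0.0261 0.0282] (array([598.2,  46.9]), array([31.4, 58.1]), 36.6)
scene plate z 0.0702 (array([473.1, 152. ]), array([148.6,  99.8]), 25.2)
```

View pics/s19c.png

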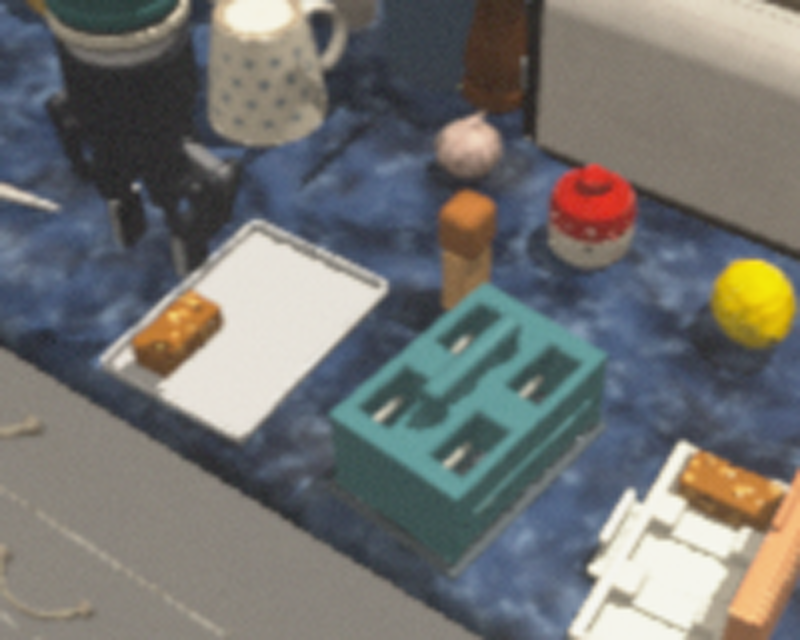

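```bash

python3 -m creep '[{"slide":[0.05,-0.01,0.6],"angular":[0,0,0]},{"slide":[0,0,0.8],"angular":[0,0,0]},{"slide":[0,0,0.8],"angular":[0,0,0]},{"slide":[0,0,0.5],"angular":[0,0,0]},{"slide":[0,0,0.2],"angular":[0,0,0]}]' 
python3 -m creep '[{"slide":[0,0,0],"angular":[0,0,0]},{"slide":[0,0,0],"angular":[0,0,0]},{"slide":[0,0,0],"angular":[0,0,0]}]' 
python3 go.py .3324 .3150 .032 121
```

```text
time: 37.0
tool_pos: [0.3319, 0.3144, 0.1858]
tcp_rot: [0.833, -3.028, 0.001]
wrist_force: [-0.4, -1.1, 0.1]
width: 0.502
time: 37.25
tool_pos: [0.3329, 0.3154, 0.188]
tcp_rot: [-0.834, 3.027, 0.002]
wrist_force: [-0.7, 0.3, 0.3]
width: 0.501
t 37.25 grasp [0.3332 0.3156 0.033 ] tcp [0.3329 0.3154 0.188 ] phi 120.8 F [-0.7  0.3  0.3] width 0.501 q1 0.70 q6 -1.40
turn x4deg: [ 0.01  0.04 -0.05]  slide x25mm in present axes: [ 0.02 -0.    0.04]  in final axes: [ 0.02 -0.    0.04]
```

```bash

python3 -m creep '[{"slide":[0.02,0,0.06],"angular":[0,0,0]},{"slide":[0,0,0],"angular":[0,0,0]},{"slide":[0,0,0],"angular":[0,0,0]},{"slide":[0,0,0],"angular":[0,0,0]},{"slide":[0,0,0],"angular":[0,0,0]}]' 1 40
python3 -m creep '[{"slide":[0,0,0],"angular":[0,0,0]},{"slide":[0,0,0],"angular":[0,0,0]},{"slide":[0,0,0],"angular":[0,0,0]},{"slide":[0,0,0],"angular":[0,0,0]}]'
python3 go.py .3324 .3150 .032 121
python3 -m creep '[{"slide":[0,0,-0.3],"angular":[0,0,0]},{"slide":[0,0,-0.6],"angular":[0,0,0]},{"slide":[0,0,-1],"angular":[0,0,0]},{"slide":[0,0,-1],"angular":[0,0,0]},{"slide":[0,0,-1],"angular":[0,0,0]}]' 
python3 -m creep '[{"slide":[0,0,-1],"angular":[0,0,0]},{"slide":[0,0,-1],"angular":[0,0,0]},{"slide":[0,0,-1],"angular":[0,0,0]}]' 
python3 bars.py 20 
python3 -c "
from h import *
p=cv2.imread('pics/s20.png')[:,:,::-1];crop(p,300,200,420,320,5,'s20c')
p=cv2.imread('pics/t20.png')[:,:,::-1];crop(p,300,140,420,250,5,'t20c')"
python3 go.py .5025 -.0125 .19 36.4
```

```text
time: 37.67
tool_pos: [0.3325, 0.3153, 0.1866]
tcp_rot: [-0.834, 3.026, 0.002]
wrist_force: [0.6, 0.1, 6.2]
width: 0.339
time: 38.0
tool_pos: [0.3325, 0.3153, 0.1866]
tcp_rot: [-0.834, 3.026, 0.002]
wrist_force: [0.8, -0.1, 6.8]
width: 0.343
t 38.00 grasp [0.3329 0.3156 0.0316] tcp [0.3325 0.3153 0.1866] phi 120.8 F [ 0.8 -0.1  6.8] width 0.343 q1 0.70 q6 -1.40
turn x4deg: [ 0.01  0.04 -0.05]  slide x25mm in present axes: [ 0.01 -0.01 -0.02]  in final axes: [ 0.01 -0.01 -0.02]
time: 38.42
tool_pos: [0.3311, 0.3141, 0.2835]
tcp_rot: [0.834, -3.027, 0.001]
wrist_force: [0.0, 0.5, -0.2]
width: 0.342
time: 38.67
tool_pos: [0.3311, 0.3141, 0.359]
tcp_rot: [0.835, -3.028, 0.001]
wrist_force: [0.1, 0.1, -0.8]
width: 0.34
top [352.7 182.8] 663 z [0.0231 0.0267 0.0303] (array([560. ,   6.2]), array([153.5,  87.7]), 37.2)
top plate z 0.071 (array([472.2, 153.7]), array([144.3,  98.8]), 25.2)
scene [342.2 261.7] 276 z [0.0223 0.0263 0.0281] (array([599.7,  47.9]), array([32.9, 57.9]), 35.8)
scene plate z 0.0701 (array([472.4, 151.9]), array([147.9, 100.9]), 25.2)
t 38.77 grasp [0.3338 0.3164 0.2078] tcp [0.3328 0.3155 0.3628] phi 120.8 F [ 0.1  0.1 -0.8] width 0.335 q1 0.70 q6 -1.40
turn x4deg: [ 0.11  0.09 21.11]  slide x25mm in present axes: [  0.9  -14.75   0.68]  in final axes: [-14.59  -2.32   0.71]
```

View pics/s20c.png

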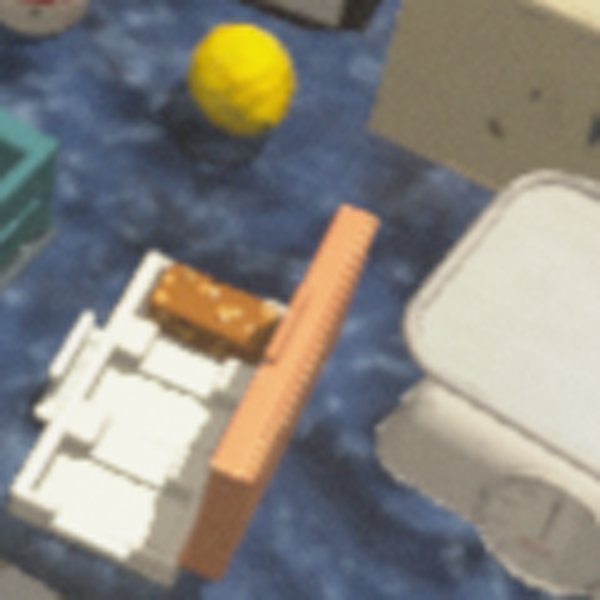

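View pics/t20c.png

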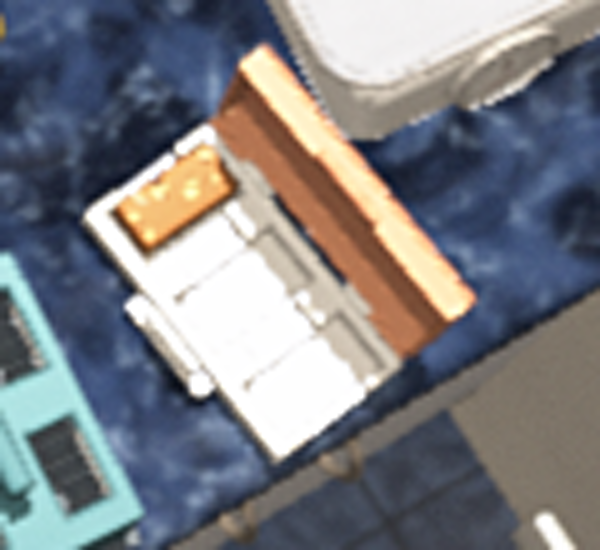

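Bar B is gripped and lifted, and bar A is still in its compartment. I'll check A's exact position.

```bash
cat > abox.py <<'E'
import sys
from meas import *
a=np.radians(36.4);ey=np.array([np.cos(a),np.sin(a)]);ex=np.array([np.sin(a),-np.cos(a)])
for n in("top","scene"):
    z=np.load(f"pics/{n[0]}{sys.argv[1]}.npz");p,d=z["p"],z["d"];W=cloud(n,d);H=hsv(p);h,s,v=H[...,0],H[...,1],H[...,2];X=W[...,2]
    Q=(W[...,:2]-np.array([.5495,.0187]));bx=Q@ex*1000;by=Q@ey*1000
    for c in(56,0,-56):
        m=(h>5)&(h<22)&(s>100)&(X>.018)&(X<.034)&(abs(by-c)<26)&(bx<37)&(bx>-45)
        if m.sum()>60: P=np.c_[bx[m],by[m]]/1000; print(n,"slot",c,m.sum(),"z",np.median(X[m]).round(4),rect(P))
E
python3 abox.py 18; python3 abox.py 20
```

```text
top slot 56 203 z 0.0267 (array([ 0.7, 55.3]), array([63.2, 29.9]), 0.5)
scene slot 56 269 z 0.0263 (array([ 2.6, 53.8]), array([30. , 56.9]), 89.6)
top slot 56 224 z 0.0268 (array([ 3. , 57.3]), array([29.3, 62.8]), 89.7)
scene slot 56 277 z 0.0262 (array([ 5.7, 57.4]), array([33.1, 58.5]), 88.4)
```

```bash

python3 -m creep '[{"slide":[0.06,-0.98,0],"angular":[0,0,0]},{"slide":[0.06,-0.98,0],"angular":[0,0,0]},{"slide":[0.06,-0.98,0],"angular":[0,0,0]},{"slide":[0.06,-0.98,0],"angular":[0,0,0]},{"slide":[0.06,-0.98,0],"angular":[0,0,0]}]' >/dev/null
python3 -m creep '[{"slide":[0.06,-0.98,0],"angular":[0,0,0]},{"slide":[0.06,-0.98,0],"angular":[0,0,0]},{"slide":[0.06,-0.98,0],"angular":[0,0,0]},{"slide":[0.06,-0.98,0],"angular":[0,0,0]},{"slide":[0.06,-0.98,0],"angular":[0,0,0]}]' >/dev/null
python3 -m creep '[{"slide":[0.06,-0.98,0],"angular":[0,0,0]},{"slide":[0.06,-0.98,0],"angular":[0,0,0]},{"slide":[0.06,-0.98,0],"angular":[0,0,0]},{"slide":[0.06,-0.98,0],"angular":[0,0,0]},{"slide":[0.06,-0.98,0],"angular":[0,0,1]}]' >/dev/null
python3 -m creep '[{"slide":[0,0,0],"angular":[0,0,1]},{"slide":[0,0,0],"angular":[0,0,1]},{"slide":[0,0,0],"angular":[0,0,1]},{"slide":[0,0,0],"angular":[0,0,1]},{"slide":[0,0,0],"angular":[0,0,1]}]' >/dev/null
python3 -m creep '[{"slide":[0,0,0],"angular":[0,0,1]},{"slide":[0,0,0],"angular":[0,0,1]},{"slide":[0,0,0],"angular":[0,0,1]},{"slide":[0,0,0],"angular":[0,0,1]},{"slide":[0,0,0],"angular":[0,0,1]}]' >/dev/null
python3 -m creep '[{"slide":[0,0,0],"angular":[0,0,1]},{"slide":[0,0,0],"angular":[0,0,1]},{"slide":[0,0,0],"angular":[0,0,1]},{"slide":[0,0,0],"angular":[0,0,1]},{"slide":[0,0,0],"angular":[0,0,1]}]' >/dev/null
python3 -m creep '[{"slide":[0,0,0],"angular":[0,0,1]},{"slide":[0,0,0],"angular":[0,0,1]},{"slide":[0,0,0],"angular":[0,0,1]},{"slide":[0,0,0],"angular":[0,0,1]},{"slide":[0,0,0],"angular":[0,0,1]}]'
python3 go.py .5035 -.0133 .12 36.4
```

```text
time: 41.68
tool_pos: [0.4998, -0.0125, 0.3564]
tcp_rot: [-1.41, -2.805, 0.002]
wrist_force: [-0.7, 0.8, -0.5]
width: 0.338
t 41.68 grasp [ 0.4994 -0.0125  0.2014] tcp [ 0.4998 -0.0125  0.3564] phi 36.6 F [-0.7  0.8 -0.5] width 0.338 q1 -0.07 q6 -0.71
turn x4deg: [-0.03 -0.02  0.05]  slide x25mm in present axes: [-0.12  0.11  3.25]  in final axes: [-0.11  0.1   3.25]
```

```bash

python3 -m creep '[{"slide":[-0.11,0.1,0.5],"angular":[0,0,0.05]},{"slide":[0,0,1],"angular":[0,0,0]},{"slide":[0,0,1],"angular":[0,0,0]},{"slide":[0,0,1],"angular":[0,0,0]},{"slide":[0,0,0.9],"angular":[0,0,0]}]'
python3 -m creep '[{"slide":[0,0,0.8],"angular":[0,0,0]},{"slide":[0,0,0.4],"angular":[0,0,0]},{"slide":[0,0,0],"angular":[0,0,0]},{"slide":[0,0,0],"angular":[0,0,0]},{"slide":[0,0,0],"angular":[0,0,0]}]' 
python3 go.py .5035 -.0133 .0326 36.4
python3 - <<'E'
from meas import *
p,d=snap("scene","s21"); crop(p,260,180,420,320,5,"s21c")
E
python3 inbox.py s21
```

```text
time: 42.1
tool_pos: [0.5031, -0.0132, 0.2446]
tcp_rot: [-1.407, -2.806, 0.002]
wrist_force: [-0.5, 0.3, -1.1]
width: 0.337
time: 42.52
tool_pos: [0.5049, -0.0133, 0.2185]
tcp_rot: [1.41, 2.806, 0.001]
wrist_force: [-0.2, -0.4, -0.5]
width: 0.336
t 42.52 grasp [ 0.5052 -0.0134  0.0635] tcp [ 0.5049 -0.0133  0.2185] phi 36.6 F [-0.2 -0.4 -0.5] width 0.336 q1 -0.08 q6 -0.72
turn x4deg: [0.02 0.01 0.06]  slide x25mm in present axes: [ 0.04 -0.05  1.23]  in final axes: [ 0.04 -0.04  1.23]
grasp bx -0.2 by -54.4 z 0.0640
137 z [0.0405 0.0593] bx [10.3 12.  32.3 32.7]
4 7 [-57.2 -53.  -46.5 -45.4] [0.057 0.059]
12 41 [-69.  -64.6 -50.6 -44.9] [0.047 0.059]
20 51 [-69.9 -68.  -54.3 -47. ] [0.044 0.059]
28 38 [-68.7 -65.8 -54.3 -46.8] [0.04  0.058]
```

View pics/s21c.png

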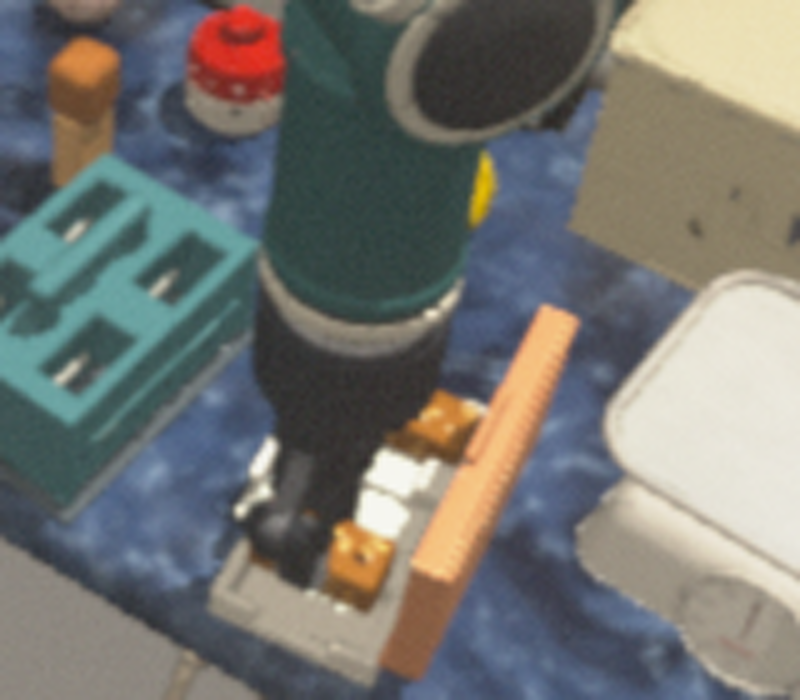

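The bar's edges put its centre at bx≈2.5 (where bar A went in well) and by≈-55. I'll shift -1.7 mm along the box's y and lower.

```bash

python3 -m creep '[{"slide":[0.03,-0.07,0.3],"angular":[0,0,0.05]},{"slide":[0,0,0.3],"angular":[0,0,0]},{"slide":[0,0,0.2],"angular":[0,0,0]},{"slide":[0,0,0],"angular":[0,0,0]},{"slide":[0,0,0],"angular":[0,0,0]}]'
python3 go.py .5035 -.0133 .0326 36.4
python3 -m creep '[{"slide":[0,0,0.15],"angular":[0,0,0]},{"slide":[0,0,0.1],"angular":[0,0,0]},{"slide":[0,0,0],"angular":[0,0,0]},{"slide":[0,0,0],"angular":[0,0,0]}]'
python3 go.py .5035 -.0133 .0326 36.4
```

```text
time: 42.98
tool_pos: [0.502, -0.0137, 0.1971]
tcp_rot: [-1.415, -2.803, 0.001]
wrist_force: [-0.2, 0.1, -0.4]
width: 0.341
t 42.98 grasp [ 0.5018 -0.0137  0.0421] tcp [ 0.502  -0.0137  0.1971] phi 36.4 F [-0.2  0.1 -0.4] width 0.341 q1 -0.08 q6 -0.71
turn x4deg: [-0.01 -0.01  0.  ]  slide x25mm in present axes: [-0.02  0.06  0.38]  in final axes: [-0.02  0.06  0.38]
time: 43.32
tool_pos: [0.5023, -0.0137, 0.1912]
tcp_rot: [-1.416, -2.804, 0.0]
wrist_force: [0.5, 0.1, -0.9]
width: 0.336
t 43.32 grasp [ 0.5022 -0.0137  0.0362] tcp [ 0.5023 -0.0137  0.1912] phi 36.4 F [ 0.5  0.1 -0.9] width 0.336 q1 -0.08 q6 -0.71
turn x4deg: [-0.01 -0.    0.  ]  slide x25mm in present axes: [-0.01  0.05  0.14]  in final axes: [-0.01  0.05  0.14]
```

```bash

python3 -m creep '[{"slide":[0,0,0.08],"angular":[0,0,0]},{"slide":[0,0,0.06],"angular":[0,0,0]},{"slide":[0,0,0],"angular":[0,0,0]},{"slide":[0,0,0],"angular":[0,0,0]}]'
python3 go.py .5035 -.0133 .0326 36.4
```

```text
time: 43.65
tool_pos: [0.5024, -0.0138, 0.1879]
tcp_rot: [-1.416, -2.804, 0.0]
wrist_force: [-0.5, 0.5, -0.1]
width: 0.339
t 43.65 grasp [ 0.5024 -0.0138  0.0329] tcp [ 0.5024 -0.0138  0.1879] phi 36.4 F [-0.5  0.5 -0.1] width 0.339 q1 -0.08 q6 -0.71
turn x4deg: [-0. -0.  0.]  slide x25mm in present axes: [-0.01  0.05  0.01]  in final axes: [-0.01  0.05  0.01]
```

Free of side forces and within 0.5 mm of the floor. Release and rise.

```bash

python3 -m creep '[{"slide":[0,0,0.02],"angular":[0,0,0]},{"slide":[0,0,0],"angular":[0,0,0]},{"slide":[0,0,0],"angular":[0,0,0]},{"slide":[0,0,0],"angular":[0,0,0]}]' 0.1
python3 -m creep '[{"slide":[0,0,-0.2],"angular":[0,0,0]},{"slide":[0,0,-0.4],"angular":[0,0,0]},{"slide":[0,0,-0.8],"angular":[0,0,0]},{"slide":[0,0,-1],"angular":[0,0,0]},{"slide":[0,0,-1],"angular":[0,0,0]}]'
python3 -m creep '[{"slide":[0,0,-1],"angular":[0,0,0]},{"slide":[0,0,-1],"angular":[0,0,0]},{"slide":[0,0,-1],"angular":[0,0,0]}]' 
python3 -m creep '[{"slide":[1,0,-0.5],"angular":[0,0,0]},{"slide":[1,0,0],"angular":[0,0,0]},{"slide":[1,0,0],"angular":[0,0,0]},{"slide":[1,0,0],"angular":[0,0,0]},{"slide":[1,0,0],"angular":[0,0,0]}]' 1
python3 -m creep '[{"slide":[1,0,0],"angular":[0,0,0]},{"slide":[1,0,0],"angular":[0,0,0]},{"slide":[0,0,0],"angular":[0,0,0]}]' 
python3 bars.py 22 >/dev/null; python3 abox.py 22
python3 go.py .5495 .0187 .12 36.4
python3 -c "
from h import *
p=cv2.imread('pics/s22.png')[:,:,::-1];crop(p,240,180,400,320,5,'s22c')
p=cv2.imread('pics/t22.png')[:,:,::-1];crop(p,300,140,420,250,5,'t22c')"
```

```text
time: 43.98
tool_pos: [0.5025, -0.0137, 0.1875]
tcp_rot: [1.416, 2.804, 0.0]
wrist_force: [0.2, 0.5, 0.3]
width: 0.453
time: 44.4
tool_pos: [0.5021, -0.0137, 0.2737]
tcp_rot: [-1.416, -2.804, 0.0]
wrist_force: [0.6, 0.6, 0.4]
width: 0.451
time: 44.65
tool_pos: [0.5022, -0.0137, 0.3499]
tcp_rot: [1.415, 2.803, 0.001]
wrist_force: [-0.1, -0.1, 0.1]
width: 0.449
time: 45.07
tool_pos: [0.4274, 0.0875, 0.3613]
tcp_rot: [1.416, 2.803, 0.002]
wrist_force: [-0.6, 0.7, 0.1]
width: 0.002
time: 45.32
tool_pos: [0.3963, 0.1291, 0.3607]
tcp_rot: [-1.412, -2.805, -0.002]
wrist_force: [0.6, -0.1, 0.2]
width: 0.003
top slot 56 224 z 0.0266 (array([ 3.1, 57.9]), array([29.6, 61.8]), 88.4)
scene slot 56 277 z 0.0262 (array([ 6.5, 57. ]), array([32.4, 57.5]), 88.8)
scene slot -56 321 z 0.0263 (array([  2.8, -58.5]), array([30.1, 56.8]), 89.2)
t 45.42 grasp [0.3984 0.1276 0.2059] tcp [0.3981 0.1276 0.3609] phi 36.5 F [ 0.4 -0.3  0. ] width 0.003 q1 0.25 q6 -0.39
turn x4deg: [0.02 0.01 0.04]  slide x25mm in present axes: [-7.1   2.27  3.45]  in final axes: [-7.1   2.29  3.44]
```

View pics/s22c.png

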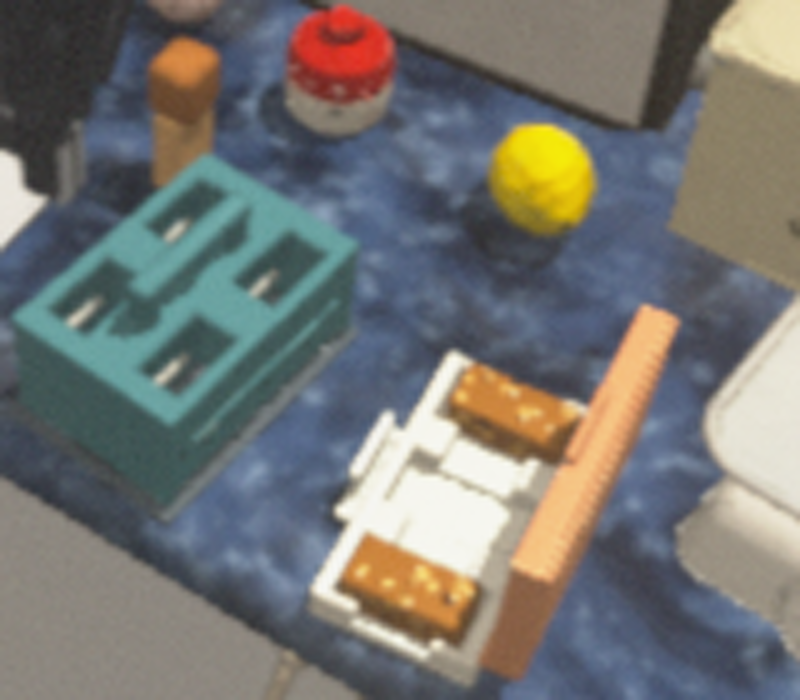

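View pics/t22c.png

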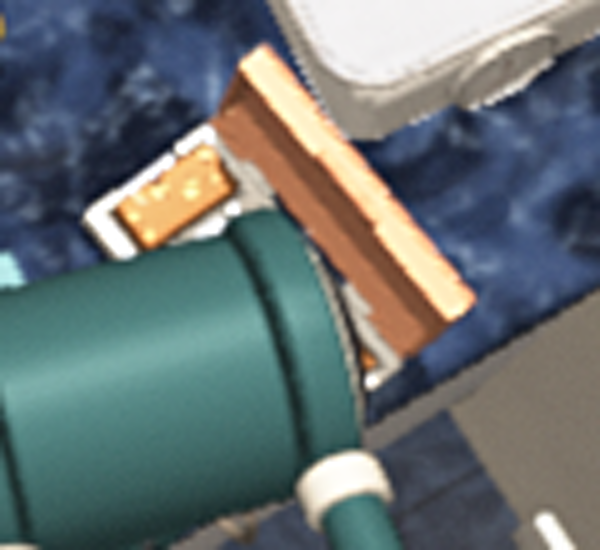

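Both bars lie flat in slots 1 and 3 with tops at 26.5 mm, and the middle compartment is empty. The lid is still upright. Next the closed fingers go behind the lid, at by≈-35 where there is room.

```bash

python3 -m creep '[{"slide":[-1,0.08,0],"angular":[0,0,0]},{"slide":[-1,0.08,0],"angular":[0,0,0]},{"slide":[-1,0.08,0],"angular":[0,0,0]},{"slide":[-1,0.08,0],"angular":[0,0,0]},{"slide":[-1,0.08,0],"angular":[0,0,0]}]' 
python3 -m creep '[{"slide":[-1,0.08,0],"angular":[0,0,0]},{"slide":[-1,0.08,0],"angular":[0,0,0]},{"slide":[-1,0.08,0],"angular":[0,0,0]},{"slide":[-1,0.08,0],"angular":[0,0,0]},{"slide":[-1,0.08,0],"angular":[0,0,0]}]' 
python3 -m creep '[{"slide":[-0.7,0.05,0],"angular":[0,0,0]},{"slide":[0,0,0],"angular":[0,0,0]},{"slide":[0,0,0],"angular":[0,0,0]}]' 
python3 go.py .5740 -.0737 .106 36.4
python3 - <<'E'
from meas import *
p,d=snap("scene","s23"); crop(p,260,180,420,320,5,"s23c")
E
```

```text
time: 45.83
tool_pos: [0.482, 0.0304, 0.3605]
tcp_rot: [1.417, 2.803, 0.0]
wrist_force: [-0.0, 0.5, -0.3]
width: -0.004
time: 46.25
tool_pos: [0.5641, -0.0648, 0.3603]
tcp_rot: [1.418, 2.803, -0.0]
wrist_force: [-0.0, -0.2, -0.4]
width: -0.0
time: 46.5
tool_pos: [0.575, -0.0773, 0.36]
tcp_rot: [-1.42, -2.802, 0.0]
wrist_force: [1.0, -0.6, -0.4]
width: -0.002
t 46.50 grasp [ 0.5749 -0.0774  0.205 ] tcp [ 0.575  -0.0773  0.36  ] phi 36.3 F [ 1.  -0.6 -0.4] width -0.002 q1 -0.18 q6 -0.81
turn x4deg: [-0.   -0.   -0.03]  slide x25mm in present axes: [0.14 0.06 3.96]  in final axes: [0.14 0.06 3.96]
```

View pics/s23c.png

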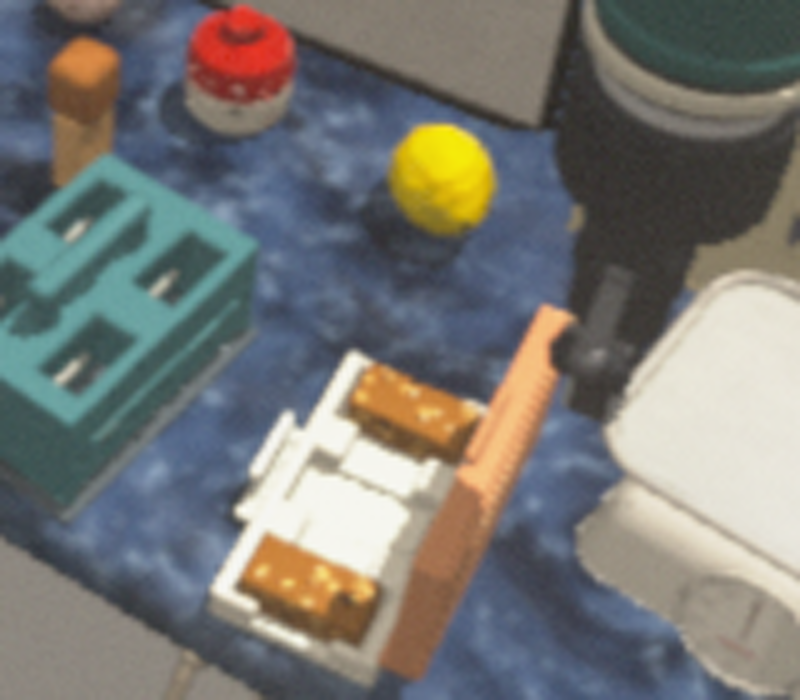

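The closed fingers hang just behind the lid, above the gap in front of the scale. Lower.

```bash

python3 -m creep '[{"slide":[0,0,0.6],"angular":[0,0,0]},{"slide":[0,0,1],"angular":[0,0,0]},{"slide":[0,0,1],"angular":[0,0,0]},{"slide":[0,0,0.8],"angular":[0,0,0]},{"slide":[0,0,0.4],"angular":[0,0,0]}]' 
python3 -m creep '[{"slide":[0,0,0],"angular":[0,0,0]},{"slide":[0,0,0],"angular":[0,0,0]}]' 
python3 go.py .5740 -.0737 .106 36.4
python3 - <<'E'
from meas import *
p,d=snap("scene","s24"); crop(p,260,180,420,320,5,"s24c")
E
```

```text
time: 46.97
tool_pos: [0.5724, -0.0747, 0.2621]
tcp_rot: [-1.413, -2.801, 0.002]
wrist_force: [-0.9, -0.6, -0.4]
width: 0.002
time: 47.13
tool_pos: [0.5741, -0.0752, 0.265]
tcp_rot: [-1.415, -2.804, 0.0]
wrist_force: [-0.5, 0.1, 0.7]
width: -0.001
t 47.13 grasp [ 0.574  -0.0752  0.11  ] tcp [ 0.5741 -0.0752  0.265 ] phi 36.4 F [-0.5  0.1  0.7] width -0.001 q1 -0.17 q6 -0.81
turn x4deg: [-0.01 -0.01  0.01]  slide x25mm in present axes: [0.05 0.03 0.16]  in final axes: [0.05 0.03 0.16]
```

View pics/s24c.png

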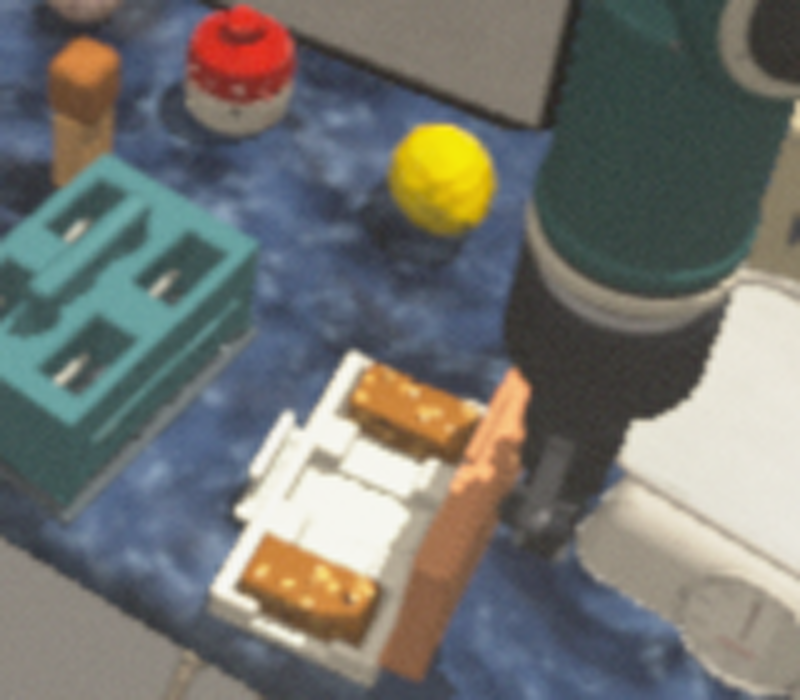

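```bash

python3 -m creep '[{"slide":[0,0,0.2],"angular":[0,0,0]},{"slide":[0.25,0,0],"angular":[0,0,0]},{"slide":[0.3,0,0],"angular":[0,0,0]},{"slide":[0.3,0,0],"angular":[0,0,0]},{"slide":[0.3,0,0],"angular":[0,0,0]}]' 
python3 -m creep '[{"slide":[0.3,0,0],"angular":[0,0,0]},{"slide":[0.3,0,0],"angular":[0,0,0]},{"slide":[0.2,0,0],"angular":[0,0,0]},{"slide":[0,0,0],"angular":[0,0,0]},{"slide":[0,0,0],"angular":[0,0,0]}]' 
python3 go.py .5740 -.0737 .106 36.4
python3 - <<'E'
from meas import *
p,d=snap("scene","s25"); crop(p,260,180,420,320,5,"s25c")
E
```

```text
time: 47.6
tool_pos: [0.557, -0.0518, 0.2605]
tcp_rot: [1.415, 2.804, 0.0]
wrist_force: [-0.7, -1.2, -0.0]
width: -0.001
time: 48.02
tool_pos: [0.5452, -0.0359, 0.2599]
tcp_rot: [-1.415, -2.805, 0.0]
wrist_force: [0.0, -0.1, 0.6]
width: -0.002
t 48.02 grasp [ 0.5452 -0.0359  0.1049] tcp [ 0.5452 -0.0359  0.2599] phi 36.5 F [ 0.  -0.1  0.6] width -0.002 q1 -0.11 q6 -0.75
turn x4deg: [-0.   -0.    0.01]  slide x25mm in present axes: [-1.9   0.03 -0.04]  in final axes: [-1.9   0.03 -0.04]
```

View pics/s25c.png

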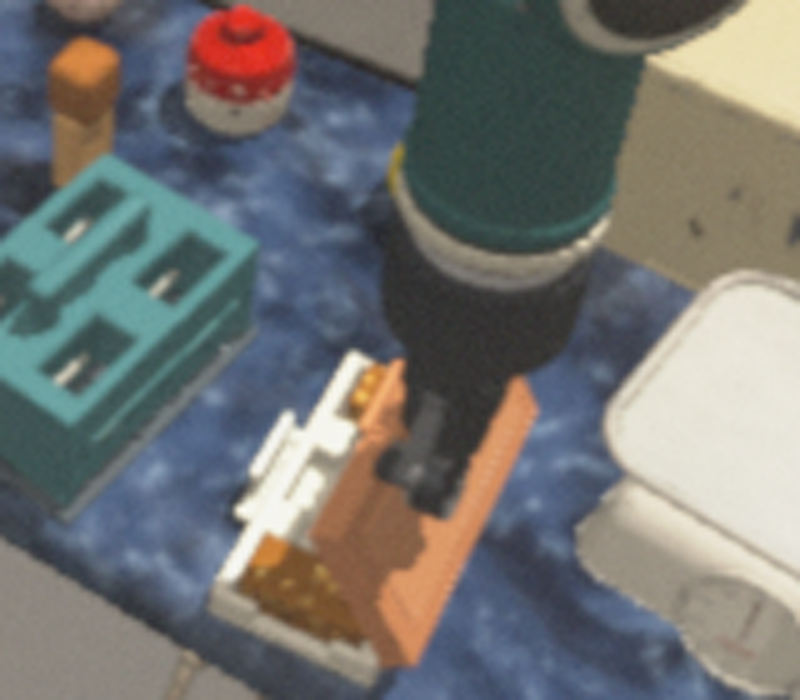

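The lid has gone past its balance point and is falling forward. I'll move above lid_front while it settles.

```bash

python3 -m creep '[{"slide":[0,0,-0.6],"angular":[0,0,0]},{"slide":[0,0,-0.4],"angular":[0,0,0]},{"slide":[0,0,0],"angular":[0,0,0]},{"slide":[0,0,0],"angular":[0,0,0]},{"slide":[0,0,0],"angular":[0,0,0]}]' 
python3 go.py .5332 .0408 .098 36.4
```

```text
time: 48.48
tool_pos: [0.5455, -0.0365, 0.2849]
tcp_rot: [1.416, 2.804, 0.0]
wrist_force: [0.3, -0.4, -1.0]
width: 0.0
t 48.48 grasp [ 0.5456 -0.0365  0.1299] tcp [ 0.5455 -0.0365  0.2849] phi 36.4 F [ 0.3 -0.4 -1. ] width 0.000 q1 -0.11 q6 -0.75
turn x4deg: [0. 0. 0.]  slide x25mm in present axes: [2.78 1.44 1.27]  in final axes: [2.78 1.44 1.27]
```

```bash

python3 -m creep '[{"slide":[0.7,0.36,0],"angular":[0,0,0]},{"slide":[0.7,0.36,0],"angular":[0,0,0]},{"slide":[0.7,0.36,0],"angular":[0,0,0]},{"slide":[0.68,0.36,0],"angular":[0,0,0]},{"slide":[0,0,0],"angular":[0,0,0]}]' 
python3 -m creep '[{"slide":[0,0,0],"angular":[0,0,0]},{"slide":[0,0,0],"angular":[0,0,0]},{"slide":[0,0,0],"angular":[0,0,0]},{"slide":[0,0,0],"angular":[0,0,0]},{"slide":[0,0,0],"angular":[0,0,0]}]' >/dev/null
python3 go.py .5332 .0408 .0645 36.4
cat > lid.py <<'E'
import sys
from meas import *
p,d=snap("scene",sys.argv[1]); crop(p,260,180,420,320,5,sys.argv[1]+"c")
W=cloud("scene",d);H=hsv(p);h,s,v=H[...,0],H[...,1],H[...,2];X=W[...,2]
a=np.radians(36.4);ey=np.array([np.cos(a),np.sin(a)]);ex=np.array([np.sin(a),-np.cos(a)])
Q=(W[...,:2]-np.array([.5495,.0187]));bx=Q@ex*1000;by=Q@ey*1000
m=(h<22)&(s>80)&(abs(by)<76)&(X>.03)&(bx>-40)&(bx<42)
c=np.polyfit(bx[m],X[m]*1000,1);print("lid top n",m.sum(),"slope angle",-np.arctan(c[0]).round(3),"z at bx=-28.5:",np.polyval(c,-28.5).round(1),"bx",np.percentile(bx[m],[1,99]).round(1),"by",np.percentile(by[m],[1,99]).round(1))
E
python3 lid.py s26
```

```text
time: 48.9
tool_pos: [0.5323, 0.0432, 0.284]
tcp_rot: [-1.412, -2.804, -0.0]
wrist_force: [-0.2, -0.4, -0.4]
width: -0.001
t 49.32 grasp [0.5333 0.0402 0.1299] tcp [0.5333 0.0403 0.2849] phi 36.4 F [ 1.3 -1.   0. ] width -0.002 q1 0.03 q6 -0.61
turn x4deg: [-0.    0.   -0.01]  slide x25mm in present axes: [0.02 0.01 2.61]  in final axes: [0.02 0.01 2.61]
lid top n 1868 slope angle 0.097 z at bx=-28.5: 48.0 bx [-35.2  41.2] by [-74.6  73.7]
```

View pics/s26c.png

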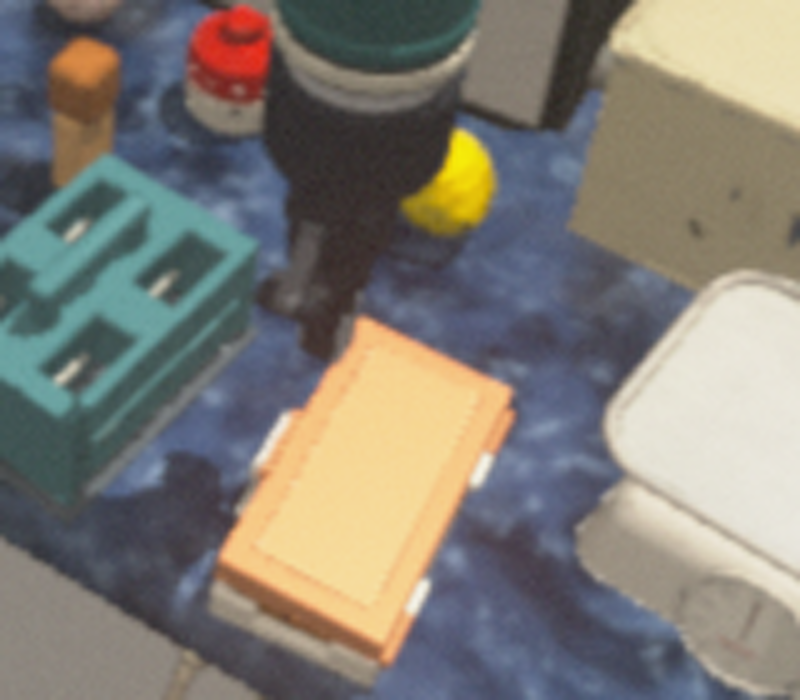

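The lid rests on the catch: slope 0.097 rad, against about 0.105 stated. Now press down gradually at lid_front.

```bash

python3 -m creep '[{"slide":[0.02,0,0.6],"angular":[0,0,0]},{"slide":[0,0,0.8],"angular":[0,0,0]},{"slide":[0,0,0.6],"angular":[0,0,0]},{"slide":[0,0,0.2],"angular":[0,0,0]},{"slide":[0,0,0],"angular":[0,0,0]}]' 
python3 -m creep '[{"slide":[0,0,0.12],"angular":[0,0,0]},{"slide":[0,0,0.12],"angular":[0,0,0]},{"slide":[0,0,0.12],"angular":[0,0,0]},{"slide":[0,0,0],"angular":[0,0,0]}]' 
python3 go.py .5332 .0408 .057 36.4
```

```text
time: 49.78
tool_pos: [0.532, 0.0411, 0.2283]
tcp_rot: [-1.415, -2.801, 0.003]
wrist_force: [-0.5, 0.5, 0.5]
width: -0.004
time: 50.12
tool_pos: [0.533, 0.0414, 0.2211]
tcp_rot: [1.416, 2.804, 0.0]
wrist_force: [-0.7, 0.5, 0.6]
width: 0.002
t 50.12 grasp [0.5331 0.0414 0.0661] tcp [0.533  0.0414 0.2211] phi 36.4 F [-0.7  0.5  0.6] width 0.002 q1 0.03 q6 -0.60
turn x4deg: [0. 0. 0.]  slide x25mm in present axes: [-0.02 -0.01  0.36]  in final axes: [-0.02 -0.01  0.36]
```

```bash

python3 -m creep '[{"slide":[0,0,0.12],"angular":[0,0,0]},{"slide":[0,0,0.12],"angular":[0,0,0]},{"slide":[0,0,0],"angular":[0,0,0]}]' 
python3 -m creep '[{"slide":[0,0,0.1],"angular":[0,0,0]},{"slide":[0,0,0.06],"angular":[0,0,0]},{"slide":[0,0,0],"angular":[0,0,0]}]' 
python3 go.py .5332 .0408 .057 36.4
```

```text
time: 50.37
tool_pos: [0.5331, 0.0419, 0.2163]
tcp_rot: [-1.417, -2.804, -0.002]
wrist_force: [-3.2, 2.3, 8.1]
width: -0.0
time: 50.62
tool_pos: [0.5332, 0.0416, 0.2114]
tcp_rot: [1.416, 2.804, 0.001]
wrist_force: [-0.5, 1.4, 3.3]
width: -0.005
t 50.62 grasp [0.5334 0.0416 0.0564] tcp [0.5332 0.0416 0.2114] phi 36.4 F [-0.5  1.4  3.3] width -0.005 q1 0.03 q6 -0.60
turn x4deg: [0.01 0.01 0.  ]  slide x25mm in present axes: [-0.02 -0.02 -0.02]  in final axes: [-0.02 -0.02 -0.02]
```

The force peaked at 8 N and dropped to 3.3 N, consistent with a click. One more small press, then up and check.

```bash

python3 -m creep '[{"slide":[0,0,0.08],"angular":[0,0,0]},{"slide":[0,0,0.04],"angular":[0,0,0]},{"slide":[0,0,0],"angular":[0,0,0]}]' 
python3 -m creep '[{"slide":[0,0,-0.3],"angular":[0,0,0]},{"slide":[0,0,-0.8],"angular":[0,0,0]},{"slide":[0,0,-1],"angular":[0,0,0]},{"slide":[0,0,-1],"angular":[0,0,0]},{"slide":[0,0,-1],"angular":[0,0,0]}]' 
python3 -m creep '[{"slide":[0,0,-1],"angular":[0,0,0]},{"slide":[0,0,-1],"angular":[0,0,0]},{"slide":[0.8,0,0],"angular":[0,0,0]},{"slide":[0.8,0,0],"angular":[0,0,0]},{"slide":[0,0,0],"angular":[0,0,0]}]' 
python3 lid.py s27
python3 - <<'E'
from meas import *
p,d=snap("scene","s28"); cv2.imwrite("pics/s28f.png",p[:,:,::-1])
p,d=snap("top","t28"); cv2.imwrite("pics/t28f.png",p[:,:,::-1])
E
```

```text
time: 50.87
tool_pos: [0.5335, 0.0416, 0.2111]
tcp_rot: [-1.416, -2.804, -0.001]
wrist_force: [-9.2, 1.2, 23.5]
width: -0.002
time: 51.28
tool_pos: [0.5326, 0.0412, 0.311]
tcp_rot: [-1.416, -2.804, 0.001]
wrist_force: [-0.3, 0.5, -0.1]
width: 0.0
time: 51.7
tool_pos: [0.5078, 0.075, 0.3607]
tcp_rot: [-1.414, -2.804, -0.001]
wrist_force: [-1.3, 0.9, -0.7]
width: 0.0
lid top n 1870 slope angle -0.0 z at bx=-28.5: 39.2 bx [-36.6  41.2] by [-74.5  73.7]
```

View pics/s27c.png

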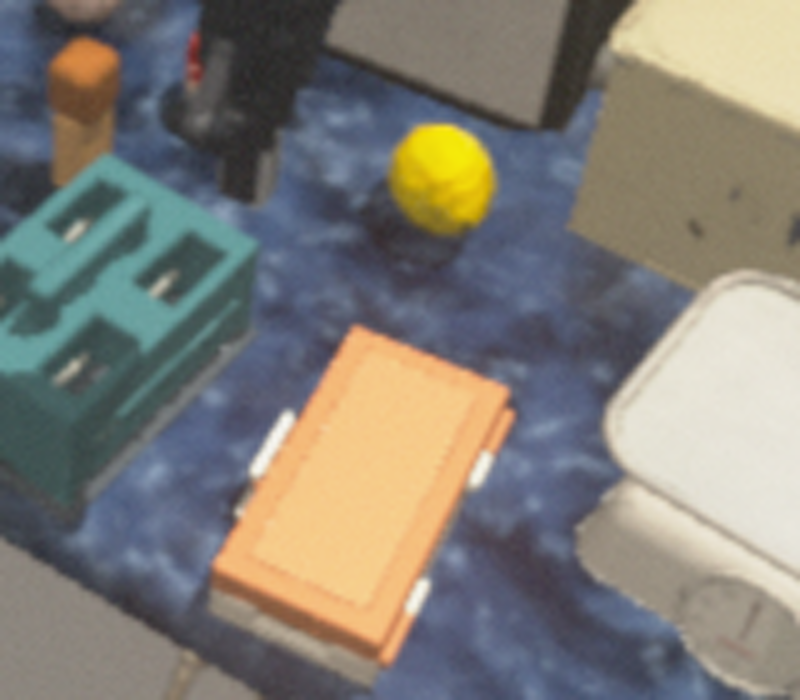

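View pics/s28f.png

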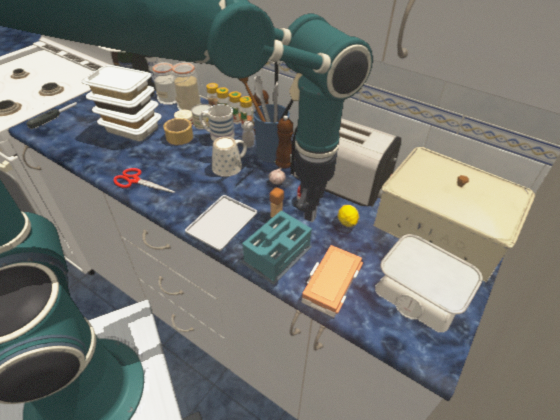

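The lid reads 0.000 rad, with its front at 39.2 mm (39 expected). The mould is on the mat, the pusher upright, the tray empty, and the gripper clear. Handing in.

```bash

python3 -m creep '[{"slide":[0,0,0],"angular":[0,0,0]},{"slide":[0,0,0],"angular":[0,0,0]},{"slide":[0,0,0],"angular":[0,0,0]}]' 
python3 - <<'E'
from h import *
s=bot.read_state();print(s["time"],s["wrist_force"].round(1),abs(s["joint_vel"]).max());print(order.finish_job())
E
```

```text
time: 52.1
tool_pos: [0.5095, 0.0731, 0.3601]
tcp_rot: [-1.417, -2.804, 0.001]
wrist_force: [-0.9, 0.3, 0.0]
width: -0.0
52.1 [-0.9  0.3  0. ] 0.00213375117160161
the job is handed in; nothing more can be done
None
```

The job is done and was handed in at 52 s. I pushed both bars out with the pusher and stood the pusher upright behind the mould. The mould went onto the mat, the bars into slots 1 and 3, and the lid is pressed shut. No verdict was reported.

My last checks:
- **Bars:** both lay flat with their tops at about 26.5 mm, within about 1.6° of lengthwise. I judge each to be within about 4 mm of its slot centre. I can't see them now the lid is shut.
- **Lid:** the slope measured 0.000 rad and the front stood at 39.2 mm, against 39 mm expected. I felt about 8 N and then a drop as it clicked home.
- **Mould:** it was centred about 2 mm from the mat's centre.
- **Pusher and bystanders:** the pusher looked upright in the pictures. I saw no sign that the garlic, lemon or mug had moved; the timer was mostly hidden behind the arm in the last picture.

Where checks disagreed or something went wrong:
- The two cameras differed by up to 4 mm on the bars' positions.
- Bar A (slot 1) read about 2.5 mm off in both directions in later pictures. It was still in its compartment and within tolerance, so I left it.
- Bar A first pressed on the front wall of its compartment with about 5 N; I shifted it about 2 mm before letting go.
- The wrist force read almost nothing during both pushes, so I confirmed the bars had dropped by depth instead.
- The final extra press on the lid briefly read 23.5 N.

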